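Fit the receiving cup and run the sample mill

TASK

Stand the steel cup that fits snugly in the mill's collar down into it, fully home and upright under the spout, and let go of it. Then flip the lock-off lever on the mill's paddle fully forward (towards the grinding chamber), squeeze the paddle fully against the mill's body between the fingers, hold it for two seconds and let it spring back. Keep the cup seated, knock nothing over, and leave the other two cups where they stand.

Things in the scene. Friction and masses are not known exactly. Their poses are not given: they have to be found in the camera images.
- cup_small_mid (a point): centre, half-way up, of an open straight steel cup, 46 mm outside diameter, 75 mm tall, wall 3 mm, standing on the bench; it would rattle loosely in the collar
- cup_medium_mid (a point): centre, half-way up, of an open straight steel cup, 58 mm outside diameter, 75 mm tall, wall 3 mm, about 0.12 kg, standing on the bench: the one that fits the collar
- cup_large_mid (a point): centre, half-way up, of an open straight steel cup, 70 mm outside diameter, 75 mm tall, wall 3 mm, standing on the bench; too wide for the collar
- collar (a point): centre of the floor inside the aluminium ring (collar) on the mill's base plate, 10 mm above the bench: inside diameter 63, outside 75, ring top 24 mm above this point. Axes: z up; x level, away from the robot, square to the mill; y level, along the mill to its tail. The 10 mm thick plate spans x -50 to 190, y -60 to 260 mm in this frame. A seated cup's rim is 75 mm above this point
- spout (a point): middle of the lower lip of the chute, a 38 mm wide, 20 mm high steel channel sloping up from here to the chamber. The lip is 137 mm above the collar's floor and overhangs the seated cup's rear rim by 10 mm: the cup must come in low from the front (-x of collar), under the lip and over the ring, the tool leaning back to the front about 35 degrees to keep the gripper off the chute
- handle (a point): point on the axis of the white motor handle (48 mm diameter) at the middle of the place to squeeze. The mill is rolled 35 degrees in its stand and this frame with it: y level, to the tail; x the squeezing direction, from the axis out through the paddle, away from the robot and 35 degrees above level; z up, leaning 35 degrees to the robot: come in along -z, fingers closing along x.
- chamber (a point): centre of the steel grinding chamber, a drum 84 mm in diameter, 85 mm long along y, at the head end of the mill (axes as collar), held 170 mm above the bench. The motor handle follows on the same axis towards +y, 279 mm to its end; 12 mm thick yokes hold it up 61 and 247 mm along +y from this point
- paddle_face (a point): middle of the squeezing place on the outer face of the paddle, a black plate 140 (y) x 26 (z) x 7 mm (x; axes nearly as handle), hinged at its tail end, x = 28.5, y = 70 mm in handle. In that frame this point is at x = 38, y = 0 at rest, x = 32 pressed home (at rest it slopes 0.09 rad outward to the head). Spring: 6 N here to start, 10 N to bring home
- palm: flat black rubber palm pad, 75 (y) x 28 mm (z), on the handle opposite the paddle (nothing else beside the handle from y = -60 to 75 mm but the lever); its outer face is at x = -28 mm in the frame of handle, so the width to squeeze is 66 mm at rest, 60 mm with the paddle home. Origin on the handle's axis, 55 mm headward (-y) of handle, same axes
- lever_tip (a point): tip of the lock-off lever, a grey tab 45 mm long, 22 wide (z), 6 thick, rounded 10 mm end, standing out from the paddle. In handle, mm: pivot x = 39, y = -45, z = 0; tip at x = 76, y = -19 locked (leaning to the tail), x = 76, y = -70 fully forward. Push it in -y on its tail side, well out from the pivot; stiff (3 N at 30 mm from the pivot), stays where it is left
- lockoff (a joint): lock-off lever angle, rad: 0 locked (leaning to the tail), 1.2 fully forward. Below about 0.5 a tongue under it blocks the paddle
- paddle (a joint): paddle angle, rad: 0 at rest, 0.09 fully squeezed against the body; springs back when released
- bottle_a: bystander: clear capped bottle, 62 mm diameter, 190 mm tall; origin under its centre
- bottle_b: bystander: amber capped bottle, 66 mm diameter, 160 mm tall; origin under its centre
- flask: bystander: stoppered conical flask, 80 mm diameter at the foot, 135 mm tall; origin under its centre
- jar: bystander: white capped jar, 72 mm diameter, 80 mm tall; origin under its centre

How it is judged:
By the outcome, as a careful person would: the job done as asked, in the order asked, and still so for the second after the job is handed in, with the robot touching nothing.
It also fails if it takes over 64 s, if anything falls off the work surface, if the arm or the gripper's body presses on something with over 40 N, if the wrist force passes 120 N, or if a joint passes its speed limit or range.

ROBOT

A 6-joint arm with a two-finger parallel gripper is mounted at the origin on the work surface. World frame = base frame: x ahead of the robot, y to its left, z up, the work surface at z = 0. Lengths are in m, angles in rad, forces in N, time in s.
With the tool pointing down it reaches from about 0.375 to 0.9 m from the base axis. Payload 3.1 kg.
Tool frame: the origin (TCP) lies midway between the tips of the shut fingers; the grasp point (between the pads) lies 19 mm behind it; z points along the fingers, x is the direction in which the jaws open and shut, and the axes are right-handed (so a half turn about z gives the same grasp; the last joint's range is limited). The gripper opens to 87 mm and grips with 3 to 60 N. Pads are 19 mm wide; open, the fingers measure 117 mm over their backs; the gripper's body (75 mm by 190 mm) begins 51 mm behind the grasp point.
Start: joints at [1.123, 0.527, 1.433, -0, 1.181, -0.178], TCP at [0.166, 0.603, 0.223] pointing down, gripper open.
Joint ranges: [-3.08, 3.08], [-0.75, 2.2], [0.22, 2.44], [-1.43, 4.57], [0, 2.65], [-2.85, 2.85]. Speed limits (rad/s): [2.79, 2.79, 3.14, 3.14, 3.14, 3.14].

INTERFACE

Orientations are given as a unit quaternion [x, y, z, w].
In Python, from rig import * gives the robot as it stands.
- The arm moves only by the tool drive_tool, never from a script. Its argument "plan" is a list of rows, each an object with "offset": the shift along the tool's x, y, z in cm, a list of three; "delta_rot": the turn, a rotation vector about the tool's x, y, z in degrees, a list of three; "jaw": the finger opening in cm, from 0 to 8.7. In form: [{"offset": [dx, dy, dz], "delta_rot": [wx, wy, wz], "jaw": jaw}, ...]. A call has exactly 8 rows; each row is the pose to reach, as a shift and turn from the pose commanded when the call began, along the tool's axes at that moment; what a row does not reach only later rows make up. A row lasts 1/12 s, in which the tool goes at most 41.7 mm and 7.16 degrees, less where a joint would pass 70% of its speed; a pose out of reach is approached as far as the arm can. A call with a gripper value outside its range is refused whole. The fingers move at their own pace and stop on an object; "squeeze" is the grip in N (left out, the last holds). Time passes only in rows, so rows that repeat a pose let the fingers close, or fill a call up. It gives the time, the measured TCP pose, the force and the opening at its end, in the units of the state.
- get_obs(): the state, without advancing time (a new reading comes with each control period).
- camera(name): name is "scene" or "top"; returns the picture (420x560x3 uint8, red, green, blue); there is no depth.
- calibration(name): a dict with "K" (3x3 intrinsics, pixels), "pose" (4x4, takes a point from camera to world coordinates). Camera axes: x right, y down, z forward; pixel columns grow to the right and rows downward; lengths in m; the calibration is good to about 2 mm. A picture is of the moment at which its call begins. calibration takes no time and is no camera call.
- hand_in(): hands the job in, once; it reports no verdict.
The state is a dict: "time": time; "q": joint angles; "joint_velocities": joint speeds; "joint_torque": joint torques, N m; "position": TCP position; "tool_rot": TCP orientation; "ft_force": force on the tool from outside, world axes, zero at the start; "moment": the same for the moment, N m; "grip_width": finger opening in m.
Only numpy, scipy, OpenCV 4.12 (cv2) and the standard library are available. Lean on these libraries where they do the work, as an engineer would, in place of code of your own. Each camera call takes 0.05 s, during which the arm holds its last target.

## Working session

There is one attempt and no reset: what is moved stays moved. The work goes in short steps, Python scripts to look and compute and a tool call to move; the robot and the scene stay as the last step left them, time stands still between calls to the robot, and variables do not carry over. Pictures are saved under pics/ and viewed, and the job is handed in when it is done.

Besides the shell and the picture viewer there is one more tool, called by a JSON object that holds its "name" and its "arguments", one argument or row to a line. drive_tool: Moves the arm, as the interface text tells. Its arguments: {"type":"object","properties":{"plan":{"type":"array","items":{"type":"object","properties":{"offset":{"type":"array","items":{"type":"number"}},"delta_rot":{"type":"array","items":{"type":"number"}},"jaw":{"type":"number"}}}},"squeeze":{"type":"number"}},"required":["plan"]}

```bash
ls; mkdir -p pics
python3 - <<'E'
from rig import *
import cv2, numpy as np
np.set_printoptions(precision=4,suppress=True)
print(get_obs())
for n in ("scene","top"):
    im=camera(n); cv2.imwrite(f"pics/{n}0.png",im[:,:,::-1]); c=calibration(n); print(n,c["K"],c["pose"])
E
```

```text
pics
{'time': 0.0, 'q': array([ 1.1235,  0.5285,  1.4339,  0.    ,  1.1814, -0.1785]), 'joint_velocities': array([ 0.0009, -0.0004,  0.0003, -0.0001,  0.0008, -0.0001]), 'joint_torque': array([  0.0015, -44.0042, -17.6591,   0.0633,   0.0585,  -0.0002]), 'position': array([0.1656, 0.6019, 0.2216]), 'tool_rot': array([ 0.7955,  0.606 , -0.001 ,  0.0005]), 'ft_force': array([-0.0124,  0.0707,  0.8542]), 'moment': array([-0.0114,  0.0539,  0.0143]), 'grip_width': 0.08702064406526241}
scene [[455.4111   0.     283.3845]
 [  0.     455.4111 209.5629]
 [  0.       0.       1.    ]] [[ 0.7147  0.522  -0.4656  1.2201]
 [ 0.6994 -0.5242  0.4858 -0.6561]
 [ 0.0095 -0.6728 -0.7397  1.2277]
 [ 0.      0.      0.      1.    ]]
top [[406.1284   0.     279.2497]
 [  0.     406.1284 206.3448]
 [  0.       0.       1.    ]] [[ 0.0238 -0.997   0.0742  0.4661]
 [-0.9997 -0.0244 -0.0074  0.0306]
 [ 0.0092 -0.074  -0.9972  1.1846]
 [ 0.      0.      0.      1.    ]]
```

View pics/scene0.png

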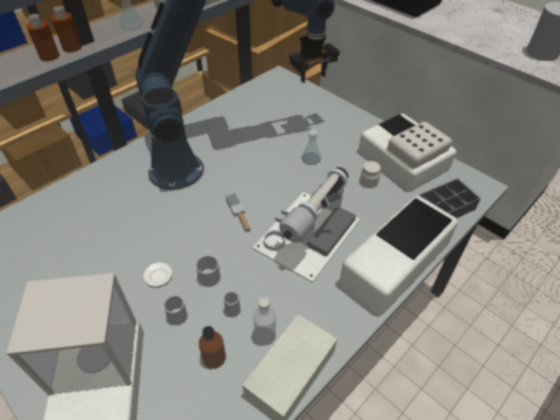

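View pics/top0.png

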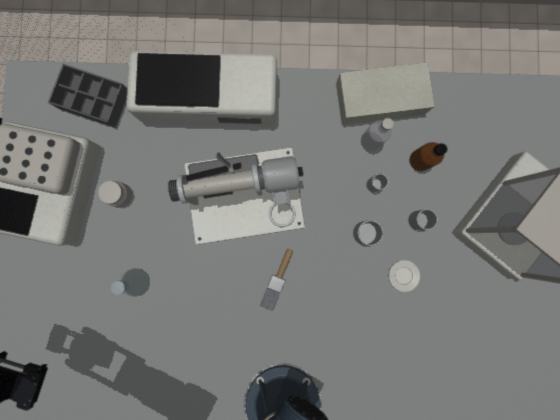

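Run:
```python
import cv2
t=cv2.imread("pics/top0.png"); s=cv2.imread("pics/scene0.png")
def crop(im,x0,y0,x1,y1,f,n):
    cv2.imwrite("pics/"+n,cv2.resize(im[y0:y1,x0:x1],None,fx=f,fy=f,interpolation=cv2.INTER_CUBIC))
crop(t,160,130,320,250,5,"t_mill.png")
crop(t,340,150,450,250,6,"t_cups.png")
crop(s,240,150,370,280,4.6,"s_mill.png")
crop(s,140,230,290,340,5,"s_cups.png")
```

```text
(no output)
```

View pics/t_mill.png

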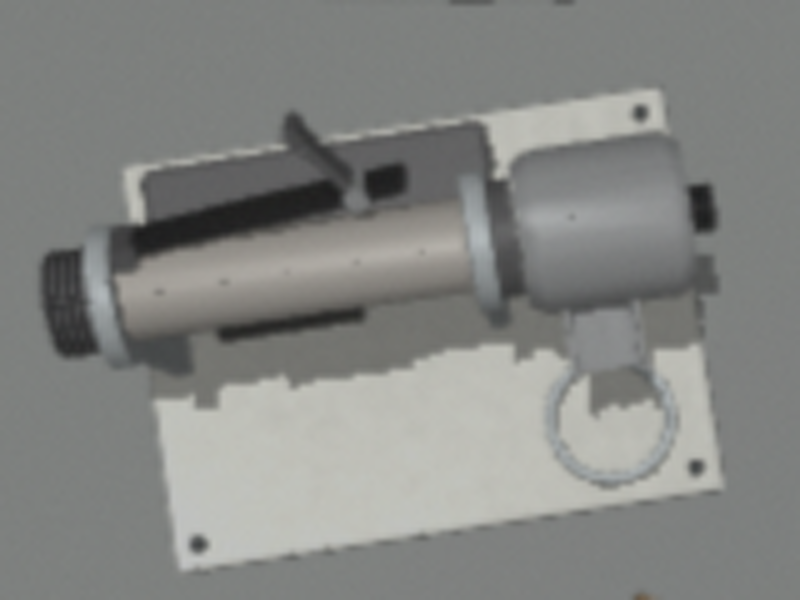

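View pics/t_cups.png

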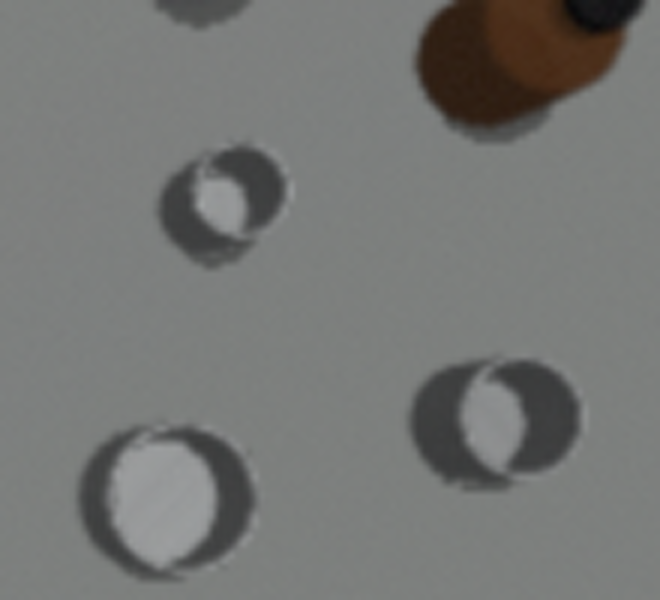

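View pics/s_mill.png

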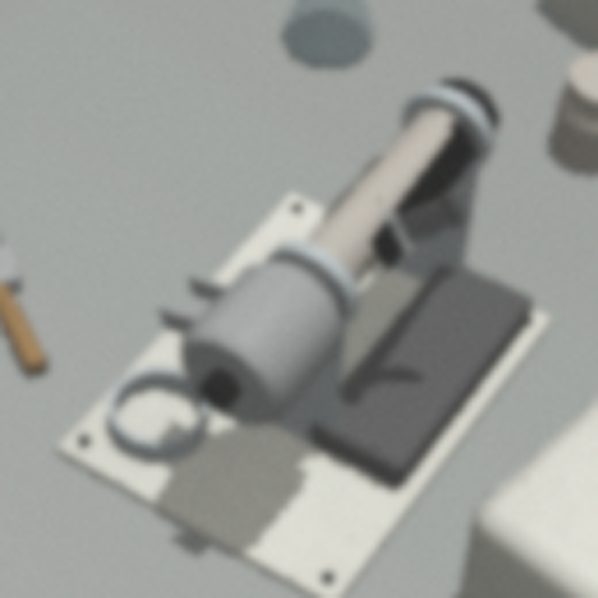

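View pics/s_cups.png

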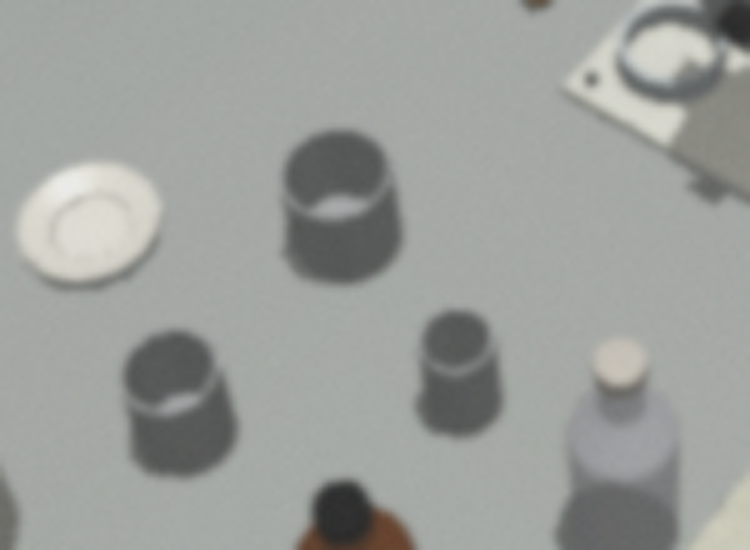

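```bash
cat > h.py <<'E'
import cv2, numpy as np, json
from scipy.optimize import least_squares
from scipy.spatial.transform import Rotation as R
from rig import calibration
np.set_printoptions(precision=4,suppress=True)
C={n:calibration(n) for n in ("scene","top")}
def proj(n,P):
    c=C[n]; T=np.linalg.inv(c["pose"]); P=np.atleast_2d(P); q=P@T[:3,:3].T+T[:3,3]
    q=q@c["K"].T; return q[:,:2]/q[:,2:]
def ray(n,u,z):
    c=C[n]; d=c["pose"][:3,:3]@np.linalg.solve(c["K"],[u[0],u[1],1]); o=c["pose"][:3,3]
    return o+d*(z-o[2])/d[2]
E
cat > fit.py <<'E'
from h import *
ims={n:cv2.imread(f"pics/{n}0.png") for n in C}
def sil(n,x,y,d):
    a=np.linspace(0,2*np.pi,90)
    pts=np.vstack([np.c_[x+d/2*np.cos(a),y+d/2*np.sin(a),0*a+z] for z in (0,.075)])
    return cv2.convexHull(proj(n,pts).astype(np.float32))[:,0]
start={"small":((376,184),.046),"medium":((423,220),.058),"large":((369,234),.07)}
for k,(u,d) in start.items():
    p0=ray("top",u,.04)[:2]; per={}
    for it in range(1):
        def resid(p,cams):
            r=[]
            for n in cams:
                g=cv2.GaussianBlur(cv2.cvtColor(ims[n],cv2.COLOR_BGR2GRAY).astype(np.float32),(0,0),1.0)
                h=sil(n,p[0],p[1],d); 
                # mean outward gradient along hull
                l=np.r_[h,h[:1]]; m=(l[1:]+l[:-1])/2; t=l[1:]-l[:-1]; L=np.linalg.norm(t,axis=1); ok=L>.01
                t=t[ok]/L[ok,None]; nn=np.c_[t[:,1],-t[:,0]]; cen=h.mean(0); s=np.sign(((m[ok]-cen)*nn).sum(1)); nn*=s[:,None]
                # resample
                reps=np.maximum(1,(L[ok]/.5).astype(int)); M=[];N=[]
                A=l[:-1][ok];B=l[1:][ok]
                for a,b,v,c in zip(A,B,nn,reps):
                    for f in (np.arange(c)+.5)/c: M.append(a+f*(b-a));N.append(v)
                M=np.array(M,np.float32);N=np.array(N,np.float32)
                def smp(q): return cv2.remap(g,q[:,0].reshape(-1,1).astype(np.float32),q[:,1].reshape(-1,1).astype(np.float32),cv2.INTER_LINEAR)[:,0]
                r.append((smp(M+N)-smp(M-N)).mean())
            return -np.mean(r)
        from scipy.optimize import minimize
        for cams in (["top"],["scene"],["top","scene"]):
            o=minimize(resid,p0,args=(cams,),method="Nelder-Mead",options=dict(initial_simplex=[p0,p0+[.01,0],p0+[0,.01]]))
            print(k,cams,o.x,o.fun)
E
cat > fitm.py <<'E'
from h import *
from scipy.optimize import minimize
ims={n:cv2.imread(f"pics/{n}0.png") for n in C}
G={n:cv2.GaussianBlur(cv2.cvtColor(i,cv2.COLOR_BGR2GRAY).astype(np.float32),(0,0),1.0) for n,i in ims.items()}
def corners(p):
    x,y,a=p; ca,sa=np.cos(a),np.sin(a)
    ex=np.array([ca,sa]);ey=np.array([-sa,ca])
    return lambda X:np.c_[np.array([x,y])+X[:,:1]*ex+X[:,1:2]*ey,X[:,2]+.01]
X=np.array([[-.05,-.06,0],[-.05,.26,0],[.19,.26,0],[.19,-.06,0]])
# initial from top corners
u=np.array([[722,488],[180,572],[125,168],[660,88]])/5+[160,130]
W=np.array([ray("top",q,.01) for q in u])
o=least_squares(lambda p:(corners(p)(X)[:,:2]-W[:,:2]).ravel(),[.6,0,0])
print("top corners",o.x,o.fun*1000)
us=np.array([[60,447],[295,192],[548,318]])/4.6+[240,150]
W2=np.array([ray("scene",q,.01) for q in us])
o2=least_squares(lambda p:(corners(p)(X[:3])[:,:2]-W2[:,:2]).ravel(),o.x); print("scene corners",o2.x,o2.fun*1000)
def cost(p,cams,what):
    r=[]
    for n in cams:
        f=corners(p); M=[];N=[]
        if "plate" in what:
            c=X
            for i in range(4):
                t=np.linspace(.02,.98,150)[:,None]; a=c[i]+(c[(i+1)%4]-c[i])*t
                d=np.array([[-1,0,0],[0,1,0],[1,0,0],[0,-1,0]])[i]*.002
                if n=="scene" and i in (2,3): continue   # side faces/occlusion
                M.append(proj(n,f(a-d*.6)));N.append(proj(n,f(a+d*.6)))
        if "ring" in what:
            b=np.linspace(0,2*np.pi,180)
            e=np.c_[np.cos(b),np.sin(b),0*b]
            for s in ((.0315,1,.03),):
                pass
            mid=.0345
            M.append(proj(n,f(e*mid+[0,0,.024]))); N.append(proj(n,f(e*(.0315-.003)+[0,0,.024])))
        M=np.vstack(M).astype(np.float32);N=np.vstack(N).astype(np.float32)
        s=lambda q:cv2.remap(G[n],q[:,:1].copy(),q[:,1:].copy(),cv2.INTER_LINEAR)[:,0]
        dd=s(M)-s(N); r.append(np.mean(np.clip(dd if "plate" in what else -dd,-15,25)))
    return -np.mean(r)
for what in ("plate","ring"):
  for cams in (["top"],["scene"],["top","scene"]):
    o3=minimize(cost,o.x,args=(cams,what),method="Nelder-Mead",options=dict(initial_simplex=[o.x,o.x+[.006,0,0],o.x+[0,.006,0],o.x+[0,0,.03]],xatol=1e-5,fatol=1e-4)); print(what,cams,o3.x,o3.fun)
E
python3 fit.py; python3 fitm.py
```

```text
small ['top'] [ 0.623  -0.2514] -25.027202606201172
small ['scene'] [ 0.6282 -0.2558] -33.30176544189453
small ['top', 'scene'] [ 0.6251 -0.2537] -26.786672592163086
medium ['top'] [ 0.5229 -0.3804] -27.0000057220459
medium ['scene'] [ 0.5269 -0.385 ] -33.83784103393555
medium ['top', 'scene'] [ 0.524 -0.383] -28.372661590576172
large ['top'] [ 0.482  -0.2248] -22.531232833862305
large ['scene'] [ 0.4859 -0.2293] -33.36211395263672
large ['top', 'scene'] [ 0.4827 -0.2264] -26.073549270629883
top corners [0.5312 0.013  0.1757] [-1.2451 -2.6056 -1.4606  1.6728  1.0651  2.4667  1.6406 -1.5339]
scene corners [0.5382 0.015  0.1747] [-1.5598 -2.4587 -1.8905 -0.8087  3.4503  3.2674]
plate ['top'] [0.5338 0.0152 0.1722] -9.889817237854004
plate ['scene'] [ 0.5371 -0.007   0.1641] -3.317410469055176
plate ['top', 'scene'] [0.5337 0.015  0.1705] -5.878842830657959
ring ['top'] [0.5318 0.0129 0.1915] -6.103784084320068
ring ['scene'] [0.5445 0.0071 0.2009] -13.838335037231445
ring ['top', 'scene'] [0.5331 0.0124 0.2026] -6.632539749145508
```

```bash
cat > ov.py <<'E'
from h import *
import sys
def model(p,ch=(0.085,0.0),hy=0.145):
    """p: collar x,y,yaw. returns dict of polylines world"""
    x,y,a=p; Rz=R.from_euler('z',a).as_matrix(); o=np.array([x,y,.01])
    f=lambda X:np.atleast_2d(X)@Rz.T+o
    b=np.linspace(0,2*np.pi,73); D={}
    D["plate"]=f([[-.05,-.06,0],[-.05,.26,0],[.19,.26,0],[.19,-.06,0],[-.05,-.06,0]])
    for r in (.0315,.0375): D[f"ring{r}"]=f(np.c_[r*np.cos(b),r*np.sin(b),0*b+.024])
    c=np.array([ch[0],ch[1],.16])
    for yy,r in ((-.0425,.042),(.0425,.042),(.07,.024),(.279,.024)):
        D[f"cyl{yy}"]=f(c+np.c_[r*np.cos(b),0*b+yy,r*np.sin(b)])
    # handle frame
    t=np.radians(35); Rh=np.array([[np.cos(t),0,-np.sin(t)],[0,1,0],[np.sin(t),0,np.cos(t)]])
    hc=c+[0,hy,0]; g=lambda X:f(np.atleast_2d(np.array(X)/1000)@Rh.T+hc)
    D["lever"]=g([[39,-45,0],[76,-19,0]])
    D["palm"]=g([[-28,-37.5,-14],[-28,37.5,-14],[-28,37.5,14],[-28,-37.5,14],[-28,-37.5,-14]])
    D["paddle"]=g([[28.5+3.5,70,13],[44.3,-70,13],[44.3,-70,-13],[28.5+3.5,70,-13],[28.5+3.5,70,13]])
    D["axis"]=g([[0,-60,0],[0,0,0],[0,75,0]])
    D["H"]=(f(hc)[0],Rz@Rh)
    return D
def overlay(src,n,D,box,fz,out):
    im=cv2.imread(src); x0,y0,x1,y1=box
    im=cv2.resize(im[y0:y1,x0:x1],None,fx=fz,fy=fz,interpolation=cv2.INTER_CUBIC)
    cols={"plate":(0,0,255),"lever":(0,255,0),"palm":(255,0,255),"paddle":(0,255,255),"axis":(255,0,0)}
    for k,v in D.items():
        if k=="H": continue
        q=((proj(n,v)-[x0,y0]+.5)*fz-.5)
        cv2.polylines(im,[np.round(q*8).astype(np.int32)],False,cols.get(k,(255,128,0)),1,cv2.LINE_AA,3)
    cv2.imwrite(out,im)
E
cat > a.py <<'E'
from ov import *
D=model((.533,.0145,.172),(.085,0),.145)
overlay("pics/top0.png","top",D,(160,130,320,250),5,"pics/ovt1.png")
overlay("pics/scene0.png","scene",D,(240,150,370,280),4.6,"pics/ovs1.png")
E
python3 a.py
```

```text
(no output)
```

View pics/ovt1.png

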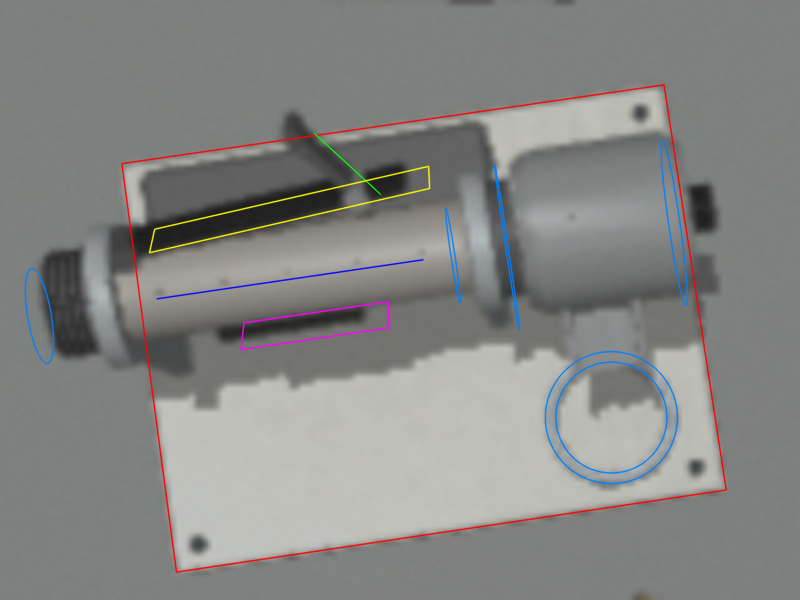

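View pics/ovs1.png

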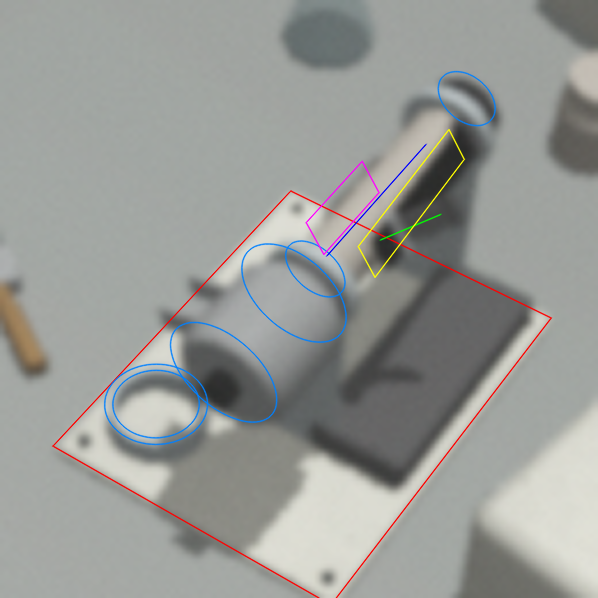

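```bash
cat > a.py <<'E'
from ov import *
D=model((.533,.0145,.172),(.091,-.005),.161)
overlay("pics/top0.png","top",D,(160,130,320,250),5,"pics/ovt2.png")
D=model((.537,.0105,.172),(.091,-.005),.161)
overlay("pics/scene0.png","scene",D,(240,150,370,280),4.6,"pics/ovs2.png")
E
python3 a.py
```

```text
(no output)
```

View pics/ovt2.png

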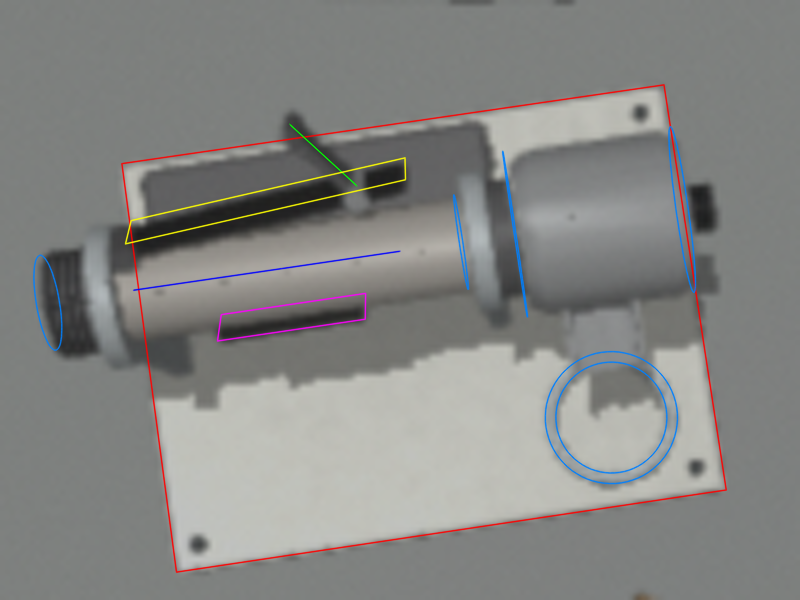

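View pics/ovs2.png

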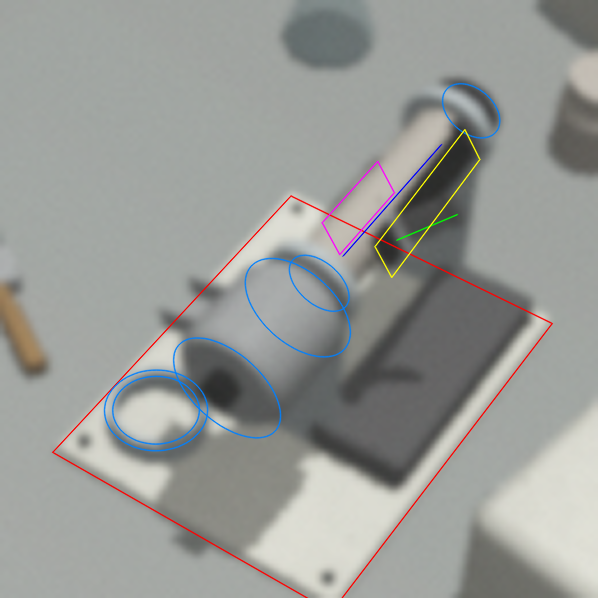

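```bash
cat > mv.py <<'E'
from h import *
from rig import get_obs
def rot(heading_deg,tilt_deg,jaw):
    """tool z leaning forward along heading; jaw 'side': x horizontal perpendicular (left, +), 'plane': x in the tilt plane"""
    h=np.radians(heading_deg);t=np.radians(tilt_deg)
    z=np.array([np.sin(t)*np.cos(h),np.sin(t)*np.sin(h),-np.cos(t)])
    left=np.array([-np.sin(h),np.cos(h),0])
    up=np.cross(left,z); up=up if up@[np.cos(h),np.sin(h),0]>0 else -up   # forward/up in plane
    x={"left":left,"right":-left,"plane":up,"planeneg":-up}[jaw]
    return np.c_[x,np.cross(z,x),z]
def go(pos,Rm,note=""):
    o=get_obs(); R0=R.from_quat(o["tool_rot"])
    d=R0.inv().apply(np.array(pos)-o["position"])*100
    r=(R0.inv()*R.from_matrix(Rm)).as_rotvec(degrees=True) 
    print(note,"t=%.2f"%o["time"],"off cm",np.round(d,2),"rot deg",np.round(r,1),"| rows trans %.1f rot %.1f"%(np.linalg.norm(d)/4.17,np.linalg.norm(r)/7.16))
    print("  pos",o["position"],"q",o["q"],"F",o["ft_force"],"w %.4f"%o["grip_width"])
E
python3 - <<'E'
from mv import *
for j in("left","right"):
    go([.45,.35,.42],rot(0,20,j),j)
    go([.48,-.30,.30],rot(-36,36,j),j)
E
```

```text
left t=0.10 off cm [-16.78  34.1  -19.81] rot deg [-19.9   2.8 -15.2] | rows trans 10.3 rot 3.5
  pos [0.1657 0.602  0.2217] q [ 1.1235  0.5284  1.4338  0.      1.1814 -0.1785] F [-0.1577  0.2227 -0.8109] w 0.0870
left t=0.10 off cm [-78.63  54.26  -7.7 ] rot deg [-35.6  -6.4  19.9] | rows trans 23.0 rot 5.8
  pos [0.1657 0.602  0.2217] q [ 1.1235  0.5284  1.4338  0.      1.1814 -0.1785] F [-0.1577  0.2227 -0.8109] w 0.0870
right t=0.10 off cm [-16.78  34.1  -19.81] rot deg [  4.   28.7 162.3] | rows trans 10.3 rot 23.0
  pos [0.1657 0.602  0.2217] q [ 1.1235  0.5284  1.4338  0.      1.1814 -0.1785] F [-0.1577  0.2227 -0.8109] w 0.0870
right t=0.10 off cm [-78.63  54.26  -7.7 ] rot deg [   8.8  -49.5 -152.3] | rows trans 23.0 rot 22.4
  pos [0.1657 0.602  0.2217] q [ 1.1235  0.5284  1.4338  0.      1.1814 -0.1785] F [-0.1577  0.2227 -0.8109] w 0.0870
```

{"name": "drive_tool", "arguments": {
  "plan": [
    {"offset": [-4,8,-6],"delta_rot": [-5,0,-3],"jaw": 8.7},
    {"offset": [-8,17,-10],"delta_rot": [-10,1,-6],"jaw": 8.7},
    {"offset": [-17,34,-18],"delta_rot": [-20,3,-15],"jaw": 8.7},
    {"offset": [-17,34,-18],"delta_rot": [-20,3,-15],"jaw": 8.7},
    {"offset": [-17,34,-18],"delta_rot": [-20,3,-15],"jaw": 8.7},
    {"offset": [-17,34,-18],"delta_rot": [-20,3,-15],"jaw": 8.7},
    {"offset": [-17,34,-18],"delta_rot": [-20,3,-15],"jaw": 8.7},
    {"offset": [-17,34,-18],"delta_rot": [-20,3,-15],"jaw": 8.7}
  ],
  "squeeze": 20
}}

```text
time: 0.77
position: [0.3895, 0.4006, 0.3671]
tool_rot: [0.697, 0.695, 0.125, 0.122]
ft_force: [0.4, 1.2, 0.1]
grip_width: 0.087
```

Run:
```python
from mv import *
go([.50,0,.42],rot(-15,30,"left"))
go([.47,-.20,.38],rot(-36,36,"left"))
```

```text
t=0.77 off cm [-40.01  12.35  -1.33] rot deg [-9.9 -6.6 13.4] | rows trans 10.0 rot 2.5
  pos [0.3895 0.4006 0.3671] q [ 0.7236  0.2052  1.5833 -0.2555  1.096  -0.7561] F [0.4196 1.1761 0.0567] w 0.0870
 t=0.77 off cm [-60.04   8.24   1.31] rot deg [-15.4 -17.2  31.6] | rows trans 14.5 rot 5.5
  pos [0.3895 0.4006 0.3671] q [ 0.7236  0.2052  1.5833 -0.2555  1.096  -0.7561] F [0.4196 1.1761 0.0567] w 0.0870
```

{"name": "drive_tool", "arguments": {
  "plan": [
    {"offset": [-40,10,-3],"delta_rot": [-10,-7,13],"jaw": 8.7},
    {"offset": [-40,10,-3],"delta_rot": [-10,-7,13],"jaw": 8.7},
    {"offset": [-40,10,-3],"delta_rot": [-10,-7,13],"jaw": 8.7},
    {"offset": [-40,10,-3],"delta_rot": [-10,-7,13],"jaw": 8.7},
    {"offset": [-40,10,-3],"delta_rot": [-10,-7,13],"jaw": 8.7},
    {"offset": [-40,10,-3],"delta_rot": [-10,-7,13],"jaw": 8.7},
    {"offset": [-40,10,-3],"delta_rot": [-10,-7,13],"jaw": 8.7},
    {"offset": [-40,10,-3],"delta_rot": [-10,-7,13],"jaw": 8.7}
  ]
}}

```text
time: 1.43
position: [0.4548, 0.0776, 0.4154]
tool_rot: [0.764, 0.59, 0.156, 0.209]
ft_force: [1.2, -0.0, 0.0]
grip_width: 0.0868
```

Run:
```python
from mv import *
Rm=rot(-36,36,"left"); G=np.array([.525,-.3825,.054]); z=Rm[:,2]
go(G+z*(.019-.20),Rm)
go(G+z*(.019-.10),Rm)
```

```text
t=1.43 off cm [-38.66  -3.52  23.21] rot deg [ -5.6 -11.2  18. ] | rows trans 10.8 rot 3.1
  pos [0.4548 0.0776 0.4154] q [ 0.0266 -0.0959  1.8408 -0.1918  0.8974 -1.2058] F [ 1.1885 -0.0233  0.0106] w 0.0868
 t=1.43 off cm [-40.71  -2.87  32.98] rot deg [ -5.6 -11.2  18. ] | rows trans 12.6 rot 3.1
  pos [0.4548 0.0776 0.4154] q [ 0.0266 -0.0959  1.8408 -0.1918  0.8974 -1.2058] F [ 1.1885 -0.0233  0.0106] w 0.0868
```

{"name": "drive_tool", "arguments": {
  "plan": [
    {"offset": [-38.6,-3.5,23.2],"delta_rot": [-5.6,-11.2,18],"jaw": 8.7},
    {"offset": [-38.6,-3.5,23.2],"delta_rot": [-5.6,-11.2,18],"jaw": 8.7},
    {"offset": [-38.6,-3.5,23.2],"delta_rot": [-5.6,-11.2,18],"jaw": 8.7},
    {"offset": [-38.6,-3.5,23.2],"delta_rot": [-5.6,-11.2,18],"jaw": 8.7},
    {"offset": [-38.6,-3.5,23.2],"delta_rot": [-5.6,-11.2,18],"jaw": 8.7},
    {"offset": [-38.6,-3.5,23.2],"delta_rot": [-5.6,-11.2,18],"jaw": 8.7},
    {"offset": [-38.6,-3.5,23.2],"delta_rot": [-5.6,-11.2,18],"jaw": 8.7},
    {"offset": [-38.6,-3.5,23.2],"delta_rot": [-5.6,-11.2,18],"jaw": 8.7}
  ]
}}

```text
time: 2.1
position: [0.4452, -0.1869, 0.2692]
tool_rot: [0.848, 0.432, 0.14, 0.273]
ft_force: [0.2, 0.8, 0.7]
grip_width: 0.0868
```

Run:
```python
from mv import *
Rm=rot(-36,36,"left"); G=np.array([.525,-.3825,.054]); z=Rm[:,2]
go(G+z*(.019-.10),Rm)
```

```text
t=2.10 off cm [-11.17   1.98  19.84] rot deg [-0.2 -0.1 -0.1] | rows trans 5.5 rot 0.0
  pos [ 0.4452 -0.1869  0.2692] q [-0.6322  0.1149  2.1629  0.0176  0.2399 -1.5893] F [0.2184 0.8289 0.6635] w 0.0868
```

{"name": "drive_tool", "arguments": {
  "plan": [
    {"offset": [-11.2,2,19.8],"delta_rot": [0,0,0],"jaw": 8.7},
    {"offset": [-11.2,2,19.8],"delta_rot": [0,0,0],"jaw": 8.7},
    {"offset": [-11.2,2,19.8],"delta_rot": [0,0,0],"jaw": 8.7},
    {"offset": [-11.2,2,19.8],"delta_rot": [0,0,0],"jaw": 8.7},
    {"offset": [-11.2,2,19.8],"delta_rot": [0,0,0],"jaw": 8.7},
    {"offset": [-11.2,2,19.8],"delta_rot": [0,0,0],"jaw": 8.7},
    {"offset": [-11.2,2,19.8],"delta_rot": [0,0,0],"jaw": 8.7},
    {"offset": [-11.2,2,19.8],"delta_rot": [0,0,0],"jaw": 8.7}
  ]
}}

```text
time: 2.77
position: [0.4926, -0.3193, 0.1681]
tool_rot: [0.854, 0.428, 0.135, 0.262]
ft_force: [0.6, -0.1, 0.0]
grip_width: 0.0871
```

Run:
```python
from mv import *
from rig import camera
Rm=rot(-36,36,"left"); G=np.array([.525,-.3825,.054]); z=Rm[:,2]
go(G+z*.019,Rm)
o=get_obs();R0=R.from_quat(o["tool_rot"]).as_matrix()
for n in C:
    im=camera(n)[:,:,::-1].copy(); cv2.imwrite(f"pics/{n}1.png",im)
    q=proj(n,o["position"]); print(n,q)
    x0,y0=[int(v) for v in q[0]-[65,50]]; f=6
    x0=max(0,x0);y0=max(0,y0)
    c=cv2.resize(im[y0:y0+100,x0:x0+130],None,fx=f,fy=f,interpolation=cv2.INTER_CUBIC)
    for s in (-.0435,0,.0435):
        u=(proj(n,o["position"]+R0[:,0]*s)[0]-[x0,y0]+.5)*f-.5
        cv2.circle(c,tuple(int(v) for v in u),3,(0,0,255),-1)
    cv2.imwrite(f"pics/{n}1c.png",c)
```

```text
t=2.77 off cm [-3.19 -1.1  14.91] rot deg [-1.7  0.1 -0.7] | rows trans 3.7 rot 0.3
  pos [ 0.4926 -0.3193  0.1681] q [-0.8222  0.4535  2.0478  1.1338  0.118  -2.8504] F [ 0.6008 -0.0603  0.0258] w 0.0871
scene [[179.1206 264.9967]]
top [[415.3164 229.2403]]
```

View pics/scene1c.png

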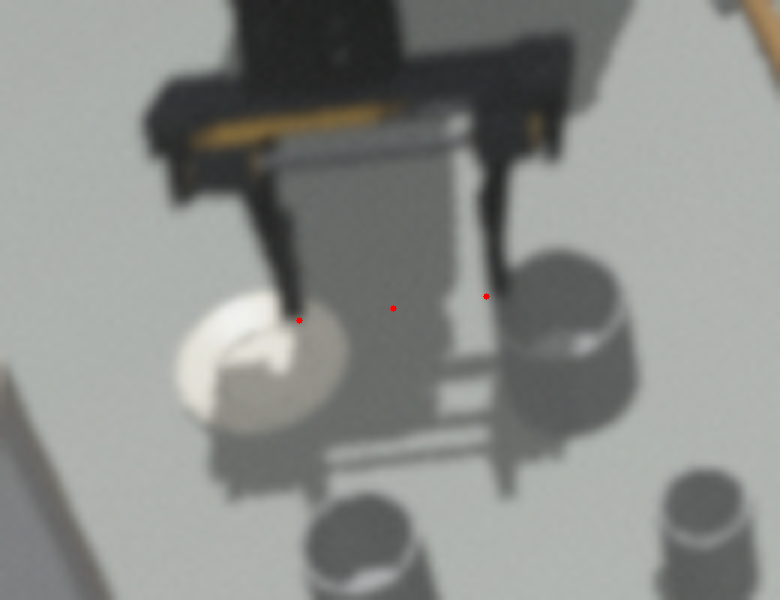

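View pics/top1c.png

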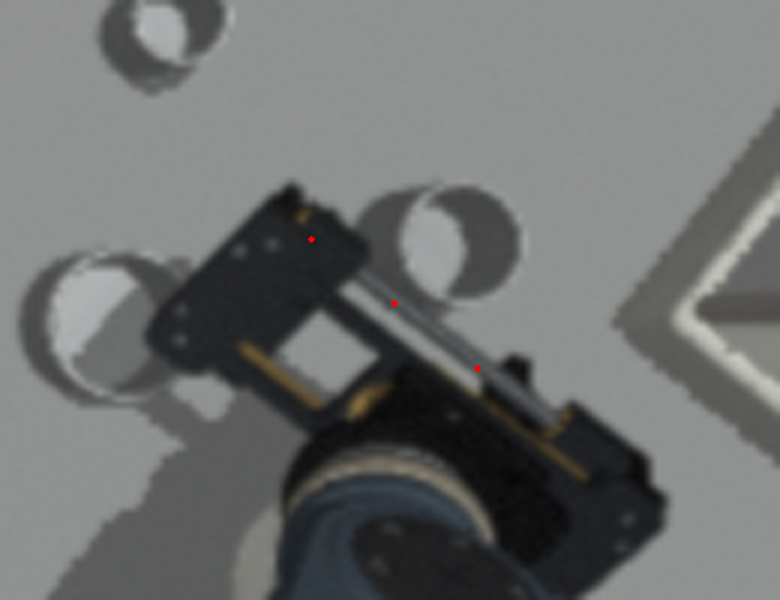

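```bash
cat > kin.py <<'E'
from h import *
Q=np.array([[1.1235,.5284,1.4338,0,1.1814,-.1785],[0.7236,0.2052,1.5833,-0.2555,1.096,-0.7561],[0.0266,-0.0959,1.8408,-0.1918,0.8974,-1.2058],[-0.6322,0.1149,2.1629,0.0176,0.2399,-1.5893],[-0.8222,0.4535,2.0478,1.1338,0.118,-2.8504]])
P=np.array([[0.1657,0.602,0.2217],[0.3895,0.4006,0.3671],[0.4548,0.0776,0.4154],[0.4452,-0.1869,0.2692],[0.4926,-0.3193,0.1681]])
QT=np.array([[.7955,.606,-.001,.0005],[.697,.695,.125,.122],[.764,.59,.156,.209],[.848,.432,.14,.273],[.854,.428,.135,.262]])
def fk(q,k):
    d1,y1,a2,a3x,a3z,yw,xw,d6=k
    r=R.from_euler('z',q[0]); p=r.apply([0,y1,d1])
    r=r*R.from_euler('y',q[1]); p=p+r.apply([0,0,a2])
    r=r*R.from_euler('y',q[2]); p=p+r.apply([a3x,0,a3z])
    r=r*R.from_euler('z',q[3]); p=p+r.apply([xw,yw,0])
    r=r*R.from_euler('y',q[4]); r=r*R.from_euler('z',q[5]); p=p+r.apply([0,0,d6])
    return p,r
def res(k): return np.concatenate([fk(q,k)[0]-p for q,p in zip(Q,P)])
best=None
for s in range(10):
    k0=np.array([.3,.05,.4,0,.4,.05,0,.3])+np.random.default_rng(s).normal(0,.08,8)
    o=least_squares(res,k0)
    if best is None or o.cost<best.cost: best=o
if __name__=="__main__":
    print(best.x,best.fun*1000)
    for q,t in zip(Q,QT): print(((R.from_quat(t).inv()*fk(q,best.x)[1])).as_rotvec(degrees=True), np.degrees((fk(q,best.x)[1]).as_rotvec()))
E
python3 kin.py
```

```text
[0.2739 0.111  0.5879 0.1138 0.3917 0.     0.     0.3053] [-0.0149 -0.0257 -0.0072  0.0191  0.0421 -0.0211 -0.0214  0.0103  0.0333
 -0.024  -0.0273 -0.0055  0.0082 -0.003   0.0004]
[  -0.0199   -0.0054 -179.9999] [ 109.0147 -143.1046    0.0822]
[  -0.0307    0.0007 -179.9754] [-116.0333  116.4102  -20.3475]
[   0.0751   -0.0232 -179.9448] [-96.7327 125.4146 -34.3382]
[  -0.0388   -0.0203 -179.9359] [-71.4288 140.3821 -45.1716]
[ -0.0679   0.0073 179.9623] [-71.1148 141.8221 -43.5549]
```

```bash
cat > ik.py <<'E'
from kin import *
K=best.x
LO=np.array([-3.08,-.75,.22,-1.43,0,-2.85]);HI=np.array([3.08,2.2,2.44,4.57,2.65,2.85])
def FK(q):
    p,r=fk(q,K); return p,r*R.from_euler('z',np.pi)
def IK(pos,Rm):
    """analytic-ish: returns all solutions within ranges"""
    z=Rm[:,2]; w=np.array(pos)-K[7]*z
    d1,y1,a2,ax,az=K[:5]; sols=[]
    rxy=np.hypot(w[0],w[1]); 
    if rxy<y1: return []
    X=np.sqrt(rxy**2-y1**2)
    for sx in (1,):
        q1=np.arctan2(w[1],w[0])-np.arctan2(y1,X)
        Z=w[2]-d1; L=np.hypot(ax,az); g=np.arctan2(ax,az); D2=X*X+Z*Z
        c=(D2-a2*a2-L*L)/(2*a2*L)
        if abs(c)>1: continue
        for s in (1,-1):
            b=s*np.arccos(c)   # angle of forearm line relative to upper arm, b=q3+g
            q3=b-g; th=np.arctan2(X,Z)-np.arctan2(L*np.sin(b),a2+L*np.cos(b)); q2=th
            r03=R.from_euler('z',q1)*R.from_euler('y',q2+q3)
            W=(r03.inv()*R.from_matrix(Rm)*R.from_euler('z',-np.pi)).as_matrix()
            c5=np.clip(W[2,2],-1,1); q5=np.arccos(c5)
            q4=np.arctan2(W[1,2],W[0,2]); q6=np.arctan2(W[2,1],-W[2,0])
            for k4 in (-1,0,1):
                for k6 in (-1,0,1):
                    q=np.array([q1,q2,q3,q4+2*np.pi*k4,q5,q6+2*np.pi*k6])
                    if (q>=LO).all() and (q<=HI).all(): sols.append(q)
    return sols
if __name__=="__main__":
    from mv import rot
    a=9.9
    col=np.array([.535,.0125,.01])
    for name,G,hs in (("pick",np.array([.525,-.3825,.054]),(-60,-45,-36,-20,0)),("place",col+[0,0,.054],(9.9,)),("placehi",col+[0,0,.084],(9.9,)),("front",col+[0,0,.084]-.12*np.array([.985,.172,0]),(9.9,))):
        for h in hs:
            for T in (32,36,40):
                for j in ("left","right"):
                    Rm=rot(h,T,j)
                    for q in IK(G+.019*Rm[:,2],Rm): print(name,h,T,j,q)
E
python3 ik.py
```

```text
pick -60 32 left [-0.7272  0.7742  1.8585  4.5575  0.1695  0.4311]
pick -60 32 right [-0.7272  0.7742  1.8585  4.5575  0.1695 -2.7105]
pick -60 36 left [-0.7165  0.7907  1.8955  4.0679  0.2411  0.9295]
pick -60 36 right [-0.7165  0.7907  1.8955  4.0679  0.2411 -2.2121]
pick -60 40 left [-0.7057  0.8121  1.9296  3.8338  0.344   1.1739]
pick -60 40 right [-0.7057  0.8121  1.9296  3.8338  0.344  -1.9677]
pick -45 32 left [-0.8063  0.7679  1.895   3.0033  0.0804  1.6909]
pick -45 32 right [-0.8063  0.7679  1.895   3.0033  0.0804 -1.4507]
pick -45 36 left [-0.807   0.7852  1.9371  3.0804  0.2093  1.6132]
pick -45 36 right [-0.807   0.7852  1.9371  3.0804  0.2093 -1.5284]
pick -45 40 left [-0.8078  0.8082  1.9764  3.0986  0.3413  1.5942]
pick -45 40 right [-0.8078  0.8082  1.9764  3.0986  0.3413 -1.5474]
pick -36 32 left [-0.8548  0.7669  1.901   2.119   0.1399  2.396 ]
pick -36 32 right [-0.8548  0.7669  1.901   2.119   0.1399 -0.7456]
pick -36 36 left [-0.8628  0.7844  1.944   2.5397  0.2436  1.9679]
pick -36 36 right [-0.8628  0.7844  1.944   2.5397  0.2436 -1.1737]
pick -36 40 left [-0
[... 1046 characters left out ...]
86]
place 9.9 36 left [-0.3494  0.7599  2.2278  2.4836  0.5     1.731 ]
place 9.9 36 right [-0.3494  0.7599  2.2278  2.4836  0.5    -1.4106]
place 9.9 40 left [-0.3727  0.804   2.2696  2.5499  0.6409  1.6297]
place 9.9 40 right [-0.3727  0.804   2.2696  2.5499  0.6409 -1.5119]
placehi 9.9 32 left [-0.327   0.6433  2.1742  2.1629  0.311   2.0929]
placehi 9.9 32 right [-0.327   0.6433  2.1742  2.1629  0.311  -1.0487]
placehi 9.9 36 left [-0.3494  0.6741  2.22    2.3606  0.4295  1.8686]
placehi 9.9 36 right [-0.3494  0.6741  2.22    2.3606  0.4295 -1.273 ]
placehi 9.9 40 left [-0.3727  0.7138  2.2642  2.4675  0.5636  1.7296]
placehi 9.9 40 right [-0.3727  0.7138  2.2642  2.4675  0.5636 -1.412 ]
```

```bash
cat > sim.py <<'E'
from ik import *
from scipy.spatial.transform import Slerp
def near(q,pos,Rm):
    s=IK(pos,Rm)
    if not s: return None
    return min(s,key=lambda v:np.abs(v-q).max())
def path(q,wps,n=12):
    """wps list of (pos,Rm). prints joint at each wp and max step"""
    p,r=FK(q); Rm=r.as_matrix()
    for (P2,R2) in wps:
        sl=Slerp([0,1],R.from_matrix(np.array([Rm,R2]))); ms=0;tot=0;mq5=9
        for t in np.linspace(0,1,n+1)[1:]:
            v=near(q,p+(np.array(P2)-p)*t,sl(t).as_matrix())
            if v is None: print("  UNREACH at t",t); return q
            d=np.abs(v-q).max(); ms=max(ms,d);tot+=d/2.0; q=v; mq5=min(mq5,q[4])
        lim=np.minimum(q-LO,HI-q).min()
        print("q",q,"maxstep %.2f time~%.2f minq5 %.2f limmargin %.2f"%(ms,tot,mq5,lim)); p=np.array(P2);Rm=R2
    return q
E
python3 - <<'E'
from sim import *
from mv import rot
q=np.array([-0.8222,0.4535,2.0478,1.1338,0.118,-2.8504])
G=np.array([.525,-.3825,.054])
for h in (0,-10):
  for mid in ([.47,-.34,.26],[.45,-.36,.22]):
    print(h,mid)
    Rf=rot(h,36,"right")
    path(q,[(mid,rot(-10,25,"plane")),(G+Rf[:,2]*(.019-.10),Rf),(G+Rf[:,2]*.019,Rf)])
E
```

```text
0 [0.47, -0.34, 0.26]
q [-0.9868  0.3037  1.8044  0.4532  0.7762 -1.0975] maxstep 0.46 time~0.88 minq5 0.16 limmargin 0.64
q [-1.1399  0.6188  1.9131  1.1148  0.6371 -0.5063] maxstep 0.07 time~0.37 minq5 0.64 limmargin 0.53
q [-1.034   0.7999  1.8379  1.3238  0.548  -0.6494] maxstep 0.02 time~0.10 minq5 0.55 limmargin 0.55
0 [0.45, -0.36, 0.22]
q [-1.0474  0.3642  1.8522  0.5239  0.704  -1.2389] maxstep 0.40 time~0.81 minq5 0.16 limmargin 0.59
q [-1.1399  0.6188  1.9131  1.1148  0.6371 -0.5063] maxstep 0.08 time~0.39 minq5 0.64 limmargin 0.53
q [-1.034   0.7999  1.8379  1.3238  0.548  -0.6494] maxstep 0.02 time~0.10 minq5 0.55 limmargin 0.55
-10 [0.47, -0.34, 0.26]
q [-0.9868  0.3037  1.8044  0.4532  0.7762 -1.0975] maxstep 0.46 time~0.88 minq5 0.16 limmargin 0.64
q [-1.0954  0.6003  1.9832  1.3064  0.5062 -0.5164] maxstep 0.10 time~0.46 minq5 0.51 limmargin 0.46
q [-0.999   0.792   1.8867  1.561   0.4462 -0.7079] maxstep 0.02 time~0.13 minq5 0.45 limmargin 0.45
-10 [0.45, -0.36, 0.22]
q [-1.0474  0.3642  1.8522  0.5239  0.704  -1.2389] maxstep 0.40 time~0.81 minq5 0.16 limmargin 0.59
q [-1.0954  0.6003  1.9832  1.3064  0.5062 -0.5164] maxstep 0.09 time~0.45 minq5 0.51 limmargin 0.46
q [-0.999   0.792   1.8867  1.561   0.4462 -0.7079] maxstep 0.02 time~0.13 minq5 0.45 limmargin 0.45
```

Run:
```python
from mv import *
go([.47,-.34,.27],rot(-10,25,"plane"))
from sim import *
G=np.array([.525,-.3825,.054]); a=np.radians(9.9)
ex=np.array([np.cos(a),np.sin(a),0]); col=np.array([.535,.0125,.01])
for T in (36,):
  for fr in (.05,.06):
    Rf=rot(0,T,"right"); Rp=rot(9.9,T,"right"); z=Rp[:,2]
    q=near(np.array([-1.034,.8,1.838,1.32,.548,-.65]),G+Rf[:,2]*.019,Rf)
    print(T,fr); path(q,[(G+Rf[:,2]*.019+[0,0,.12],Rf),(col+[0,0,.054+.13]-fr*ex+z*.019+[0,-.15,0],Rp),(col+[0,0,.054+.13]-fr*ex+z*.019,Rp),(col+[0,0,.054+.03]-fr*ex+z*.019,Rp),(col+[0,0,.084]+z*.019,Rp),(col+[0,0,.054]+z*.019,Rp)])
```

```text
t=2.87 off cm [-2.69  4.9  -9.01] rot deg [16.8  3.  66.5] | rows trans 2.5 rot 9.6
  pos [ 0.4944 -0.3249  0.1679] q [-0.8254  0.4584  2.0394  1.127   0.1159 -2.8541] F [ 0.2064 -0.2743  0.8015] w 0.0867
36 0.05
q [-1.034   0.5776  1.7963  0.9708  0.6586 -0.2234] maxstep 0.04 time~0.21 minq5 0.55 limmargin 0.64
q [-0.8097  0.3988  2.1636  1.2364  0.5441 -0.4955] maxstep 0.04 time~0.18 minq5 0.54 limmargin 0.28
q [-0.4311  0.3649  2.268   1.6559  0.3416 -0.5994] maxstep 0.04 time~0.21 minq5 0.34 limmargin 0.17
q [-0.4311  0.6915  2.3491  2.4459  0.5478 -1.4606] maxstep 0.10 time~0.43 minq5 0.35 limmargin 0.09
q [-0.3494  0.6741  2.22    2.3606  0.4295 -1.273 ] maxstep 0.02 time~0.09 minq5 0.43 limmargin 0.22
q [-0.3494  0.7599  2.2278  2.4836  0.5    -1.4106] maxstep 0.01 time~0.07 minq5 0.44 limmargin 0.21
36 0.06
q [-1.034   0.5776  1.7963  0.9708  0.6586 -0.2234] maxstep 0.04 time~0.21 minq5 0.55 limmargin 0.64
q [-0.8341  0.3925  2.182   1.2418  0.5526 -0.5259] maxstep 0.04 time~0.19 minq5 0.55 limmargin 0.26
q [-0.4506  0.3579  2.2913  1.6814  0.3525 -0.6446] maxstep 0.04 time~0.22 minq5 0.35 limmargin 0.15
q [-0.4506  0.6988  2.3759  2.459   0.5751 -1.499 ] maxstep 0.10 time~0.43 minq5 0.36 limmargin 0.06
q [-0.3494  0.6741  2.22    2.3606  0.4295 -1.273 ] maxstep 0.02 time~0.11 minq5 0.43 limmargin 0.22
q [-0.3494  0.7599  2.2278  2.4836  0.5    -1.4106] maxstep 0.01 time~0.07 minq5 0.44 limmargin 0.21
```

{"name": "drive_tool", "arguments": {
  "plan": [
    {"offset": [-0.5,1,-2],"delta_rot": [3,0,7],"jaw": 8.7},
    {"offset": [-1,2,-4],"delta_rot": [5,1,14],"jaw": 8.7},
    {"offset": [-1.5,3,-6],"delta_rot": [7,1,21],"jaw": 8.7},
    {"offset": [-2,4,-8],"delta_rot": [9,2,28],"jaw": 8.7},
    {"offset": [-2.7,4.9,-9],"delta_rot": [12,2,36],"jaw": 8.7},
    {"offset": [-2.7,4.9,-9],"delta_rot": [17,3,67],"jaw": 8.7},
    {"offset": [-2.7,4.9,-9],"delta_rot": [17,3,67],"jaw": 8.7},
    {"offset": [-2.7,4.9,-9],"delta_rot": [17,3,67],"jaw": 8.7}
  ]
}}

```text
time: 3.53
position: [0.4684, -0.3351, 0.2735]
tool_rot: [0.958, 0.163, 0.196, 0.131]
ft_force: [-0.3, -0.4, -0.6]
grip_width: 0.0869
```

Run:
```python
from mv import *
Rf=rot(0,36,"right"); G=np.array([.525,-.3825,.054])
go(G+Rf[:,2]*(.019-.10),Rf)
```

```text
t=3.53 off cm [-6.05 -0.27 14.95] rot deg [ 17.7   3.5 112. ] | rows trans 3.9 rot 15.8
  pos [ 0.4684 -0.3351  0.2735] q [-0.9394  0.2533  1.8539  0.3836  0.6506 -1.5381] F [-0.2697 -0.3676 -0.6145] w 0.0869
```

{"name": "drive_tool", "arguments": {
  "plan": [
    {"offset": [-3,0,3],"delta_rot": [18,4,112],"jaw": 8.7},
    {"offset": [-3,0,3],"delta_rot": [18,4,112],"jaw": 8.7},
    {"offset": [-3,0,3],"delta_rot": [18,4,112],"jaw": 8.7},
    {"offset": [-3,0,3],"delta_rot": [18,4,112],"jaw": 8.7},
    {"offset": [-3,0,3],"delta_rot": [18,4,112],"jaw": 8.7},
    {"offset": [-3,0,3],"delta_rot": [18,4,112],"jaw": 8.7},
    {"offset": [-3,0,3],"delta_rot": [18,4,112],"jaw": 8.7},
    {"offset": [-3,0,3],"delta_rot": [18,4,112],"jaw": 8.7}
  ]
}}

```text
time: 4.2
position: [0.4548, -0.3508, 0.2348]
tool_rot: [0.925, -0.293, 0.236, -0.055]
ft_force: [-0.2, -0.2, -0.8]
grip_width: 0.087
```

Run:
```python
from mv import *
Rf=rot(0,36,"right"); G=np.array([.525,-.3825,.054])
go(G+Rf[:,2]*(.019-.10),Rf)
```

```text
t=4.20 off cm [-1.24  4.2  11.35] rot deg [ 8.4  1.9 55.4] | rows trans 2.9 rot 7.8
  pos [ 0.4548 -0.3508  0.2348] q [-1.0712  0.3442  1.8578  0.6115  0.7549 -0.8708] F [-0.2396 -0.2264 -0.7728] w 0.0870
```

{"name": "drive_tool", "arguments": {
  "plan": [
    {"offset": [-1.2,4.2,8],"delta_rot": [8.4,1.9,55.4],"jaw": 8.7},
    {"offset": [-1.2,4.2,8],"delta_rot": [8.4,1.9,55.4],"jaw": 8.7},
    {"offset": [-1.2,4.2,11.3],"delta_rot": [8.4,1.9,55.4],"jaw": 8.7},
    {"offset": [-1.2,4.2,11.3],"delta_rot": [8.4,1.9,55.4],"jaw": 8.7},
    {"offset": [-1.2,4.2,11.3],"delta_rot": [8.4,1.9,55.4],"jaw": 8.7},
    {"offset": [-1.2,4.2,11.3],"delta_rot": [8.4,1.9,55.4],"jaw": 8.7},
    {"offset": [-1.2,4.2,11.3],"delta_rot": [8.4,1.9,55.4],"jaw": 8.7},
    {"offset": [-1.2,4.2,11.3],"delta_rot": [8.4,1.9,55.4],"jaw": 8.7}
  ]
}}

```text
time: 4.87
position: [0.4775, -0.3831, 0.1199]
tool_rot: [-0.672, 0.673, -0.218, 0.218]
ft_force: [0.2, -0.2, 0.9]
grip_width: 0.0869
```

```bash
cat > look.py <<'E'
from mv import *
from rig import camera
def look(tag,w=130,h=100,f=6,pts=(-.0435,0,.0435),extra=None,center=None):
    o=get_obs();R0=R.from_quat(o["tool_rot"]).as_matrix()
    for n in C:
        im=camera(n)[:,:,::-1].copy(); cv2.imwrite(f"pics/{n}{tag}.png",im)
        q=proj(n,o["position"] if center is None else center)[0]
        x0=int(np.clip(q[0]-w/2,0,560-w));y0=int(np.clip(q[1]-h/2,0,420-h))
        c=cv2.resize(im[y0:y0+h,x0:x0+w],None,fx=f,fy=f,interpolation=cv2.INTER_CUBIC)
        for s in pts:
            u=(proj(n,o["position"]+R0[:,0]*s)[0]-[x0,y0]+.5)*f-.5
            cv2.circle(c,tuple(int(v) for v in u),2,(0,0,255),-1)
        for e in extra or []:
            u=(proj(n,e)-[x0,y0]+.5)*f-.5
            cv2.polylines(c,[np.round(u*8).astype(np.int32)],False,(0,255,0),1,cv2.LINE_AA,3)
        cv2.imwrite(f"pics/{n}{tag}c.png",c); print(n,"crop origin",x0,y0)
def circ(c,r,z):
    b=np.linspace(0,2*np.pi,61); return np.c_[c[0]+r*np.cos(b),c[1]+r*np.sin(b),0*b+z]
E
python3 - <<'E'
from look import *
Rf=rot(0,36,"right"); G=np.array([.525,-.3825,.054])
go(G+Rf[:,2]*(.019-.10),Rf)
look("2")
E
```

```text
t=4.87 off cm [-0.06  0.03  0.02] rot deg [ 0.1  0.  -0. ] | rows trans 0.0 rot 0.0
  pos [ 0.4775 -0.3831  0.1199] q [-1.1401  0.6185  1.9105  1.1092  0.6384 -0.4998] F [ 0.1726 -0.2134  0.9364] w 0.0869
scene crop origin 95 234
top crop origin 368 185
```

View pics/scene2c.png

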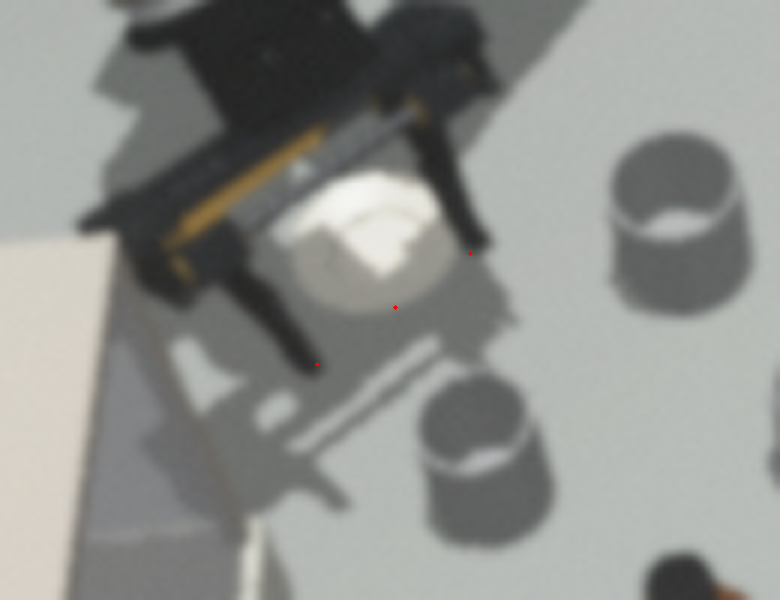

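View pics/top2c.png

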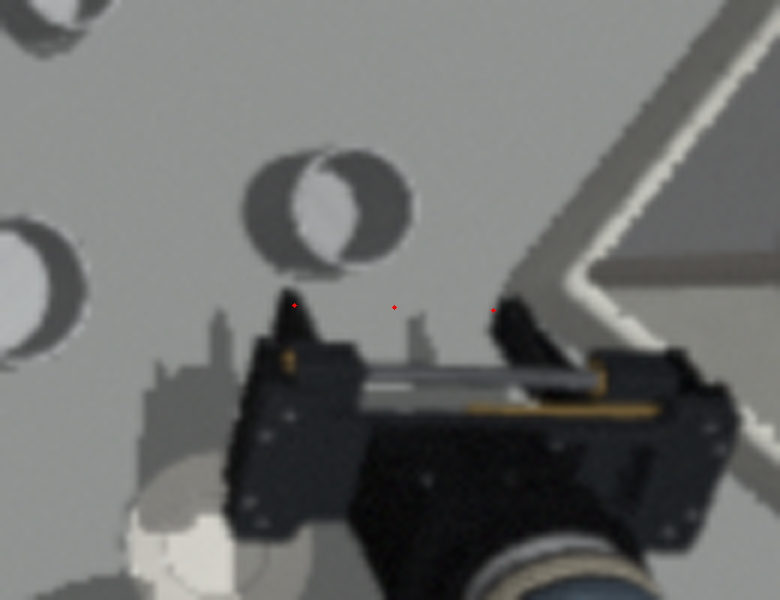

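```bash
python3 - <<'E'
from mv import *
for u in ((465,237),(528,155),(520,276)):
    for z in (0,.02): print(u,z,ray("top",u,z)[:2])
# vertical check: in scene, base corners
print(proj("scene",[ray("top",(465,237),0),ray("top",(528,155),0),ray("top",(520,276),0)]))
Rf=rot(0,36,"right");G=np.array([.525,-.3825,.054])
for s in (-.08,0):
  g=G+Rf[:,2]*s
  for b in (.051,.15): print("body right edge",[ (g-Rf[:,2]*b+Rf[:,0]*.095+Rf[:,1]*w) for w in (-.0375,.0375)])
E
python3 -c "
import cv2;im=cv2.imread('pics/scene0.png')[230:420,0:160];cv2.imwrite('pics/box.png',cv2.resize(im,None,fx=3,fy=3))"
```

```text
(465, 237) 0 [ 0.4778 -0.5226]
(465, 237) 0.02 [ 0.4776 -0.5133]
(528, 155) 0 [ 0.7252 -0.7129]
(528, 155) 0.02 [ 0.7208 -0.7004]
(520, 276) 0 [ 0.3686 -0.6818]
(520, 276) 0.02 [ 0.3703 -0.6698]
[[128.3565 336.8625]
 [117.3039 454.4837]
 [ 58.4355 348.8013]]
body right edge [array([ 0.4783, -0.4775,  0.182 ]), array([ 0.4177, -0.4775,  0.1379])]
body right edge [array([ 0.4201, -0.4775,  0.2621]), array([ 0.3595, -0.4775,  0.218 ])]
body right edge [array([ 0.5254, -0.4775,  0.1173]), array([ 0.4647, -0.4775,  0.0732])]
body right edge [array([ 0.4672, -0.4775,  0.1974]), array([ 0.4065, -0.4775,  0.1533])]
```

View pics/box.png

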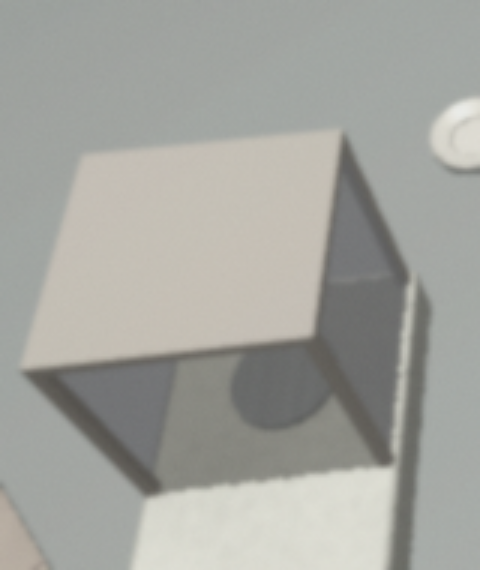

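{"name": "drive_tool", "arguments": {
  "plan": [
    {"offset": [0,0,3],"delta_rot": [0,0,0],"jaw": 8.7},
    {"offset": [0,0,6],"delta_rot": [0,0,0],"jaw": 8.7},
    {"offset": [0,0,8],"delta_rot": [0,0,0],"jaw": 8.7},
    {"offset": [0,0,9],"delta_rot": [0,0,0],"jaw": 8.7},
    {"offset": [0,0,10],"delta_rot": [0,0,0],"jaw": 8.7},
    {"offset": [0,0,10],"delta_rot": [0,0,0],"jaw": 8.7},
    {"offset": [0,0,10],"delta_rot": [0,0,0],"jaw": 7.0},
    {"offset": [0,0,10],"delta_rot": [0,0,0],"jaw": 6.4}
  ]
}}

```text
time: 5.63
position: [0.5363, -0.3842, 0.0402]
tool_rot: [0.674, -0.671, 0.219, -0.217]
ft_force: [-0.3, 0.2, 0.2]
grip_width: 0.08
```

Run:
```python
from look import *
Rf=rot(0,36,"right"); G=np.array([.525,-.3825,.054])
go(G+Rf[:,2]*(.019),Rf)
look("3")
```

```text
t=5.63 off cm [-0.17  0.1   0.12] rot deg [ 0.  -0.1  0.3] | rows trans 0.1 rot 0.0
  pos [ 0.5363 -0.3842  0.0402] q [-1.0351  0.7972  1.8346  1.3143  0.5484 -0.6451] F [-0.291   0.2354  0.1614] w 0.0800
scene crop origin 112 262
top crop origin 357 165
```

View pics/scene3c.png

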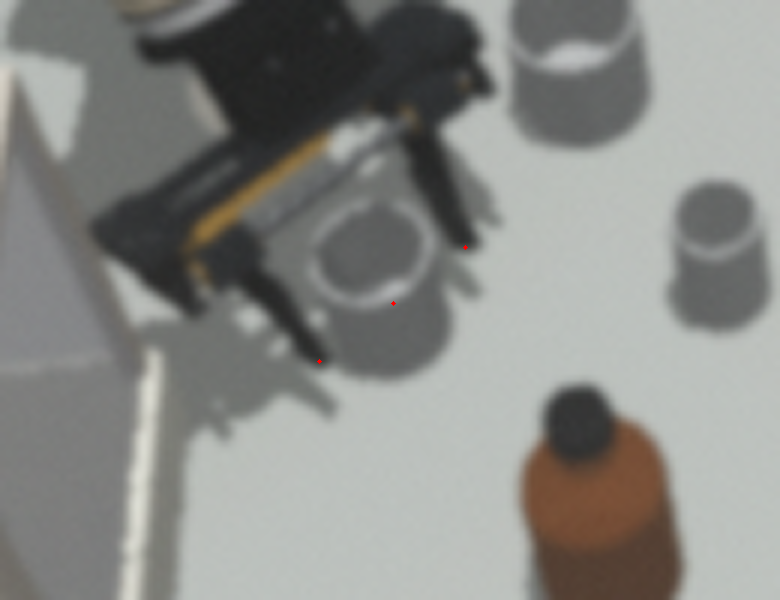

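View pics/top3c.png

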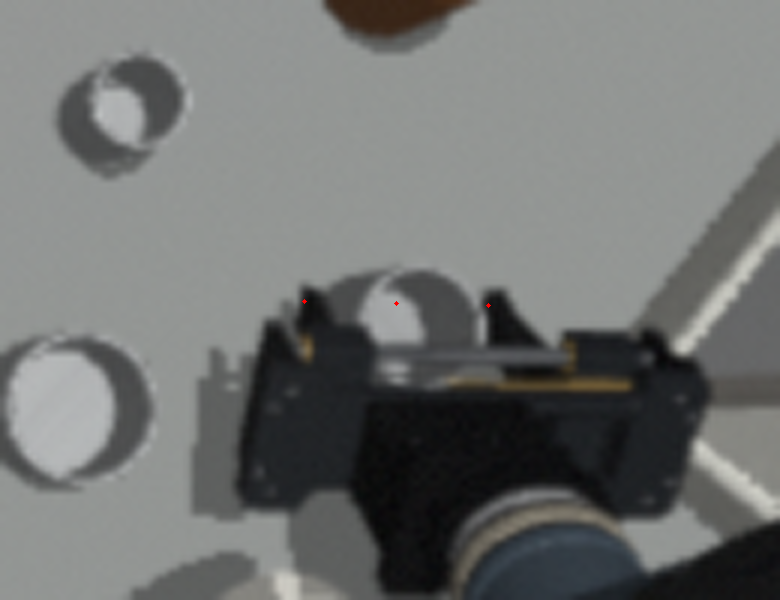

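{"name": "drive_tool", "arguments": {
  "plan": [
    {"offset": [0,0,0],"delta_rot": [0,0,0],"jaw": 6.0},
    {"offset": [0,0,0],"delta_rot": [0,0,0],"jaw": 5.0},
    {"offset": [0,0,0],"delta_rot": [0,0,0],"jaw": 5.0},
    {"offset": [0,0,0],"delta_rot": [0,0,0],"jaw": 5.0},
    {"offset": [0,0,0],"delta_rot": [0,0,0],"jaw": 5.0},
    {"offset": [0,0,0],"delta_rot": [0,0,0],"jaw": 5.0},
    {"offset": [0,0,0],"delta_rot": [0,0,0],"jaw": 5.0},
    {"offset": [0,0,0],"delta_rot": [0,0,0],"jaw": 5.0}
  ],
  "squeeze": 30
}}

```text
time: 6.4
position: [0.5364, -0.3843, 0.04]
tool_rot: [0.674, -0.671, 0.219, -0.217]
ft_force: [-3.0, -0.1, 5.7]
grip_width: 0.0577
```

Run:
```python
from mv import *
Rf=rot(0,36,"right"); o=get_obs(); print(o)
go(o["position"]+[0,0,.12],Rf)
```

```text
{'time': 6.4, 'q': array([-1.0351,  0.7978,  1.8344,  1.315 ,  0.5486, -0.645 ]), 'joint_velocities': array([ 0.0002, -0.0004,  0.0011,  0.0001, -0.0004,  0.0007]), 'joint_torque': array([  1.139 , -40.5833,  -6.3598,   0.858 ,   1.1292,   0.0015]), 'position': array([ 0.5364, -0.3843,  0.04  ]), 'tool_rot': array([ 0.6741, -0.671 ,  0.2194, -0.2174]), 'ft_force': array([-3.0145, -0.1255,  5.6599]), 'moment': array([-0.0109,  0.3941,  0.0175]), 'grip_width': 0.05770154608183928}
 t=6.40 off cm [ 0.05 -7.05 -9.71] rot deg [ 0.  -0.1  0.3] | rows trans 2.9 rot 0.0
  pos [ 0.5364 -0.3843  0.04  ] q [-1.0351  0.7978  1.8344  1.315   0.5486 -0.645 ] F [-3.0145 -0.1255  5.6599] w 0.0577
```

{"name": "drive_tool", "arguments": {
  "plan": [
    {"offset": [0,-0.6,-0.8],"delta_rot": [0,0,0],"jaw": 5.0},
    {"offset": [0,-1.8,-2.4],"delta_rot": [0,0,0],"jaw": 5.0},
    {"offset": [0,-3,-4.1],"delta_rot": [0,0,0],"jaw": 5.0},
    {"offset": [0,-4.4,-6.1],"delta_rot": [0,0,0],"jaw": 5.0},
    {"offset": [0,-5.9,-8.1],"delta_rot": [0,0,0],"jaw": 5.0},
    {"offset": [0,-7,-9.7],"delta_rot": [0,0,0.3],"jaw": 5.0},
    {"offset": [0,-7,-9.7],"delta_rot": [0,0,0.3],"jaw": 5.0},
    {"offset": [0,-7,-9.7],"delta_rot": [0,0,0.3],"jaw": 5.0}
  ]
}}

```text
time: 7.07
position: [0.5363, -0.3838, 0.1595]
tool_rot: [0.673, -0.672, 0.219, -0.217]
ft_force: [0.9, 0.5, -1.8]
grip_width: 0.0579
```

Run:
```python
from look import *
o=get_obs()
a=np.radians(9.9); ex=np.array([np.cos(a),np.sin(a),0]); col=np.array([.535,.0125,.01]); Rp=rot(9.9,36,"right"); z=Rp[:,2]
go(col+[0,-.15,.054+.13]-.05*ex+z*.019,Rp)
g=o["position"]-.019*R.from_quat(o["tool_rot"]).as_matrix()[:,2]; zb=g[2]-.0545
print(g)
look("4",extra=[circ(g,.029,zb),circ(g,.029,zb+.075)])
```

```text
t=7.07 off cm [-23.96   2.04  -3.92] rot deg [ 0.  -5.9 -7.9] | rows trans 5.8 rot 1.4
  pos [ 0.5363 -0.3838  0.1595] q [-1.0345  0.5766  1.7938  0.9666  0.6588 -0.2204] F [ 0.8506  0.5342 -1.7731] w 0.0579
[ 0.5251 -0.3838  0.1749]
scene crop origin 105 239
top crop origin 374 162
```

View pics/scene4c.png

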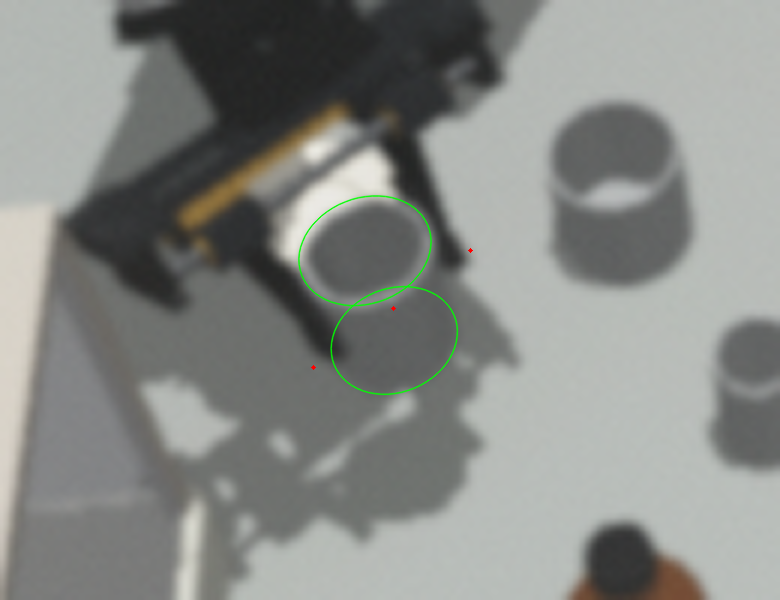

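View pics/top4c.png

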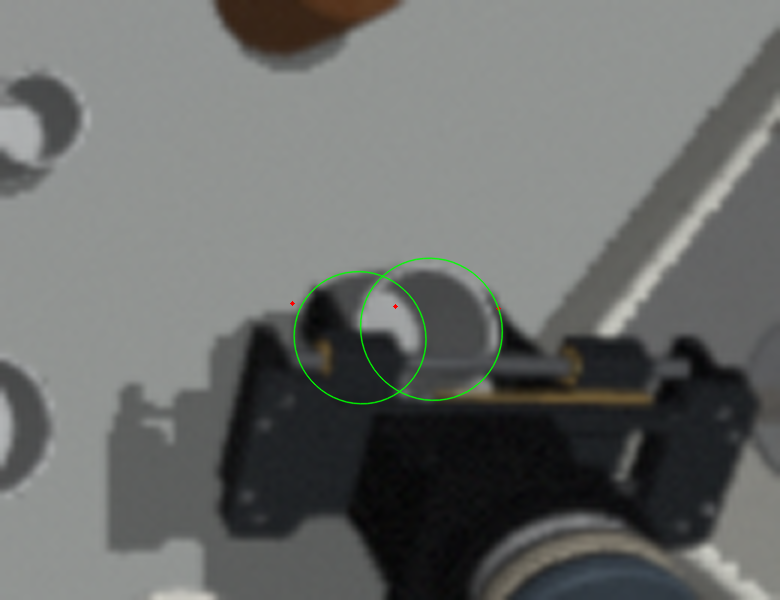

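{"name": "drive_tool", "arguments": {
  "plan": [
    {"offset": [-3,0.3,-1.5],"delta_rot": [0,-1,-1],"jaw": 5.0},
    {"offset": [-7,0.6,-3],"delta_rot": [0,-2,-2],"jaw": 5.0},
    {"offset": [-11,1,-3.9],"delta_rot": [0,-3,-4],"jaw": 5.0},
    {"offset": [-15,1.5,-3.9],"delta_rot": [0,-4,-6],"jaw": 5.0},
    {"offset": [-19,1.8,-3.9],"delta_rot": [0,-5,-7],"jaw": 5.0},
    {"offset": [-22,2,-3.9],"delta_rot": [0,-5.9,-7.9],"jaw": 5.0},
    {"offset": [-24,2,-3.9],"delta_rot": [0,-5.9,-7.9],"jaw": 5.0},
    {"offset": [-24,2,-3.9],"delta_rot": [0,-5.9,-7.9],"jaw": 5.0}
  ]
}}

```text
time: 7.83
position: [0.4945, -0.1373, 0.1766]
tool_rot: [0.729, -0.612, 0.193, -0.238]
ft_force: [-0.5, 0.2, -1.4]
grip_width: 0.058
```

```bash
cat > tg.py <<'E'
from look import *
from sim import near,FK
a=np.radians(9.9); ex=np.array([np.cos(a),np.sin(a),0]); ey=np.array([-np.sin(a),np.cos(a),0]); col=np.array([.535,.0128,.01]); Rp=rot(9.9,36,"right"); zt=Rp[:,2]
def cup(x,y,h,T=36): 
    """TCP for cup bottom centre at collar-frame (x,y,h)"""
    Rr=rot(9.9,T,"right"); return col+x*ex+y*ey+[0,0,h+.0545]+Rr[:,2]*.019
def gp():
    o=get_obs(); return o["position"]-.019*R.from_quat(o["tool_rot"]).as_matrix()[:,2]
E
python3 - <<'E'
from tg import *
go(cup(-.05,0,.12),Rp); go(cup(-.05,0,.06),Rp)
E
```

```text
t=7.83 off cm [-14.07  -1.71   2.32] rot deg [ 0.3  0.6 -0.1] | rows trans 3.4 rot 0.1
  pos [ 0.4945 -0.1373  0.1766] q [-0.8029  0.3999  2.17    1.2338  0.5447 -0.4889] F [-0.5286  0.1733 -1.3803] w 0.0580
 t=7.83 off cm [-14.01   1.79   7.2 ] rot deg [ 0.3  0.6 -0.1] | rows trans 3.8 rot 0.1
  pos [ 0.4945 -0.1373  0.1766] q [-0.8029  0.3999  2.17    1.2338  0.5447 -0.4889] F [-0.5286  0.1733 -1.3803] w 0.0580
```

{"name": "drive_tool", "arguments": {
  "plan": [
    {"offset": [-3,0,0.5],"delta_rot": [0,0.2,0],"jaw": 5.0},
    {"offset": [-6,0.3,1.5],"delta_rot": [0,0.4,0],"jaw": 5.0},
    {"offset": [-9,0.8,3],"delta_rot": [0.3,0.6,0],"jaw": 5.0},
    {"offset": [-11.5,1.2,4.5],"delta_rot": [0.3,0.6,0],"jaw": 5.0},
    {"offset": [-13,1.5,6],"delta_rot": [0.3,0.6,0],"jaw": 5.0},
    {"offset": [-14,1.8,7.2],"delta_rot": [0.3,0.6,0],"jaw": 5.0},
    {"offset": [-14,1.8,7.2],"delta_rot": [0.3,0.6,0],"jaw": 5.0},
    {"offset": [-14,1.8,7.2],"delta_rot": [0.3,0.6,0],"jaw": 5.0}
  ]
}}

```text
time: 8.5
position: [0.4995, 0.0005, 0.1073]
tool_rot: [0.727, -0.614, 0.2, -0.234]
ft_force: [-0.3, -0.7, -2.2]
grip_width: 0.0579
```

Run:
```python
from tg import *
go(cup(-.05,0,.06),Rp); go(cup(-.05,0,.032),Rp)
g=gp(); zb=g[2]-.0545; print(g)
look("5",extra=[circ(g,.029,zb),circ(g,.029,zb+.075),circ(col,.0375,.034),circ(col,.0315,.034)],center=col)
```

```text
t=8.50 off cm [-0.6   0.04 -0.25] rot deg [ 0.1 -0.4 -0.1] | rows trans 0.2 rot 0.1
  pos [0.4995 0.0005 0.1073] q [-0.4375  0.5924  2.3247  2.2938  0.4569 -1.2885] F [-0.3269 -0.7242 -2.1667] w 0.0579
 t=8.50 off cm [-0.61  1.68  2.02] rot deg [ 0.1 -0.4 -0.1] | rows trans 0.6 rot 0.1
  pos [0.4995 0.0005 0.1073] q [-0.4375  0.5924  2.3247  2.2938  0.4569 -1.2885] F [-0.3269 -0.7242 -2.1667] w 0.0579
[ 0.4885 -0.0013  0.1227]
scene crop origin 208 192
top crop origin 217 162
```

View pics/scene5c.png

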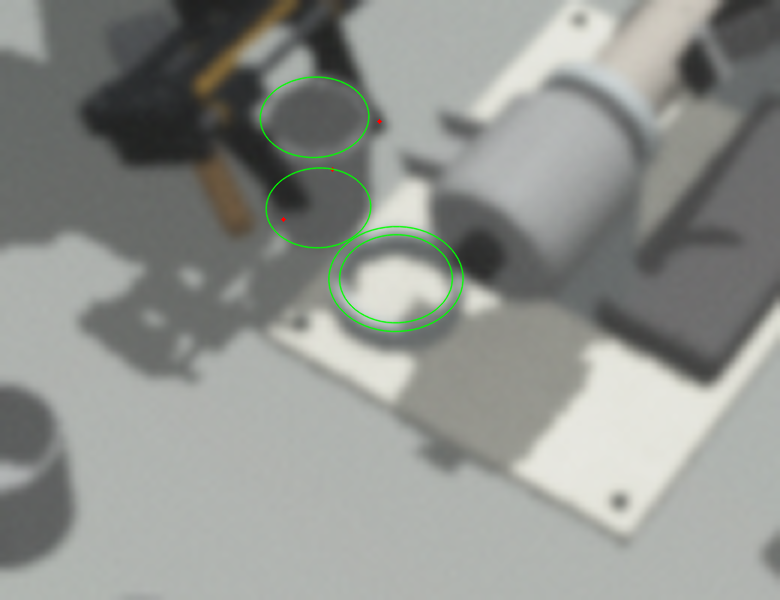

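View pics/top5c.png

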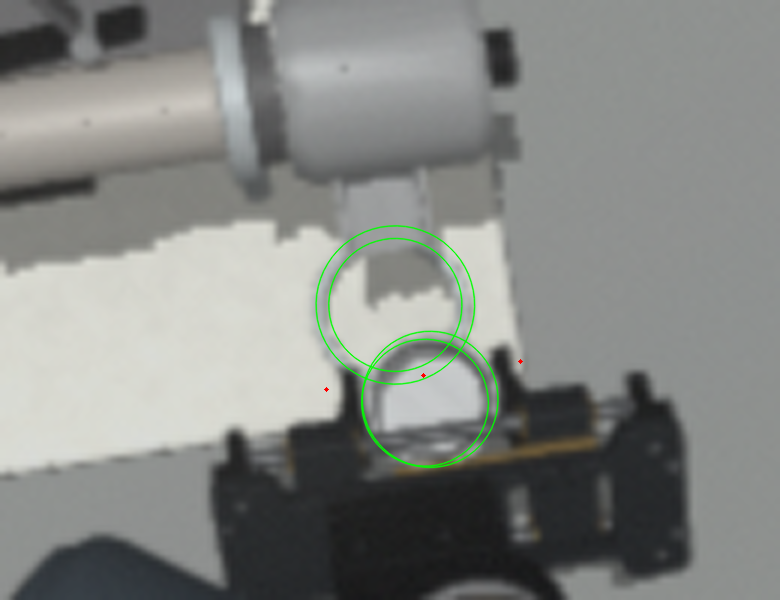

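{"name": "drive_tool", "arguments": {
  "plan": [
    {"offset": [-0.3,0.5,0.6],"delta_rot": [0,-0.4,0],"jaw": 5.0},
    {"offset": [-0.6,1.0,1.2],"delta_rot": [0,-0.4,0],"jaw": 5.0},
    {"offset": [-0.6,1.4,1.7],"delta_rot": [0,-0.4,0],"jaw": 5.0},
    {"offset": [-0.6,1.7,2.0],"delta_rot": [0,-0.4,0],"jaw": 5.0},
    {"offset": [-0.6,1.7,2.0],"delta_rot": [0,-0.4,0],"jaw": 5.0},
    {"offset": [-0.6,1.7,2.0],"delta_rot": [0,-0.4,0],"jaw": 5.0},
    {"offset": [-0.6,1.7,2.0],"delta_rot": [0,-0.4,0],"jaw": 5.0},
    {"offset": [-0.6,1.7,2.0],"delta_rot": [0,-0.4,0],"jaw": 5.0}
  ]
}}

```text
time: 9.27
position: [0.4981, 0.0044, 0.0844]
tool_rot: [0.726, -0.613, 0.201, -0.238]
ft_force: [-0.5, -0.8, -1.6]
grip_width: 0.0576
```

Run:
```python
from tg import *
go(cup(-.05,0,.032),Rp); go(cup(0,0,.032),Rp)
g=gp(); zb=g[2]-.0545; print(g)
look("6",w=65,h=50,f=12,pts=(),extra=[circ(g,.029,zb+.075),circ(col,.0375,.034),circ(col,.0315,.034)],center=col-[.01,0,0])
```

```text
t=9.27 off cm [-0.2   0.27  0.2 ] rot deg [-0.3 -0.2 -0.1] | rows trans 0.1 rot 0.1
  pos [0.4981 0.0044 0.0844] q [-0.4337  0.6755  2.3469  2.4308  0.5388 -1.4416] F [-0.5078 -0.7594 -1.5965] w 0.0576
 t=9.27 off cm [-0.21 -3.76  3.16] rot deg [-0.3 -0.2 -0.1] | rows trans 1.2 rot 0.1
  pos [0.4981 0.0044 0.0844] q [-0.4337  0.6755  2.3469  2.4308  0.5388 -1.4416] F [-0.5078 -0.7594 -1.5965] w 0.0576
[0.487  0.0025 0.0997]
scene crop origin 238 215
top crop origin 249 191
```

View pics/scene6c.png

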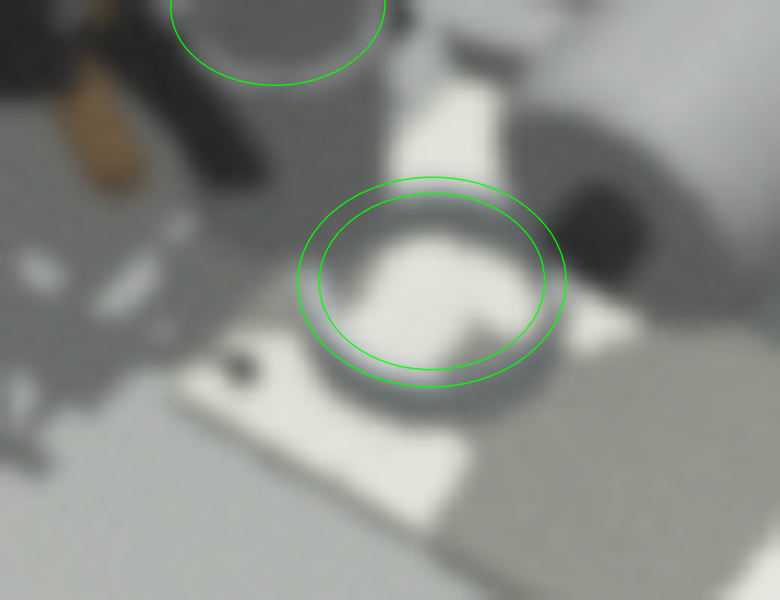

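View pics/top6c.png

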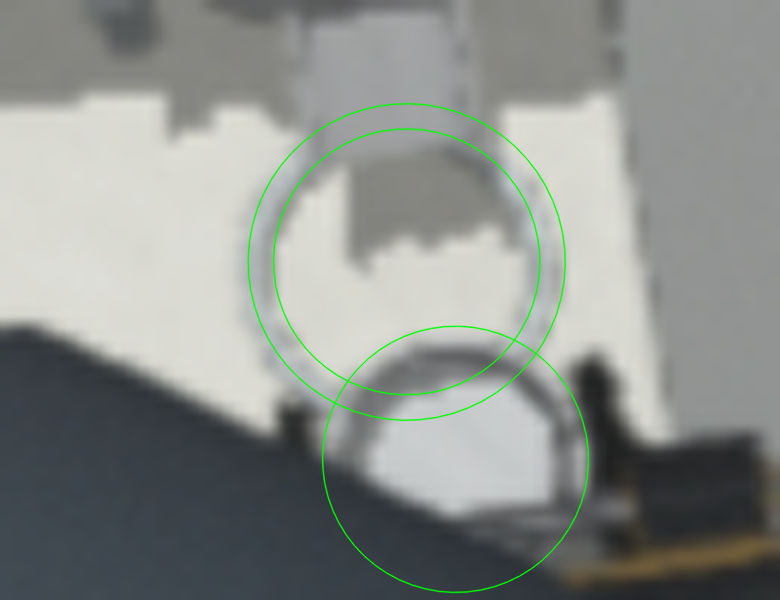

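```bash
cat > rf.py <<'E'
from tg import *
from scipy.optimize import minimize
def smp(g,q): q=q.astype(np.float32); return cv2.remap(g,q[:,:1].copy(),q[:,1:].copy(),cv2.INTER_CUBIC)[:,0]
def circfit(n,img,c0,edges,z,ang,span=.008):
    """edges: list (radius, sign outward). maximise signed gradient over angles ang (rad). returns best xy"""
    g=cv2.GaussianBlur(cv2.cvtColor(cv2.imread(img),cv2.COLOR_BGR2GRAY).astype(np.float32),(0,0),.6)
    e=np.c_[np.cos(ang),np.sin(ang)]; d=.0018
    def cost(p):
        s=0
        for r,sg in edges:
            P=lambda rr:np.c_[p+e*rr,np.full(len(ang),z)]
            s+=sg*np.mean(smp(g,proj(n,P(r+d)))-smp(g,proj(n,P(r-d))))
        return -s
    # grid then NM
    best=min(((cost(np.array(c0)+[i,j]),i,j) for i in np.arange(-span,span+1e-9,.001) for j in np.arange(-span,span+1e-9,.001)))
    o=minimize(cost,np.array(c0)+best[1:],method="Nelder-Mead",options=dict(initial_simplex=[np.array(c0)+best[1:],np.array(c0)+best[1:]+[.0007,0],np.array(c0)+best[1:]+[0,.0007]]))
    return o.x,o.fun
E
python3 - <<'E'
from rf import *
D=np.radians
full=D(np.arange(0,360,3))
# top ring, initial image, excluding rear where spout (angles near +x: -40..60)
lit=D(np.arange(75,310,3))
print("ring top0",circfit("top","pics/top0.png",col[:2],[(.0315,-1),(.0375,1)],.034,lit))
lit=D(np.r_[np.arange(60,130,3),np.arange(280,330,3)])
print("ring top6",circfit("top","pics/top6.png",col[:2],[(.0315,-1),(.0375,1)],.034,lit))
for nm in ("scene0","scene6"):
    # near side of ring in scene camera: camera at (+x,-y): far side angles ~135deg: inner wall dark -> inner edge positive there
    print("ring",nm,circfit("scene",f"pics/{nm}.png",col[:2],[(.0315,1)],.034,D(np.arange(90,200,3))), circfit("scene",f"pics/{nm}.png",col[:2],[(.0315,1),(.0375,-1)],.034,D(np.arange(-100,10,3))))
g=np.array([.487,.0025,.0997]); z=g[2]-.0545+.075
print("cup top6",g[:2],circfit("top","pics/top6.png",g[:2],[(.026,1)],z,D(np.r_[np.arange(-60,110,3)])))
print("cup scene6",circfit("scene","pics/scene6.png",g[:2],[(.026,1)],z,D(np.r_[np.arange(-150,-10,3),np.arange(0,90,3)])))
E
```

```text
ring top0 (array([0.5297, 0.0133]), np.float64(-30.32768440246582))
ring top6 (array([0.5211, 0.0127]), np.float64(-32.1998405456543))
ring scene0 (array([0.5357, 0.0131]), np.float64(-24.356191635131836)) (array([0.5295, 0.0177]), np.float64(-10.459737777709961))
ring scene6 (array([0.5336, 0.0123]), np.float64(-13.56220817565918)) (array([0.5279, 0.017 ]), np.float64(-12.588568687438965))
cup top6 [0.487  0.0025] (array([0.4865, 0.0025]), np.float64(-40.306678771972656))
cup scene6 (array([0.4949, 0.0097]), np.float64(-11.635176658630371))
```

Run:
```python
from tg import *
im=cv2.imread("pics/top0.png"); x0,y0,w,h,f=262,192,44,48,12
for i,c in enumerate([(.5300,.0135),(.5345,.0135)]):
    cc=cv2.resize(im[y0:y0+h,x0:x0+w],None,fx=f,fy=f,interpolation=cv2.INTER_CUBIC)
    for r in (.0315,.0375):
        u=(proj("top",circ(c,r,.034))-[x0,y0]+.5)*f-.5
        cv2.polylines(cc,[np.round(u*8).astype(np.int32)],False,(0,255,0),1,cv2.LINE_AA,3)
    if i==0: A=cc
cv2.imwrite("pics/ringz.png",cv2.resize(np.hstack([A,cc]),None,fx=.72,fy=.72))
```

```text
(no output)
```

View pics/ringz.png

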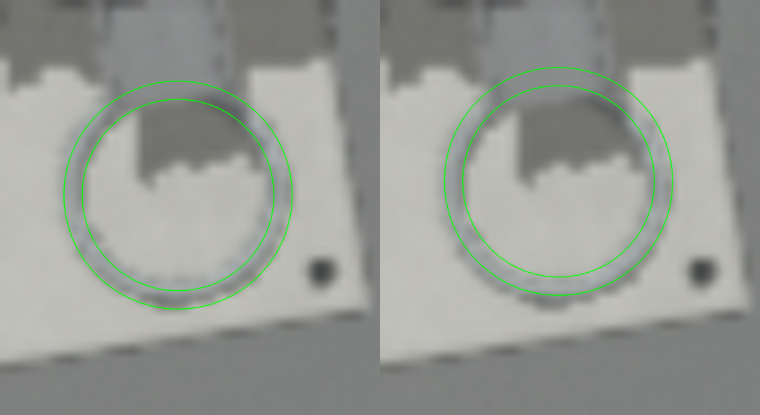

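```bash
sed -i 's/col=np.array(\[.535,.0128,.01\])/col=np.array([.535,.0132,.01])/' tg.py
python3 - <<'E'
from tg import *
go(cup(-.03,0,.029),Rp); go(cup(0.0008,0,.029),Rp); print(get_obs()["joint_velocities"])
E
```

```text
t=9.37 off cm [-0.22 -1.17  1.63] rot deg [-0.3 -0.2 -0.1] | rows trans 0.5 rot 0.1
  pos [0.498  0.0046 0.0844] q [-0.4333  0.6755  2.347   2.4311  0.5389 -1.4418] F [ 0.1809  0.1065 -1.8672] w 0.0579
 t=9.37 off cm [-0.23 -3.65  3.46] rot deg [-0.3 -0.2 -0.1] | rows trans 1.2 rot 0.1
  pos [0.498  0.0046 0.0844] q [-0.4333  0.6755  2.347   2.4311  0.5389 -1.4418] F [ 0.1809  0.1065 -1.8672] w 0.0579
[ 0.0017  0.004   0.0017  0.0015  0.0018 -0.0021]
```

{"name": "drive_tool", "arguments": {
  "plan": [
    {"offset": [-0.2,0,0.7],"delta_rot": [-0.3,-0.2,0],"jaw": 5.0},
    {"offset": [-0.2,-0.6,1.2],"delta_rot": [-0.3,-0.2,0],"jaw": 5.0},
    {"offset": [-0.2,-1.2,1.6],"delta_rot": [-0.3,-0.2,0],"jaw": 5.0},
    {"offset": [-0.2,-1.7,2.0],"delta_rot": [-0.3,-0.2,0],"jaw": 5.0},
    {"offset": [-0.2,-2.2,2.4],"delta_rot": [-0.3,-0.2,0],"jaw": 5.0},
    {"offset": [-0.2,-2.7,2.7],"delta_rot": [-0.3,-0.2,0],"jaw": 5.0},
    {"offset": [-0.2,-2.7,2.7],"delta_rot": [-0.3,-0.2,0],"jaw": 5.0},
    {"offset": [-0.2,-2.7,2.7],"delta_rot": [-0.3,-0.2,0],"jaw": 5.0}
  ]
}}

```text
time: 10.03
position: [0.5349, 0.0132, 0.0782]
tool_rot: [0.728, -0.612, 0.198, -0.237]
ft_force: [-0.3, -1.3, -1.7]
grip_width: 0.0583
```

Run:
```python
from tg import *
go(cup(0.0008,0,.029),Rp)
g=gp(); zb=g[2]-.0545; print(g,(g-col)@ex,(g-col)@ey,zb-.01)
look("7",w=65,h=50,f=12,pts=(),extra=[circ(g,.029,zb+.075),circ(g,.026,zb+.075),circ(col,.0375,.034),circ(col,.0315,.034)],center=col-[.01,0,0])
```

```text
t=10.03 off cm [ 0.   -0.98  0.71] rot deg [ 0.   0.1 -0.1] | rows trans 0.3 rot 0.0
  pos [0.5349 0.0132 0.0782] q [-0.3646  0.6771  2.2481  2.3835  0.4539 -1.314 ] F [-0.3023 -1.3196 -1.6984] w 0.0583
[0.5239 0.0113 0.0935] -0.011291211393235849 3.4633649035324554e-05 0.029048616161919838
scene crop origin 239 215
top crop origin 249 191
```

View pics/scene7c.png

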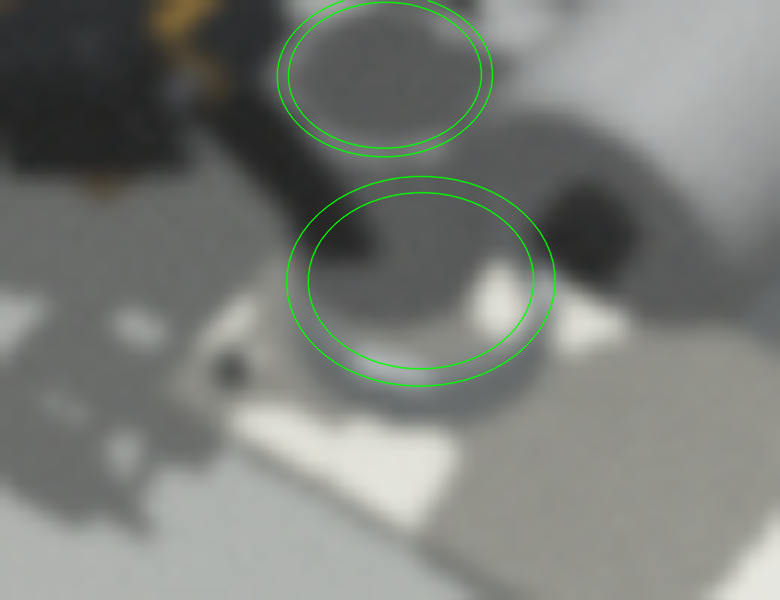

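View pics/top7c.png

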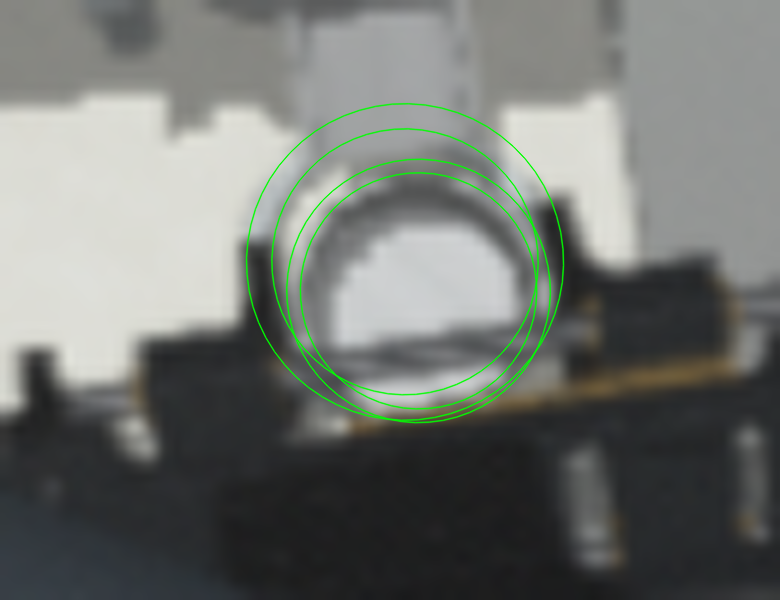

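{"name": "drive_tool", "arguments": {
  "plan": [
    {"offset": [0,-0.3,0.2],"delta_rot": [0,0,0],"jaw": 5.0},
    {"offset": [0,-0.6,0.4],"delta_rot": [0,0,0],"jaw": 5.0},
    {"offset": [0,-0.9,0.65],"delta_rot": [0,0,0],"jaw": 5.0},
    {"offset": [0,-1.08,0.78],"delta_rot": [0,0,0],"jaw": 5.0},
    {"offset": [0,-1.08,0.78],"delta_rot": [0,0,0],"jaw": 5.0},
    {"offset": [0,-1.08,0.78],"delta_rot": [0,0,0],"jaw": 5.0},
    {"offset": [0,-1.08,0.78],"delta_rot": [0,0,0],"jaw": 5.0},
    {"offset": [0,-1.08,0.78],"delta_rot": [0,0,0],"jaw": 5.0}
  ]
}}

```text
time: 10.8
position: [0.5475, 0.0154, 0.078]
tool_rot: [0.728, -0.613, 0.198, -0.237]
ft_force: [-0.5, 1.0, -1.6]
grip_width: 0.0577
```

Run:
```python
from tg import *
go(cup(0.002,0.0003,.02),Rp);go(cup(0.002,0.0003,.0),Rp)
g=gp(); zb=g[2]-.0545; print(g,(g-col)@ex,(g-col)@ey,zb-.01)
look("8",w=65,h=50,f=12,pts=(),extra=[circ(g,.029,zb+.075),circ(g,.029,zb),circ(col,.0375,.034),circ(col,.0315,.034)],center=col-[.01,0,0])
```

```text
t=10.80 off cm [-0.03  0.48  0.75] rot deg [ 0.1  0.1 -0.1] | rows trans 0.2 rot 0.0
  pos [0.5475 0.0154 0.078 ] q [-0.346   0.6752  2.2152  2.356   0.4253 -1.2627] F [-0.4706  1.0186 -1.5951] w 0.0577
 t=10.80 off cm [-0.02  1.66  2.37] rot deg [ 0.1  0.1 -0.1] | rows trans 0.7 rot 0.0
  pos [0.5475 0.0154 0.078 ] q [-0.346   0.6752  2.2152  2.356   0.4253 -1.2627] F [-0.4706  1.0186 -1.5951] w 0.0577
[0.5365 0.0135 0.0934] 0.0015334792720795949 -4.741117119373219e-06 0.028931448141606808
scene crop origin 239 215
top crop origin 249 191
```

View pics/scene8c.png

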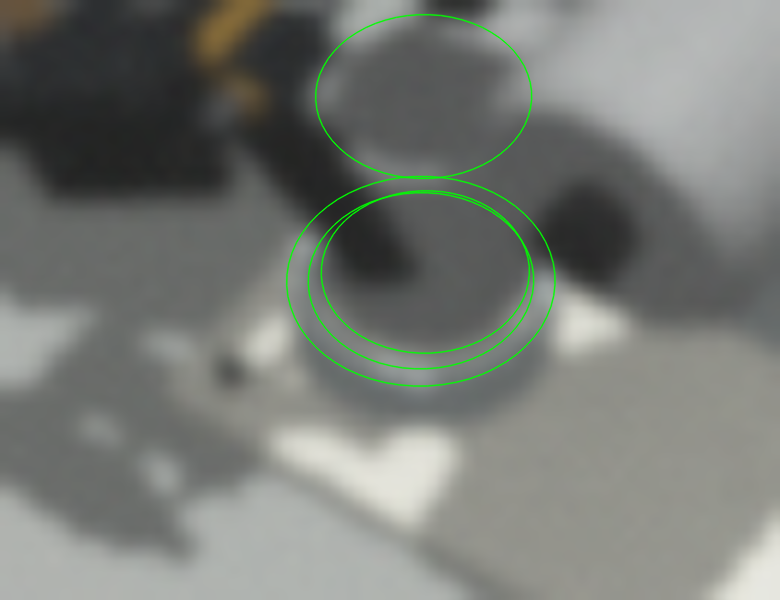

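View pics/top8c.png

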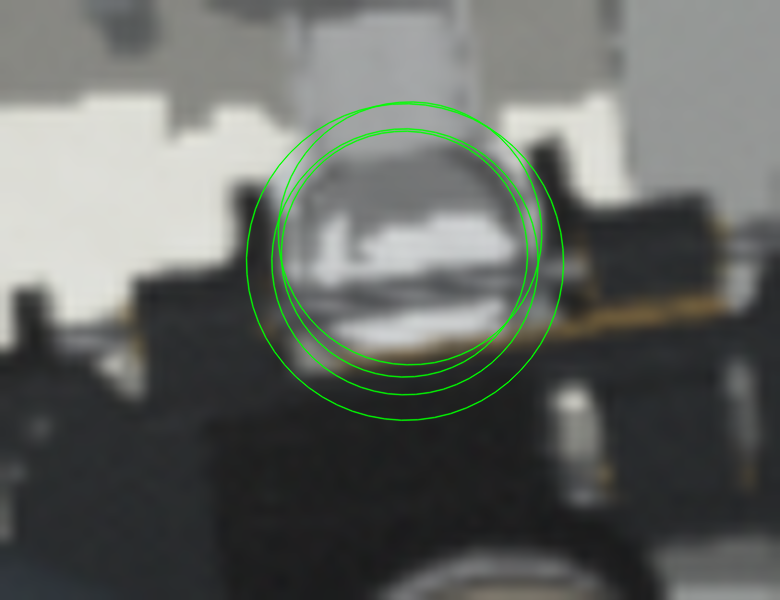

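{"name": "drive_tool", "arguments": {
  "plan": [
    {"offset": [0,0.15,0.2],"delta_rot": [0,0,0],"jaw": 5.0},
    {"offset": [0,0.3,0.4],"delta_rot": [0,0,0],"jaw": 5.0},
    {"offset": [0,0.4,0.6],"delta_rot": [0,0,0],"jaw": 5.0},
    {"offset": [0,0.55,0.8],"delta_rot": [0,0,0],"jaw": 5.0},
    {"offset": [0,0.7,1.0],"delta_rot": [0,0,0],"jaw": 5.0},
    {"offset": [0,0.7,1.0],"delta_rot": [0,0,0],"jaw": 5.0},
    {"offset": [0,0.7,1.0],"delta_rot": [0,0,0],"jaw": 5.0},
    {"offset": [0,0.7,1.0],"delta_rot": [0,0,0],"jaw": 5.0}
  ]
}}

```text
time: 11.57
position: [0.5475, 0.0155, 0.0655]
tool_rot: [0.728, -0.613, 0.197, -0.236]
ft_force: [-1.1, 1.1, -2.1]
grip_width: 0.0577
```

Run:
```python
from tg import *
go(cup(0.0018,0.0001,.0),Rp)
g=gp(); zb=g[2]-.0545; print(g,(g-col)@ex,(g-col)@ey,zb-.01, get_obs()["moment"])
```

```text
t=11.57 off cm [0.01 0.94 1.34] rot deg [ 0.1  0.1 -0.1] | rows trans 0.4 rot 0.0
  pos [0.5475 0.0155 0.0655] q [-0.3454  0.7103  2.2184  2.4118  0.4524 -1.3241] F [-1.1305  1.0677 -2.1033] w 0.0577
[0.5366 0.0136 0.0809] 0.0016291456413240646 0.00012161338330919882 0.016401153314240635 [-0.001   0.9002  0.1257]
```

{"name": "drive_tool", "arguments": {
  "plan": [
    {"offset": [0,0.15,0.2],"delta_rot": [0,0,0],"jaw": 5.0},
    {"offset": [0,0.3,0.4],"delta_rot": [0,0,0],"jaw": 5.0},
    {"offset": [0,0.45,0.65],"delta_rot": [0,0,0],"jaw": 5.0},
    {"offset": [0,0.6,0.85],"delta_rot": [0,0,0],"jaw": 5.0},
    {"offset": [0,0.75,1.05],"delta_rot": [0,0,0],"jaw": 5.0},
    {"offset": [0,0.85,1.2],"delta_rot": [0,0,0],"jaw": 5.0},
    {"offset": [0,0.92,1.3],"delta_rot": [0,0,0],"jaw": 5.0},
    {"offset": [0,0.92,1.3],"delta_rot": [0,0,0],"jaw": 5.0}
  ]
}}

```text
time: 12.23
position: [0.5477, 0.0158, 0.0502]
tool_rot: [0.728, -0.613, 0.198, -0.237]
ft_force: [-4.2, 3.3, 3.9]
grip_width: 0.0583
```

Run:
```python
from tg import *
go(cup(0.0018,0.0001,.0),Rp)
g=gp(); zb=g[2]-.0545; print(g,(g-col)@ex,(g-col)@ey,zb-.01, get_obs()["moment"])
look("9",w=65,h=50,f=12,pts=(),extra=[circ(col,.029,.085),circ(col,.0375,.034),circ(col,.0315,.034)],center=col-[.01,0,0])
```

```text
t=12.23 off cm [0.02 0.06 0.08] rot deg [ 0.   0.1 -0.1] | rows trans 0.0 rot 0.0
  pos [0.5477 0.0158 0.0502] q [-0.3452  0.7548  2.2224  2.4737  0.491  -1.3931] F [-4.2223  3.3055  3.8643] w 0.0583
[0.5367 0.0138 0.0655] 0.0018019980211932283 0.00031479438896109784 0.0010460916917253444 [0.2785 0.7039 0.314 ]
scene crop origin 239 215
top crop origin 249 191
```

View pics/scene9c.png

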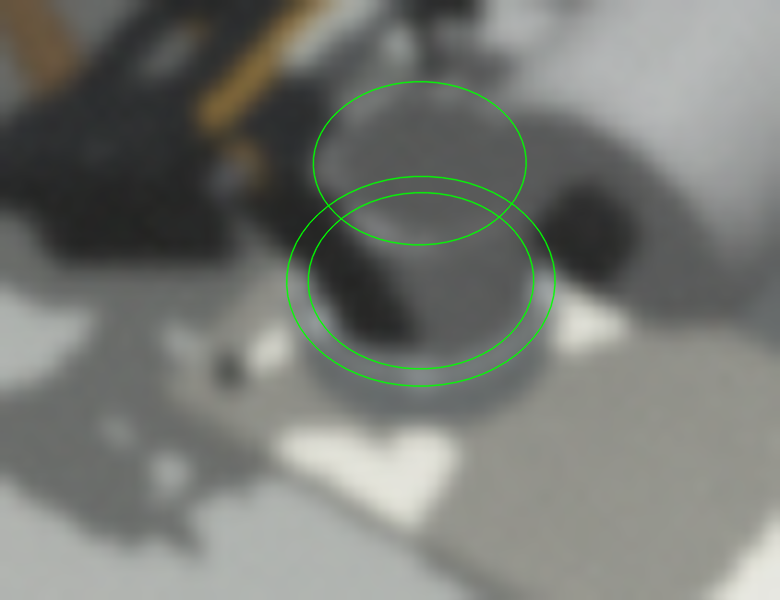

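{"name": "drive_tool", "arguments": {
  "plan": [
    {"offset": [0,0,0],"delta_rot": [0,0,0],"jaw": 5.9},
    {"offset": [0,0,0],"delta_rot": [0,0,0],"jaw": 6.2},
    {"offset": [0,0,0],"delta_rot": [0,0,0],"jaw": 6.6},
    {"offset": [0,0,0],"delta_rot": [0,0,0],"jaw": 7.2},
    {"offset": [0,0,0],"delta_rot": [0,0,0],"jaw": 8.0},
    {"offset": [0,0,0],"delta_rot": [0,0,0],"jaw": 8.2},
    {"offset": [0,0,0],"delta_rot": [0,0,0],"jaw": 8.2},
    {"offset": [0,0,0],"delta_rot": [0,0,0],"jaw": 8.2}
  ]
}}

```text
time: 13.0
position: [0.5484, 0.0152, 0.05]
tool_rot: [0.727, -0.613, 0.198, -0.237]
ft_force: [0.6, 0.6, -0.7]
grip_width: 0.0807
```

Run:
```python
from tg import *
o=get_obs(); print(o["position"],o["ft_force"],o["grip_width"])
look("10",w=65,h=50,f=12,pts=(),extra=[circ(col,.029,.085),circ(col,.0375,.034),circ(col,.0315,.034)],center=col-[.01,0,0])
```

```text
[0.5484 0.0152 0.05  ] [ 0.6256  0.6162 -0.7232] 0.08074689248998226
scene crop origin 239 215
top crop origin 249 191
```

View pics/top10c.png

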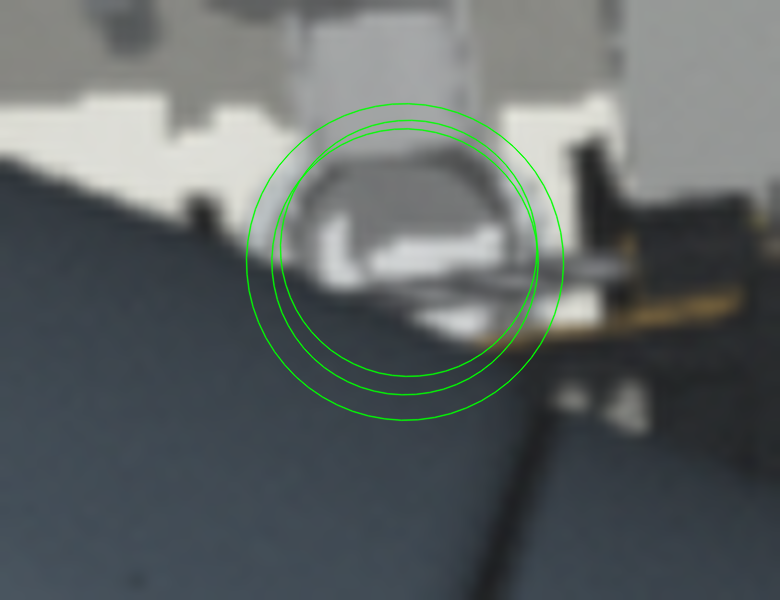

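Run:
```python
from ov import *
from sim import *
from mv import rot
D=model((.535,.0132,.1728),(.091,-.005),.161)
overlay("pics/top0.png","top",D,(170,140,270,215),7.8,"pics/ovt3.png")
overlay("pics/scene0.png","scene",D,(285,155,365,225),8,"pics/ovs3.png")
H,RH=D["H"]; print(H)
from rig import get_obs
o=get_obs(); q=o["q"]; p,r=FK(q); print(p-o["position"])
Rp=r.as_matrix(); z=Rp[:,2]; T=rot(9.9,36,"planeneg")
h=lambda x,y,zz: H+RH@np.array([x,y,zz])/1000
q=path(q,[(p-z*.09,Rp),(p-z*.12+[0,0,.10],Rp)])
Rq=np.c_[-RH[:,0],RH[:,1],-RH[:,2]]; print(np.linalg.det(Rq))
print("to above handle"); q1=path(q,[(h(80,15,120),Rq),(h(80,15,-6),Rq),(h(80,-48,-6),Rq)])
print("squeeze"); path(q1,[(h(80,-30,120),Rq),(h(5,0,120),Rq),(h(5,0,-19),Rq)])
```

```text
[0.5978 0.1825 0.17  ]
[ 0.0001 -0.0001 -0.0001]
q [-0.4312  0.5414  2.3223  2.1983  0.4255 -1.1798] maxstep 0.03 time~0.14 minq5 0.43 limmargin 0.12
q [-0.4664  0.1569  2.2149  1.      0.4301  0.0755] maxstep 0.12 time~0.63 minq5 0.35 limmargin 0.23
0.9999999999999998
to above handle
  UNREACH at t 0.9166666666666666
squeeze
  UNREACH at t 1.0
```

View pics/ovt3.png

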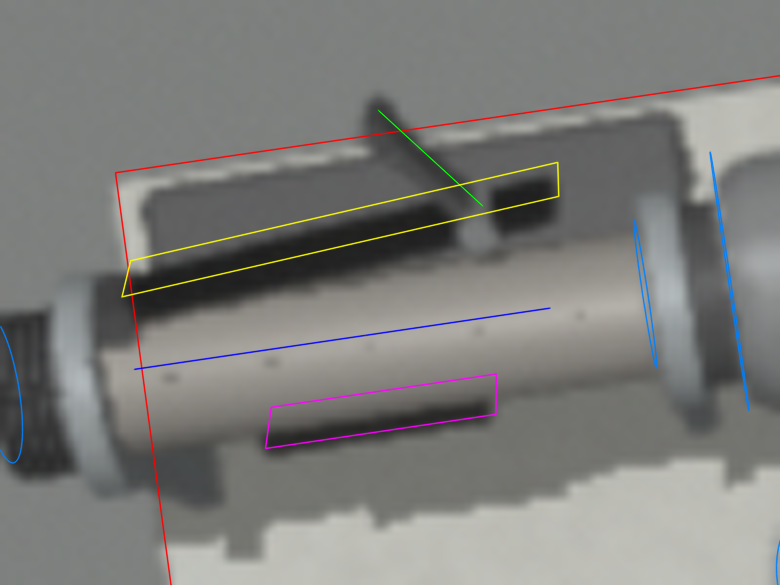

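View pics/ovs3.png

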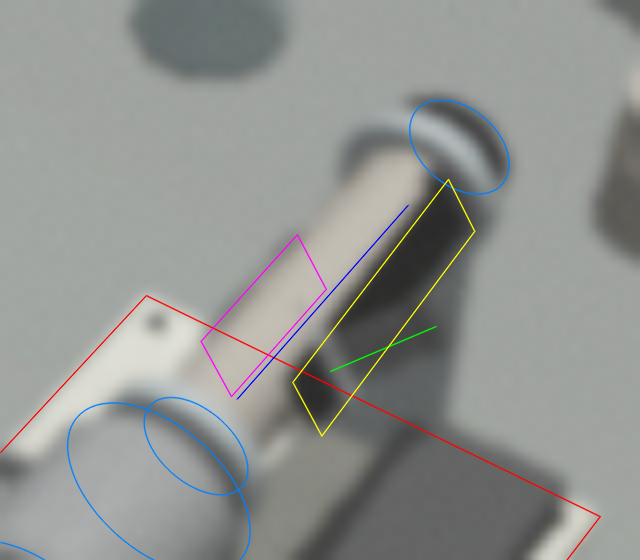

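Run:
```python
from ov import *
from sim import *
D=model((.535,.0132,.1728),(.091,-.005),.161); H,RH=D["H"]
h=lambda x,y,zz: H+RH@np.array([x,y,zz])/1000
for s in (1,-1):
    Rq=np.c_[s*RH[:,0],-s*RH[:,1],-RH[:,2]]
    for nm,p in dict(leverhi=h(80,15,120),lever=h(80,15,-6),leverend=h(80,-48,-6),sqhi=h(5,0,100),sqmid=h(5,0,50),sq=h(5,0,-19)).items():
        for q in IK(p,Rq): print(s,nm,p,q)
```

```text
1 leverhi [0.592  0.1967 0.3142] [ 0.1297  0.2426  1.8032  0.053   0.4859 -0.0822]
1 lever [0.6632 0.2092 0.211 ] [ 0.1358  0.4858  1.7563  0.0744  0.2897 -0.1016]
1 leverend [0.674  0.1471 0.211 ] [ 0.012   0.4776  1.7742  0.3169  0.2992 -0.4358]
1 sqhi [0.5454 0.1734 0.2548] [ 0.0853  0.2639  1.9948  0.1835  0.2783 -0.2483]
1 sqmid [0.5736 0.1783 0.2138] [ 0.0914  0.3755  1.9783  0.2572  0.1845 -0.3198]
1 sq [0.6126 0.1851 0.1573] [ 0.0985  0.5239  1.9342  0.5238  0.0853 -0.5832]
-1 leverend [0.674  0.1471 0.211 ] [0.012  0.4776 1.7742 0.3169 0.2992 2.7058]
-1 sqmid [0.5736 0.1783 0.2138] [0.0914 0.3755 1.9783 0.2572 0.1845 2.8218]
-1 sq [0.6126 0.1851 0.1573] [0.0985 0.5239 1.9342 0.5238 0.0853 2.5584]
```

```bash
cat > hd.py <<'E'
from ov import *
from sim import *
from mv import rot,go
from rig import get_obs
D=model((.535,.0132,.1728),(.091,-.005),.161); H,RH=D["H"]
h=lambda x,y,zz: H+RH@np.array([x,y,zz])/1000
Rq=np.c_[RH[:,0],-RH[:,1],-RH[:,2]]
def inH():
    o=get_obs(); return RH.T@(o["position"]-H)*1000
E
python3 - <<'E'
from hd import *
o=get_obs(); q=o["q"]; p,r=FK(q)
Rp=r.as_matrix(); z=Rp[:,2]
for up in (.12,.18):
    q=o["q"]
    q=path(q,[(p-z*.09,Rp),(p-z*.13+[0,0,up],Rp)])
    q1=path(q,[(h(80,20,120),Rq),(h(80,20,-6),Rq),(h(80,-48,-6),Rq)])
    path(q1,[(h(80,-30,120),Rq),(h(5,0,120),Rq),(h(5,0,-19),Rq)])
go(p-z*.09,Rp); go(p-z*.12+[0,0,.10],Rp)
E
```

```text
q [-0.4312  0.5414  2.3223  2.1983  0.4255 -1.1798] maxstep 0.03 time~0.14 minq5 0.43 limmargin 0.12
q [-0.4791  0.0814  2.1818  0.8315  0.504   0.2544] maxstep 0.15 time~0.72 minq5 0.35 limmargin 0.26
q [ 0.1411  0.2442  1.8009  0.0389  0.4862 -0.0604] maxstep 0.08 time~0.41 minq5 0.42 limmargin 0.49
q [ 0.1456  0.4869  1.7541  0.0546  0.2904 -0.0746] maxstep 0.02 time~0.12 minq5 0.29 limmargin 0.29
q [ 0.012   0.4776  1.7742  0.3169  0.2992 -0.4358] maxstep 0.03 time~0.18 minq5 0.29 limmargin 0.30
q [ 0.0264  0.2324  1.8182  0.1781  0.4918 -0.2776] maxstep 0.02 time~0.12 minq5 0.31 limmargin 0.49
q [ 0.0826  0.2188  1.9976  0.1648  0.3203 -0.2306] maxstep 0.02 time~0.09 minq5 0.32 limmargin 0.32
q [ 0.0985  0.5239  1.9342  0.5238  0.0853 -0.5832] maxstep 0.07 time~0.21 minq5 0.09 limmargin 0.09
q [-0.4312  0.5414  2.3223  2.1983  0.4255 -1.1798] maxstep 0.03 time~0.14 minq5 0.43 limmargin 0.12
q [-0.4791 -0.0352  2.0772  0.6109  0.6713  0.518 ] maxstep 0.21 time~0.85 minq5 0.35 limmargin 0.36
q [ 0.1411  0.2442  1.8009  0.0389  0.4862 -0.0604] maxstep 0.07 time~0.35 minq5 0.48 limm
[... 208 characters left out ...]
0.30
q [ 0.0264  0.2324  1.8182  0.1781  0.4918 -0.2776] maxstep 0.02 time~0.12 minq5 0.31 limmargin 0.49
q [ 0.0826  0.2188  1.9976  0.1648  0.3203 -0.2306] maxstep 0.02 time~0.09 minq5 0.32 limmargin 0.32
q [ 0.0985  0.5239  1.9342  0.5238  0.0853 -0.5832] maxstep 0.07 time~0.21 minq5 0.09 limmargin 0.09
 t=13.10 off cm [ 0.01 -0.   -8.98] rot deg [0. 0. 0.] | rows trans 2.2 rot 0.0
  pos [0.5483 0.0153 0.05  ] q [-0.3454  0.755   2.221   2.4734  0.4898 -1.3926] F [0.164  0.425  0.2222] w 0.0815
 t=13.10 off cm [ -0.01  -5.87 -20.08] rot deg [0. 0. 0.] | rows trans 5.0 rot 0.0
  pos [0.5483 0.0153 0.05  ] q [-0.3454  0.755   2.221   2.4734  0.4898 -1.3926] F [0.164  0.425  0.2222] w 0.0815
```

{"name": "drive_tool", "arguments": {
  "plan": [
    {"offset": [0,0,-0.6],"delta_rot": [0,0,0],"jaw": 8.7},
    {"offset": [0,0,-1.6],"delta_rot": [0,0,0],"jaw": 8.7},
    {"offset": [0,0,-3],"delta_rot": [0,0,0],"jaw": 8.7},
    {"offset": [0,0,-5],"delta_rot": [0,0,0],"jaw": 8.7},
    {"offset": [0,0,-7],"delta_rot": [0,0,0],"jaw": 8.7},
    {"offset": [0,0,-9],"delta_rot": [0,0,0],"jaw": 8.7},
    {"offset": [0,0,-9],"delta_rot": [0,0,0],"jaw": 8.7},
    {"offset": [0,0,-9],"delta_rot": [0,0,0],"jaw": 8.7}
  ]
}}

```text
time: 13.77
position: [0.4957, 0.006, 0.1241]
tool_rot: [0.727, -0.613, 0.199, -0.237]
ft_force: [0.6, -0.4, 0.2]
grip_width: 0.087
```

Run:
```python
from tg import *
go(get_obs()["position"]-zt*.04+[0,0,.12],Rp)
look("11",w=65,h=50,f=12,pts=(),extra=[circ(col,.029,.085),circ(col,.0375,.034)],center=col-[.01,0,0])
```

```text
t=13.77 off cm [ -0.01  -7.06 -13.7 ] rot deg [-0.  -0.  -0.1] | rows trans 3.7 rot 0.0
  pos [0.4957 0.006  0.1241] q [-0.4321  0.5381  2.3241  2.1985  0.4256 -1.1804] F [ 0.5974 -0.3758  0.2239] w 0.0870
scene crop origin 239 215
top crop origin 249 191
```

View pics/scene11c.png

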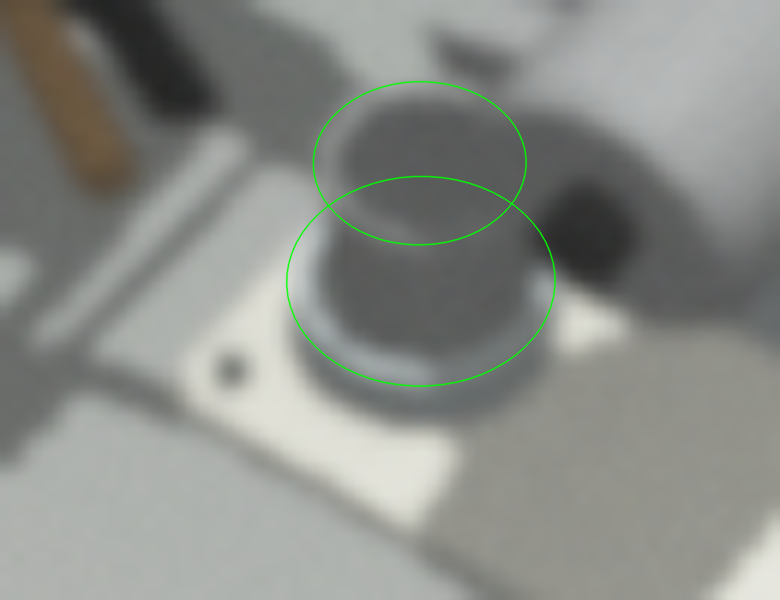

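View pics/top11c.png

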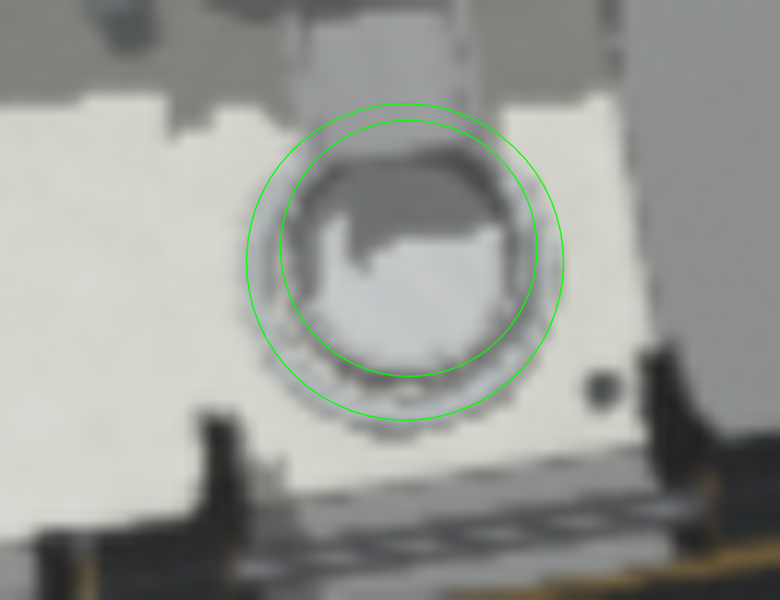

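{"name": "drive_tool", "arguments": {
  "plan": [
    {"offset": [0,-1.5,-3.5],"delta_rot": [0,0,0],"jaw": 8.7},
    {"offset": [0,-3.3,-7],"delta_rot": [0,0,0],"jaw": 8.7},
    {"offset": [0,-5,-10.5],"delta_rot": [0,0,0],"jaw": 6},
    {"offset": [0,-7,-13.7],"delta_rot": [0,0,0],"jaw": 3},
    {"offset": [0,-7,-13.7],"delta_rot": [0,0,0],"jaw": 0},
    {"offset": [0,-7,-13.7],"delta_rot": [0,0,0],"jaw": 0},
    {"offset": [0,-7,-13.7],"delta_rot": [0,0,0],"jaw": 0},
    {"offset": [0,-7,-13.7],"delta_rot": [0,0,0],"jaw": 0}
  ]
}}

```text
time: 14.53
position: [0.4728, 0.002, 0.2753]
tool_rot: [0.728, -0.613, 0.197, -0.236]
ft_force: [1.4, 0.4, -0.6]
grip_width: 0.0549
```

Run:
```python
from hd import *
go(h(80,25,120),Rq)
go(h(20,0,160),Rq)
```

```text
t=14.53 off cm [-18.16 -14.47   5.72] rot deg [ -0.7  -0.6 -90.1] | rows trans 5.7 rot 12.6
  pos [0.4728 0.002  0.2753] q [-0.48    0.0805  2.1805  0.8256  0.5073  0.2594] F [ 1.4145  0.3836 -0.6303] w 0.0549
 t=14.53 off cm [-15.65  -8.53   1.63] rot deg [ -0.7  -0.6 -90.1] | rows trans 4.3 rot 12.6
  pos [0.4728 0.002  0.2753] q [-0.48    0.0805  2.1805  0.8256  0.5073  0.2594] F [ 1.4145  0.3836 -0.6303] w 0.0549
```

{"name": "drive_tool", "arguments": {
  "plan": [
    {"offset": [-2,-2,-2],"delta_rot": [0,0,-7],"jaw": 0},
    {"offset": [-4,-4,-2],"delta_rot": [0,0,-14],"jaw": 0},
    {"offset": [-8,-6,-1],"delta_rot": [0,0,-21],"jaw": 0},
    {"offset": [-12,-9,0],"delta_rot": [0,0,-28],"jaw": 0},
    {"offset": [-15,-11,2],"delta_rot": [0,0,-35],"jaw": 0},
    {"offset": [-18,-14.5,4],"delta_rot": [0,0,-42],"jaw": 0},
    {"offset": [-18.2,-14.5,5.7],"delta_rot": [-0.5,-0.5,-49],"jaw": 0},
    {"offset": [-18.2,-14.5,5.7],"delta_rot": [-0.5,-0.5,-56],"jaw": 0}
  ]
}}

```text
time: 15.2
position: [0.5941, 0.2114, 0.312]
tool_rot: [0.933, -0.194, 0.28, -0.116]
ft_force: [-0.1, -0.5, -0.4]
grip_width: 0.004
```

Run:
```python
from hd import *
go(h(80,25,120),Rq);go(h(80,25,70),Rq)
```

```text
t=15.20 off cm [ 0.02  0.47 -0.45] rot deg [ -0.5  -0.1 -33.6] | rows trans 0.2 rot 4.7
  pos [0.5941 0.2114 0.312 ] q [0.1564 0.2552 1.7943 0.0379 0.4775 0.5387] F [-0.0696 -0.4952 -0.4103] w 0.0040
 t=15.20 off cm [0.03 0.52 4.55] rot deg [ -0.5  -0.1 -33.6] | rows trans 1.1 rot 4.7
  pos [0.5941 0.2114 0.312 ] q [0.1564 0.2552 1.7943 0.0379 0.4775 0.5387] F [-0.0696 -0.4952 -0.4103] w 0.0040
```

{"name": "drive_tool", "arguments": {
  "plan": [
    {"offset": [0,0.5,0],"delta_rot": [0,0,-7],"jaw": 0},
    {"offset": [0,0.5,1],"delta_rot": [0,0,-14],"jaw": 0},
    {"offset": [0,0.5,2],"delta_rot": [0,0,-21],"jaw": 0},
    {"offset": [0,0.5,3],"delta_rot": [-0.5,0,-28],"jaw": 0},
    {"offset": [0,0.5,4.5],"delta_rot": [-0.5,0,-33.6],"jaw": 0},
    {"offset": [0,0.5,4.5],"delta_rot": [-0.5,0,-33.6],"jaw": 0},
    {"offset": [0,0.5,4.5],"delta_rot": [-0.5,0,-33.6],"jaw": 0},
    {"offset": [0,0.5,4.5],"delta_rot": [-0.5,0,-33.6],"jaw": 0}
  ]
}}

```text
time: 15.87
position: [0.6141, 0.2073, 0.2752]
tool_rot: [0.95, 0.076, 0.3, -0.026]
ft_force: [0.6, 0.5, -0.0]
grip_width: 0.0004
```

Run:
```python
from hd import *
from look import look
go(h(80,25,-6),Rq); print(inH())
look("12",w=110,h=80,f=7,pts=(0,),extra=[D["lever"],D["palm"],D["paddle"]],center=h(20,0,0))
```

```text
t=15.87 off cm [ 0.29 -0.36  8.05] rot deg [ 0.2 -0.1 -0.6] | rows trans 1.9 rot 0.1
  pos [0.6141 0.2073 0.2752] q [ 0.1485  0.3317  1.7997  0.0273  0.3985 -0.034 ] F [ 0.5763  0.454  -0.01  ] w 0.0004
[76.981  21.6567 74.5567]
scene crop origin 273 152
top crop origin 159 135
```

View pics/scene12c.png

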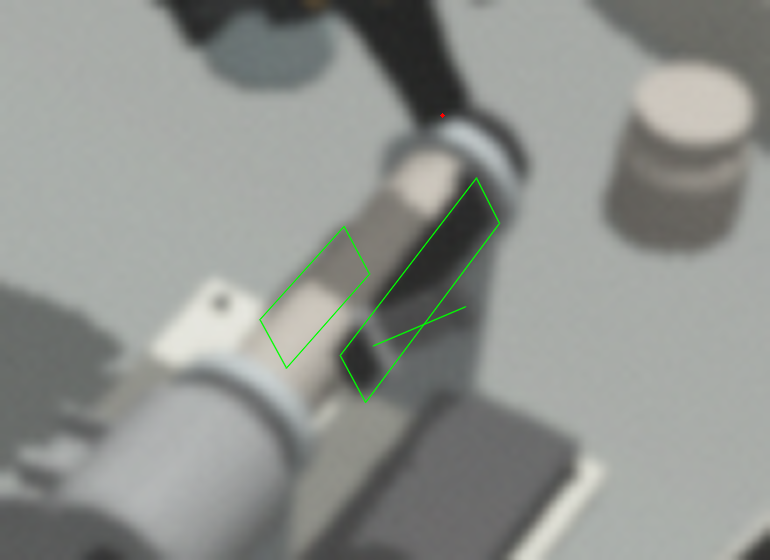

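View pics/top12c.png

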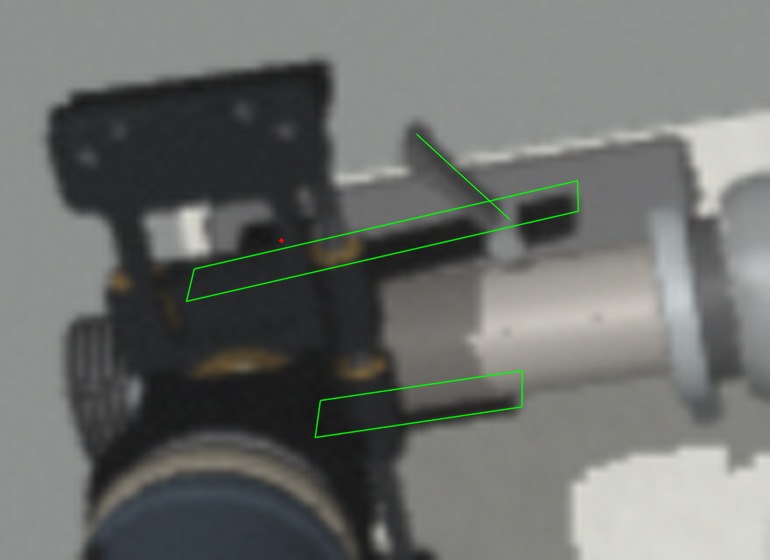

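{"name": "drive_tool", "arguments": {
  "plan": [
    {"offset": [0.3,0,2],"delta_rot": [0,0,-0.5],"jaw": 0},
    {"offset": [0.3,0,4],"delta_rot": [0,0,-0.5],"jaw": 0},
    {"offset": [0.3,0,6],"delta_rot": [0,0,-0.5],"jaw": 0},
    {"offset": [0.3,0,7.4],"delta_rot": [0,0,-0.5],"jaw": 0},
    {"offset": [0.3,0,8],"delta_rot": [0,0,-0.5],"jaw": 0},
    {"offset": [0.3,0,8],"delta_rot": [0,0,-0.5],"jaw": 0},
    {"offset": [0.3,0,8],"delta_rot": [0,0,-0.5],"jaw": 0},
    {"offset": [0.3,0,8],"delta_rot": [0,0,-0.5],"jaw": 0}
  ]
}}

```text
time: 16.63
position: [0.6621, 0.2152, 0.2134]
tool_rot: [0.95, 0.081, 0.302, -0.024]
ft_force: [-0.0, 0.6, 1.3]
grip_width: 0.0003
```

Run:
```python
from hd import *
from look import look
print(inH()); go(h(80,0,-6),Rq); go(h(80,-44,-6),Rq)
look("13",w=110,h=80,f=7,pts=(0,),extra=[D["lever"]],center=h(20,0,0))
```

```text
[81.3726 21.1559 -4.0566]
 t=16.63 off cm [-0.14  2.11  0.2 ] rot deg [ 0.2 -0.2 -0. ] | rows trans 0.5 rot 0.0
  pos [0.6621 0.2152 0.2134] q [ 0.15    0.4836  1.7539  0.0331  0.2893 -0.0499] F [-0.0065  0.5827  1.2544] w 0.0003
 t=16.63 off cm [-0.13  6.51  0.22] rot deg [ 0.2 -0.2 -0. ] | rows trans 1.6 rot 0.0
  pos [0.6621 0.2152 0.2134] q [ 0.15    0.4836  1.7539  0.0331  0.2893 -0.0499] F [-0.0065  0.5827  1.2544] w 0.0003
scene crop origin 273 152
top crop origin 159 135
```

View pics/scene13c.png

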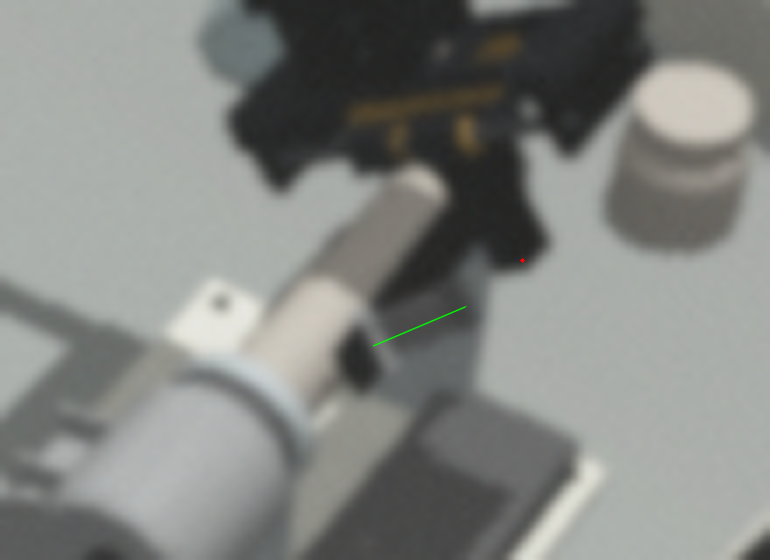

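{"name": "drive_tool", "arguments": {
  "plan": [
    {"offset": [-0.1,1,0.2],"delta_rot": [0,0,0],"jaw": 0},
    {"offset": [-0.1,2,0.2],"delta_rot": [0,0,0],"jaw": 0},
    {"offset": [-0.1,3,0.2],"delta_rot": [0,0,0],"jaw": 0},
    {"offset": [-0.1,3.8,0.2],"delta_rot": [0,0,0],"jaw": 0},
    {"offset": [-0.1,4.6,0.2],"delta_rot": [0,0,0],"jaw": 0},
    {"offset": [-0.1,5.3,0.2],"delta_rot": [0,0,0],"jaw": 0},
    {"offset": [-0.1,5.9,0.2],"delta_rot": [0,0,0],"jaw": 0},
    {"offset": [-0.1,6.3,0.2],"delta_rot": [0,0,0],"jaw": 0}
  ]
}}

```text
time: 17.4
position: [0.673, 0.1532, 0.2111]
tool_rot: [0.95, 0.081, 0.301, -0.025]
ft_force: [-1.8, 2.5, 1.4]
grip_width: 0.0003
```

Run:
```python
from hd import *
from look import look
print(inH(), RH.T@get_obs()["ft_force"]); go(h(80,-48,-6),Rq)
look("14",w=110,h=80,f=7,pts=(0,),extra=[],center=h(20,0,0))
```

```text
[ 80.1189 -41.816   -5.9574] [-0.3345  2.7517  1.9347]
 t=17.40 off cm [-0.01  0.62  0.01] rot deg [ 0.2 -0.2 -0. ] | rows trans 0.1 rot 0.0
  pos [0.673  0.1532 0.2111] q [ 0.0258  0.478   1.7753  0.2878  0.2901 -0.3962] F [-1.8362  2.4728  1.393 ] w 0.0003
scene crop origin 273 152
top crop origin 159 135
```

View pics/scene14c.png

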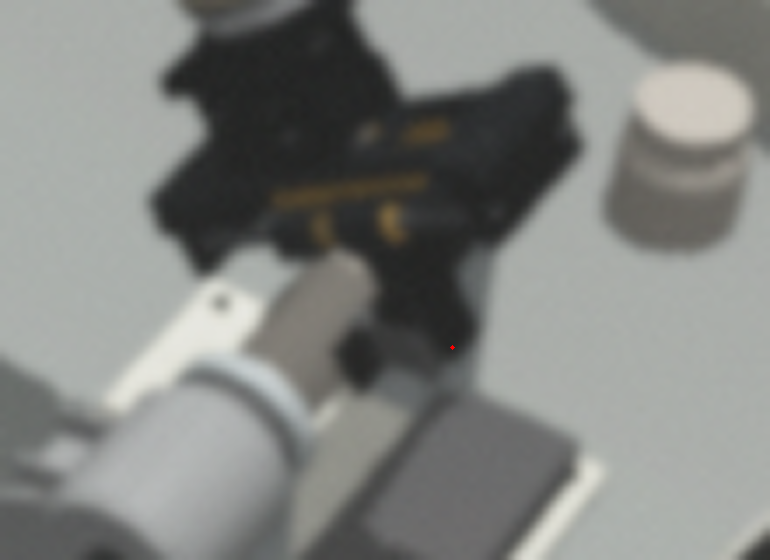

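View pics/top14c.png

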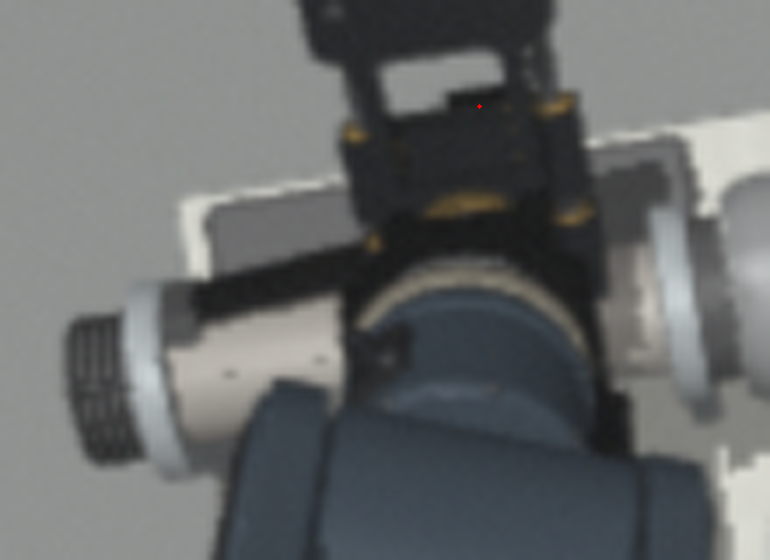

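{"name": "drive_tool", "arguments": {
  "plan": [
    {"offset": [0,0.2,0],"delta_rot": [0,0,0],"jaw": 0},
    {"offset": [0,0.4,0],"delta_rot": [0,0,0],"jaw": 0},
    {"offset": [0,0.5,0],"delta_rot": [0,0,0],"jaw": 0},
    {"offset": [0,0.6,0],"delta_rot": [0,0,0],"jaw": 0},
    {"offset": [0,0.6,0],"delta_rot": [0,0,0],"jaw": 0},
    {"offset": [0,0.6,0],"delta_rot": [0,0,0],"jaw": 0},
    {"offset": [0,0.6,0],"delta_rot": [0,0,0],"jaw": 0},
    {"offset": [0,0.6,0],"delta_rot": [0,0,0],"jaw": 0}
  ]
}}

```text
time: 18.17
position: [0.6738, 0.1476, 0.2099]
tool_rot: [0.95, 0.082, 0.3, -0.025]
ft_force: [-1.7, 5.6, 0.2]
grip_width: 0.0003
```

Run:
```python
from hd import *
print(inH(), RH.T@get_obs()["ft_force"],get_obs()["moment"]); go(h(80,-52,-6),Rq)
```

```text
[ 79.2485 -47.4166  -6.8167] [-0.5027  5.7816  0.5872] [0.577  0.6317 0.4786]
 t=18.17 off cm [ 0.08  0.46 -0.08] rot deg [ 0.2 -0.1 -0. ] | rows trans 0.1 rot 0.0
  pos [0.6738 0.1476 0.2099] q [ 0.0147  0.4792  1.7765  0.3088  0.2919 -0.4259] F [-1.7315  5.5667  0.1927] w 0.0003
```

{"name": "drive_tool", "arguments": {
  "plan": [
    {"offset": [0,0.1,0],"delta_rot": [0,0,0],"jaw": 0},
    {"offset": [0,0.2,0],"delta_rot": [0,0,0],"jaw": 0},
    {"offset": [0,0.3,0],"delta_rot": [0,0,0],"jaw": 0},
    {"offset": [0,0.4,0],"delta_rot": [0,0,0],"jaw": 0},
    {"offset": [0,0.4,0],"delta_rot": [0,0,0],"jaw": 0},
    {"offset": [0,0.4,0],"delta_rot": [0,0,0],"jaw": 0},
    {"offset": [0,0.4,0],"delta_rot": [0,0,0],"jaw": 0},
    {"offset": [0,0.4,0],"delta_rot": [0,0,0],"jaw": 0}
  ]
}}

```text
time: 18.83
position: [0.6723, 0.1461, 0.2087]
tool_rot: [0.951, 0.082, 0.298, -0.026]
ft_force: [-3.2, 12.1, 0.9]
grip_width: 0.0002
```

Run:
```python
from hd import *
print(inH(), RH.T@get_obs()["ft_force"],get_obs()["moment"]); go(h(80,-56,-6),Rq)
```

```text
[ 77.1353 -48.677   -6.8198] [-0.3372 12.4723  1.3297] [1.7497 0.9079 1.203 ]
 t=18.83 off cm [ 0.29  0.73 -0.08] rot deg [-0.1  0.2 -0. ] | rows trans 0.2 rot 0.0
  pos [0.6723 0.1461 0.2087] q [ 0.0096  0.4791  1.7785  0.3256  0.2974 -0.4461] F [-3.1679 12.1079  0.8959] w 0.0002
```

{"name": "drive_tool", "arguments": {
  "plan": [
    {"offset": [0,0.2,0],"delta_rot": [0,0,0],"jaw": 0},
    {"offset": [0,0.2,0],"delta_rot": [0,0,0],"jaw": 0},
    {"offset": [0,-0.8,0],"delta_rot": [0,0,0],"jaw": 0},
    {"offset": [0,-2,-1],"delta_rot": [0,0,0],"jaw": 0},
    {"offset": [0,-3,-4],"delta_rot": [0,0,0],"jaw": 0},
    {"offset": [0,-4,-8],"delta_rot": [0,0,0],"jaw": 0},
    {"offset": [0,-4.5,-11],"delta_rot": [0,0,0],"jaw": 3},
    {"offset": [0,-4.8,-11],"delta_rot": [0,0,0],"jaw": 6}
  ]
}}

```text
time: 19.5
position: [0.6048, 0.1803, 0.3062]
tool_rot: [0.948, 0.082, 0.306, -0.024]
ft_force: [0.8, 0.4, 0.5]
grip_width: 0.0073
```

Run:
```python
from hd import *
from look import look
print(inH(), RH.T@get_obs()["ft_force"]); go(h(5,0,100),Rq);go(h(5,0,60),Rq)
look("15",w=110,h=80,f=7,pts=(),extra=[np.array([h(39,-45,0),h(76,-70,0)])],center=h(20,0,0))
```

```text
[ 83.4488  -3.3829 107.8401] [ 0.979   0.2909 -0.1317]
 t=19.50 off cm [-7.85 -0.35  0.68] rot deg [ 0.3 -0.8  0.1] | rows trans 1.9 rot 0.1
  pos [0.6048 0.1803 0.3062] q [ 0.0922  0.2614  1.8101  0.0972  0.449  -0.1544] F [0.8144 0.4374 0.4537] w 0.0073
 t=19.50 off cm [-7.91 -0.37  4.68] rot deg [ 0.3 -0.8  0.1] | rows trans 2.2 rot 0.1
  pos [0.6048 0.1803 0.3062] q [ 0.0922  0.2614  1.8101  0.0972  0.449  -0.1544] F [0.8144 0.4374 0.4537] w 0.0073
scene crop origin 273 152
top crop origin 159 135
```

View pics/scene15c.png

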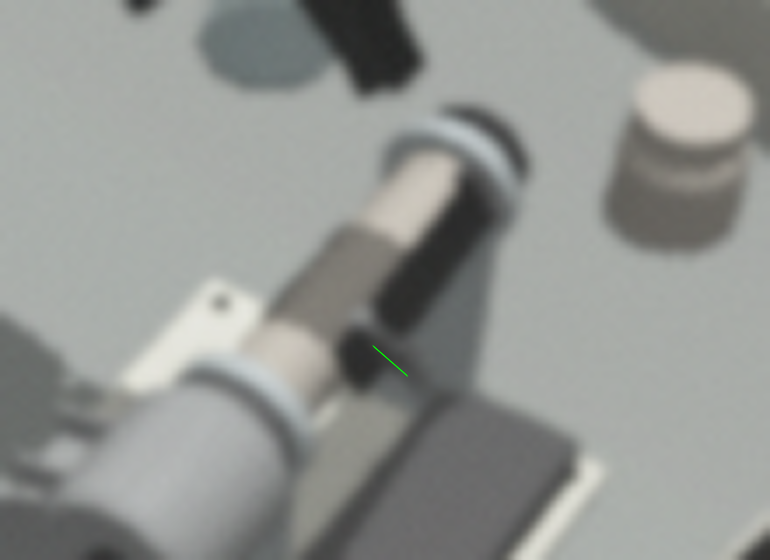

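View pics/top15c.png

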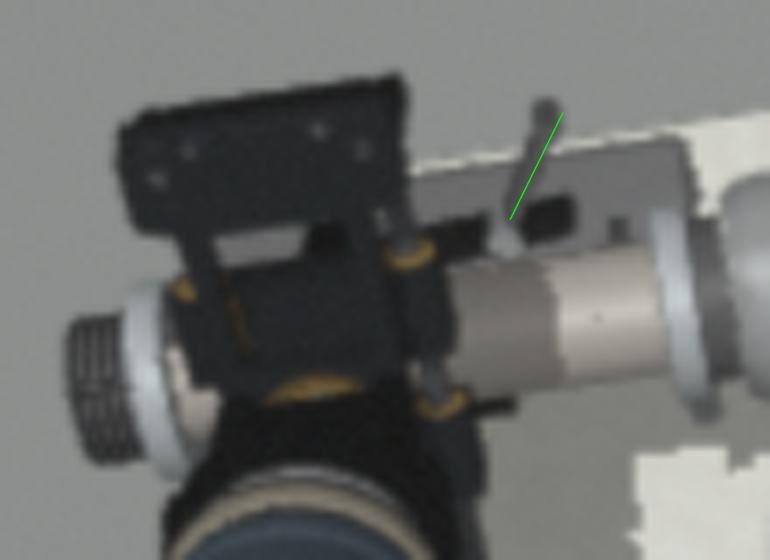

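```bash
cat > lev.py <<'E'
from hd import *
def tab(th,d=(0,0,0)):
    # direction angle from +x toward +y : locked 35.1deg ; forward decreasing
    a=np.arctan2(26,37)-th; u=np.array([np.cos(a),np.sin(a),0]); n=np.array([-np.sin(a),np.cos(a),0]); P=np.array([39,-45,0])+np.array(d)
    L=[]
    for s in (-3,3):
        pts=[P+n*s+u*0+np.array([0,0,-11]),P+n*s+u*40+np.array([0,0,-11]),P+n*s+u*45+np.array([0,0,-5]),P+n*s+u*45+np.array([0,0,5]),P+n*s+u*40+np.array([0,0,11]),P+n*s+np.array([0,0,11])]
        L.append(np.array([h(*p) for p in pts+pts[:1]]))
    return L
def draw(src,n,lines,c,w,hh,f,out):
    im=cv2.imread(src); q=proj(n,c)[0]; x0=int(q[0]-w/2);y0=int(q[1]-hh/2)
    I=cv2.resize(im[y0:y0+hh,x0:x0+w],None,fx=f,fy=f,interpolation=cv2.INTER_CUBIC); I0=I.copy()
    for l,col in lines:
        u=(proj(n,l)-[x0,y0]+.5)*f-.5
        cv2.polylines(I,[np.round(u*8).astype(np.int32)],False,col,1,cv2.LINE_AA,3)
    cv2.imwrite(out,np.hstack([I0,I]))
if __name__=="__main__":
    c=h(60,-45,0); g=(0,255,0)
    draw("pics/top0.png","top",[(l,g) for l in tab(0)],c,32,32,12,"pics/lv0.png")
    draw("pics/top15.png","top",[(l,g) for l in tab(1.2)]+[(l,(0,0,255)) for l in tab(1.0)],c,32,32,12,"pics/lv1.png")
E
python3 lev.py
```

```text
(no output)
```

View pics/lv0.png

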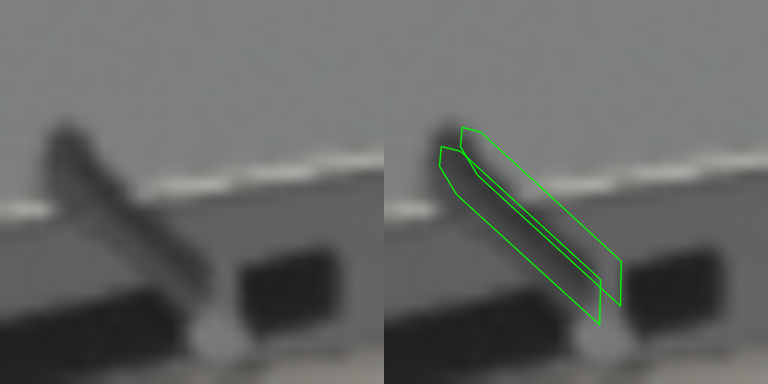

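View pics/lv1.png

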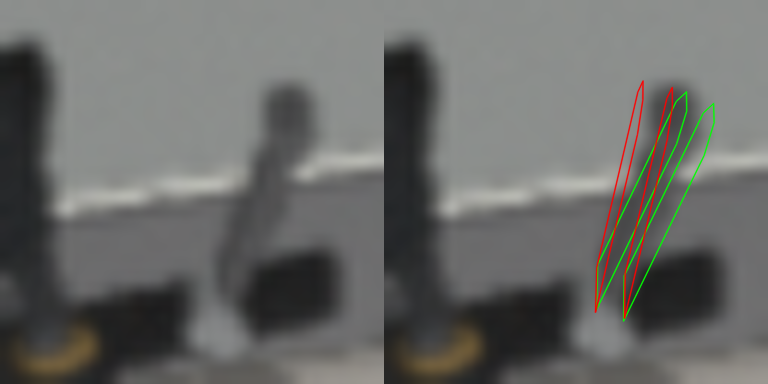

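Run:
```python
from hd import *
go(h(84,-25,40),Rq); go(h(84,-25,-6),Rq)
```

```text
t=19.60 off cm [0.22 2.1  6.44] rot deg [ 0.3 -0.4  0. ] | rows trans 1.6 rot 0.1
  pos [0.6051 0.18   0.302 ] q [ 0.0915  0.2681  1.8108  0.0985  0.4476 -0.1558] F [-0.6933  0.2003  1.0998] w 0.0144
 t=19.60 off cm [ 0.19  2.08 11.04] rot deg [ 0.3 -0.4  0. ] | rows trans 2.7 rot 0.1
  pos [0.6051 0.18   0.302 ] q [ 0.0915  0.2681  1.8108  0.0985  0.4476 -0.1558] F [-0.6933  0.2003  1.0998] w 0.0144
```

{"name": "drive_tool", "arguments": {
  "plan": [
    {"offset": [0.2,2,3],"delta_rot": [0.2,-0.4,0],"jaw": 0},
    {"offset": [0.2,2,6],"delta_rot": [0.2,-0.4,0],"jaw": 0},
    {"offset": [0.2,2,9],"delta_rot": [0.2,-0.4,0],"jaw": 0},
    {"offset": [0.2,2,11],"delta_rot": [0.2,-0.4,0],"jaw": 0},
    {"offset": [0.2,2,11],"delta_rot": [0.2,-0.4,0],"jaw": 0},
    {"offset": [0.2,3.2,11],"delta_rot": [0.2,-0.4,0],"jaw": 0},
    {"offset": [0.2,4.2,11],"delta_rot": [0.2,-0.4,0],"jaw": 0},
    {"offset": [0.2,4.2,11],"delta_rot": [0.2,-0.4,0],"jaw": 0}
  ]
}}

```text
time: 20.27
position: [0.6755, 0.1478, 0.2103]
tool_rot: [0.951, 0.081, 0.297, -0.025]
ft_force: [0.3, -0.6, 0.1]
grip_width: 0.0003
```

Run:
```python
from hd import *
print(inH(), RH.T@get_obs()["ft_force"],get_obs()["grip_width"]); go(h(84,-54,-6),Rq)
```

```text
[ 80.9369 -47.5467  -7.4184] [ 0.1816 -0.6426 -0.0092] 0.0003040053307274439
 t=20.27 off cm [ 0.31  0.64 -0.14] rot deg [ 0.1  0.3 -0.1] | rows trans 0.2 rot 0.1
  pos [0.6755 0.1478 0.2103] q [ 0.0145  0.4804  1.7661  0.2953  0.3085 -0.4104] F [ 0.2623 -0.6066  0.0966] w 0.0003
```

Push another 8 mm, in small steps, further out on the lever.

{"name": "drive_tool", "arguments": {
  "plan": [
    {"offset": [0.3,0.1,-0.1],"delta_rot": [0,0,0],"jaw": 0},
    {"offset": [0.3,0.2,-0.1],"delta_rot": [0,0,0],"jaw": 0},
    {"offset": [0.3,0.35,-0.1],"delta_rot": [0,0,0],"jaw": 0},
    {"offset": [0.3,0.5,-0.1],"delta_rot": [0,0,0],"jaw": 0},
    {"offset": [0.3,0.65,-0.1],"delta_rot": [0,0,0],"jaw": 0},
    {"offset": [0.3,0.8,-0.1],"delta_rot": [0,0,0],"jaw": 0},
    {"offset": [0.3,0.8,-0.1],"delta_rot": [0,0,0],"jaw": 0},
    {"offset": [0.3,0.8,-0.1],"delta_rot": [0,0,0],"jaw": 0}
  ]
}}

```text
time: 20.93
position: [0.6763, 0.145, 0.2129]
tool_rot: [0.951, 0.083, 0.295, -0.028]
ft_force: [-2.3, 10.4, -0.4]
grip_width: -0.0001
```

Run:
```python
from hd import *
print(inH(), RH.T@get_obs()["ft_force"],get_obs()["moment"]); go(h(84,-58,-6),Rq)
```

```text
[ 82.6195 -50.4642  -5.4653] [-0.6492 10.663  -0.0925] [1.2513 0.6585 0.9166]
 t=20.93 off cm [0.14 0.75 0.05] rot deg [-0.3  0.5 -0. ] | rows trans 0.2 rot 0.1
  pos [0.6763 0.145  0.2129] q [ 0.0057  0.4765  1.7616  0.3151  0.3237 -0.4376] F [-2.305  10.4219 -0.4481] w -0.0001
```

{"name": "drive_tool", "arguments": {
  "plan": [
    {"offset": [0.1,0.1,0],"delta_rot": [0,0,0],"jaw": 0},
    {"offset": [0.1,0.2,0],"delta_rot": [0,0,0],"jaw": 0},
    {"offset": [0.1,0.3,0],"delta_rot": [0,0,0],"jaw": 0},
    {"offset": [0.1,0.4,0],"delta_rot": [0,0,0],"jaw": 0},
    {"offset": [0.1,0.5,0],"delta_rot": [0,0,0],"jaw": 0},
    {"offset": [0.1,0.5,0],"delta_rot": [0,0,0],"jaw": 0},
    {"offset": [0.1,0.5,0],"delta_rot": [0,0,0],"jaw": 0},
    {"offset": [0.1,0.5,0],"delta_rot": [0,0,0],"jaw": 0}
  ]
}}

```text
time: 21.6
position: [0.6811, 0.1367, 0.2151]
tool_rot: [0.951, 0.082, 0.298, -0.025]
ft_force: [0.5, 1.5, 2.5]
grip_width: 0.0002
```

Run:
```python
from hd import *
print(inH(), RH.T@get_obs()["ft_force"],get_obs()["moment"])
```

```text
[ 86.5835 -59.4623  -5.5753] [2.0113 1.3593 1.5959] [0.0422 0.0003 0.1155]
```

{"name": "drive_tool", "arguments": {
  "plan": [
    {"offset": [0.3,0,-0.5],"delta_rot": [0,0,0],"jaw": 0},
    {"offset": [0.5,0,-1.5],"delta_rot": [0,0,0],"jaw": 0},
    {"offset": [0.5,0,-3],"delta_rot": [0,0,0],"jaw": 0},
    {"offset": [0.5,0,-6],"delta_rot": [0,0,0],"jaw": 0},
    {"offset": [0.5,-2,-9],"delta_rot": [0,0,0],"jaw": 0},
    {"offset": [0.5,-5,-10],"delta_rot": [0,0,0],"jaw": 0},
    {"offset": [0.5,-6.5,-10],"delta_rot": [0,0,0],"jaw": 0},
    {"offset": [0.5,-6.5,-10],"delta_rot": [0,0,0],"jaw": 0}
  ]
}}

```text
time: 22.27
position: [0.6149, 0.194, 0.3005]
tool_rot: [0.951, 0.084, 0.297, -0.026]
ft_force: [1.1, -1.0, -0.8]
grip_width: 0.0004
```

Run:
```python
from lev import *
from look import look
print(inH(), RH.T@get_obs()["ft_force"])
look("16",w=110,h=80,f=7,pts=(),extra=[np.array([h(39,-45,0),h(76,-70,0)])],center=h(20,0,0))
draw("pics/top16.png","top",[(l,(0,255,0)) for l in tab(1.2)],h(60,-45,0),32,32,12,"pics/lv2.png")
draw("pics/scene16.png","scene",[(l,(0,255,0)) for l in tab(1.2)],h(60,-45,0),32,32,12,"pics/lv2s.png")
draw("pics/scene15.png","scene",[(l,(0,255,0)) for l in tab(1.2)],h(60,-45,0),32,32,12,"pics/lv1s.png")
cv2.imwrite("pics/lvs.png",np.vstack([cv2.imread("pics/lv1s.png"),cv2.imread("pics/lv2s.png")])[::1,::1])
```

```text
[90.2403  8.3999 96.1625] [ 0.2905 -1.1365 -1.2274]
scene crop origin 273 152
top crop origin 159 135
```

View pics/lv2.png

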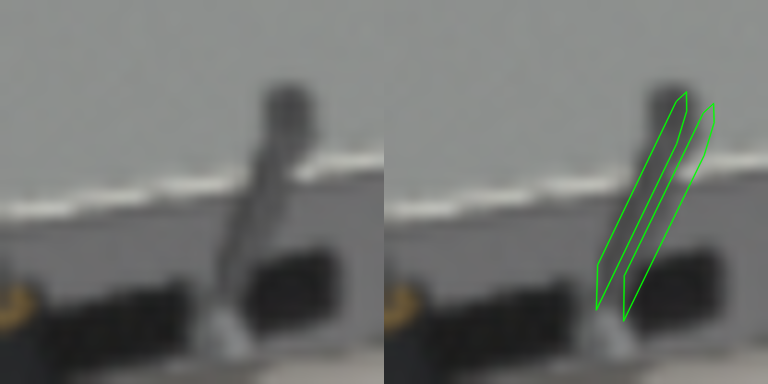

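View pics/lv2s.png

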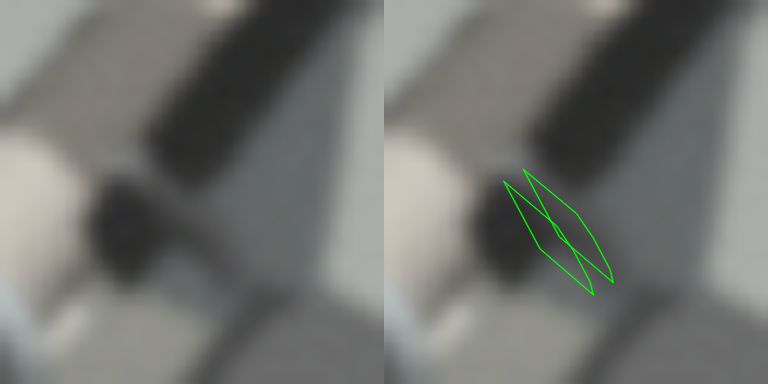

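View pics/lv1s.png

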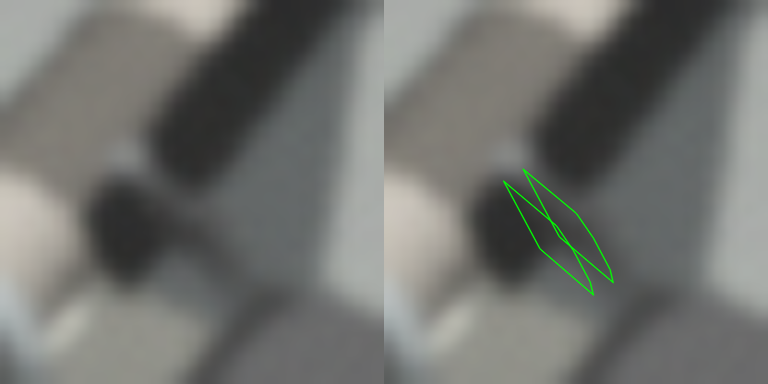

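Run:
```python
from hd import *
go(h(5,2,85),Rq); path(get_obs()["q"],[(h(5,2,85),Rq),(h(5,2,-18),Rq)])
```

```text
t=22.37 off cm [-8.51  0.43  1.02] rot deg [0.  0.3 0.1] | rows trans 2.1 rot 0.0
  pos [0.616  0.1922 0.2993] q [ 0.1132  0.2932  1.773   0.0744  0.4725 -0.1163] F [ 0.4271 -0.3873 -0.3952] w 0.0002
q [ 0.0923  0.2981  1.9904  0.1891  0.248  -0.2494] maxstep 0.02 time~0.11 minq5 0.25 limmargin 0.25
q [ 0.1028  0.5221  1.9342  0.489   0.0855 -0.5449] maxstep 0.05 time~0.16 minq5 0.09 limmargin 0.09
```

{"name": "drive_tool", "arguments": {
  "plan": [
    {"offset": [-2.5,0.1,0],"delta_rot": [0,0,0],"jaw": 2},
    {"offset": [-5,0.2,0],"delta_rot": [0,0,0],"jaw": 5},
    {"offset": [-7,0.3,0.5],"delta_rot": [0,0.3,0],"jaw": 8.7},
    {"offset": [-8.5,0.4,1],"delta_rot": [0,0.3,0],"jaw": 8.7},
    {"offset": [-8.5,0.4,1],"delta_rot": [0,0.3,0],"jaw": 8.7},
    {"offset": [-8.5,0.4,1],"delta_rot": [0,0.3,0],"jaw": 8.7},
    {"offset": [-8.5,0.4,1],"delta_rot": [0,0.3,0],"jaw": 8.7},
    {"offset": [-8.5,0.4,1],"delta_rot": [0,0.3,0],"jaw": 8.7}
  ]
}}

```text
time: 23.03
position: [0.5566, 0.1769, 0.244]
tool_rot: [0.95, 0.082, 0.301, -0.026]
ft_force: [0.2, 0.2, 0.2]
grip_width: 0.0461
```

Run:
```python
from hd import *
from look import look
print(inH(),get_obs()["grip_width"]); go(h(5,2,30),Rq);go(h(5,2,-17),Rq)
look("17",w=110,h=80,f=7,pts=(-.0435,.0435),extra=[],center=h(20,0,0))
```

```text
[ 8.3897  1.5084 84.5168] 0.046129052459704126
 t=23.03 off cm [-0.36 -0.05  5.45] rot deg [ 0.1 -0.2 -0. ] | rows trans 1.3 rot 0.0
  pos [0.5566 0.1769 0.244 ] q [ 0.0921  0.299   1.9847  0.1858  0.2487 -0.2454] F [0.2121 0.1676 0.2404] w 0.0461
 t=23.03 off cm [-0.38 -0.06 10.15] rot deg [ 0.1 -0.2 -0. ] | rows trans 2.4 rot 0.0
  pos [0.5566 0.1769 0.244 ] q [ 0.0921  0.299   1.9847  0.1858  0.2487 -0.2454] F [0.2121 0.1676 0.2404] w 0.0461
scene crop origin 273 152
top crop origin 159 135
```

View pics/scene17c.png

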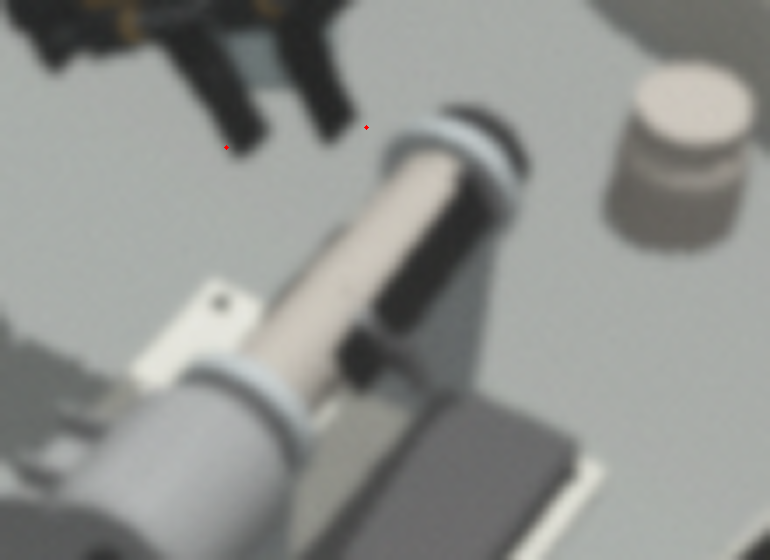

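View pics/top17c.png

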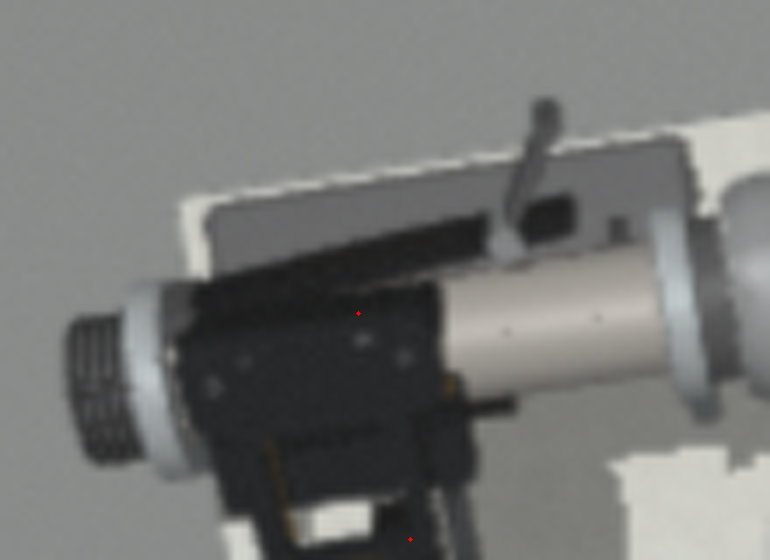

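{"name": "drive_tool", "arguments": {
  "plan": [
    {"offset": [-0.3,0,0],"delta_rot": [0,0,0],"jaw": 8.7},
    {"offset": [-0.3,0,0],"delta_rot": [0,0,0],"jaw": 8.7},
    {"offset": [-0.3,0,0],"delta_rot": [0,0,0],"jaw": 8.7},
    {"offset": [-0.3,0,0],"delta_rot": [0,0,0],"jaw": 8.7},
    {"offset": [-0.3,0,1],"delta_rot": [0,0,0],"jaw": 8.7},
    {"offset": [-0.3,0,2],"delta_rot": [0,0,0],"jaw": 8.7},
    {"offset": [-0.3,0,3],"delta_rot": [0,0,0],"jaw": 8.7},
    {"offset": [-0.3,0,4],"delta_rot": [0,0,0],"jaw": 8.7}
  ]
}}

```text
time: 23.8
position: [0.5755, 0.1807, 0.207]
tool_rot: [0.95, 0.082, 0.3, -0.026]
ft_force: [0.5, -0.4, -0.4]
grip_width: 0.0869
```

Run:
```python
from hd import *
from look import look
print(inH(),get_obs()["grip_width"]); go(h(5,2,-17),Rq)
look("18",w=110,h=80,f=7,pts=(-.0435,.0435),extra=[],center=h(20,0,0))
```

```text
[ 2.9603  2.0575 43.1016] 0.08691383299365345
 t=23.80 off cm [0.2  0.   6.01] rot deg [ 0. -0. -0.] | rows trans 1.4 rot 0.0
  pos [0.5755 0.1807 0.207 ] q [ 0.0969  0.3917  1.9791  0.2631  0.1666 -0.3213] F [ 0.5252 -0.3611 -0.4032] w 0.0869
scene crop origin 273 152
top crop origin 159 135
```

View pics/scene18c.png

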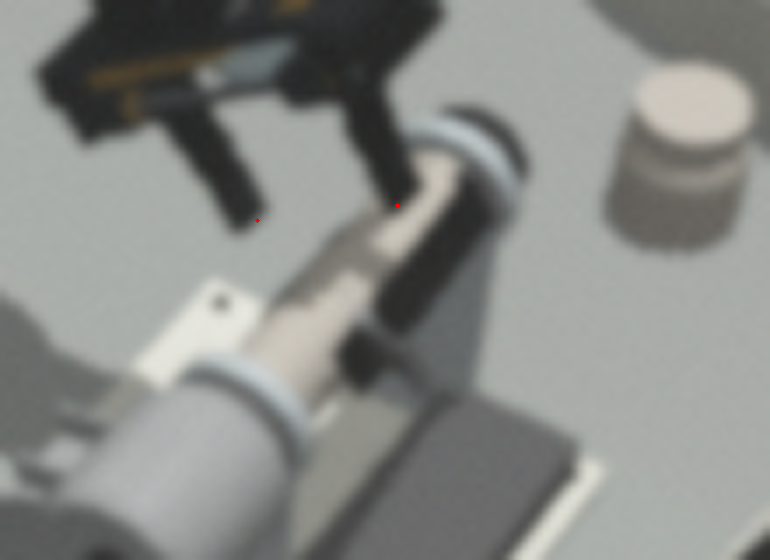

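{"name": "drive_tool", "arguments": {
  "plan": [
    {"offset": [0.15,0,1],"delta_rot": [0,0,0],"jaw": 8.7},
    {"offset": [0.15,0,2],"delta_rot": [0,0,0],"jaw": 8.7},
    {"offset": [0.15,0,3],"delta_rot": [0,0,0],"jaw": 8.7},
    {"offset": [0.15,0,3.6],"delta_rot": [0,0,0],"jaw": 8.7},
    {"offset": [0.15,0,4],"delta_rot": [0,0,0],"jaw": 8.7},
    {"offset": [0.15,0,4.3],"delta_rot": [0,0,0],"jaw": 8.7},
    {"offset": [0.15,0,4.3],"delta_rot": [0,0,0],"jaw": 8.7},
    {"offset": [0.15,0,4.3],"delta_rot": [0,0,0],"jaw": 8.7}
  ]
}}

```text
time: 24.57
position: [0.6003, 0.1851, 0.174]
tool_rot: [0.95, 0.082, 0.3, -0.026]
ft_force: [-0.3, 0.2, -0.6]
grip_width: 0.087
```

Run:
```python
from hd import *
from look import look
o=get_obs(); print(inH(),o["grip_width"],RH.T@o["ft_force"]); go(h(5,2,-17),Rq)
look("19",w=80,h=60,f=9,pts=(-.0435,.0435),extra=[],center=h(10,0,0))
```

```text
[4.6992 2.1214 1.5991] 0.0870069559327532 [-0.578   0.2888 -0.296 ]
 t=24.57 off cm [0.03 0.01 1.86] rot deg [ 0.  -0.1 -0. ] | rows trans 0.4 rot 0.0
  pos [0.6003 0.1851 0.174 ] q [ 0.1013  0.4811  1.9502  0.3891  0.1076 -0.4452] F [-0.3488  0.2323 -0.574 ] w 0.0870
scene crop origin 286 163
top crop origin 175 148
```

View pics/scene19c.png

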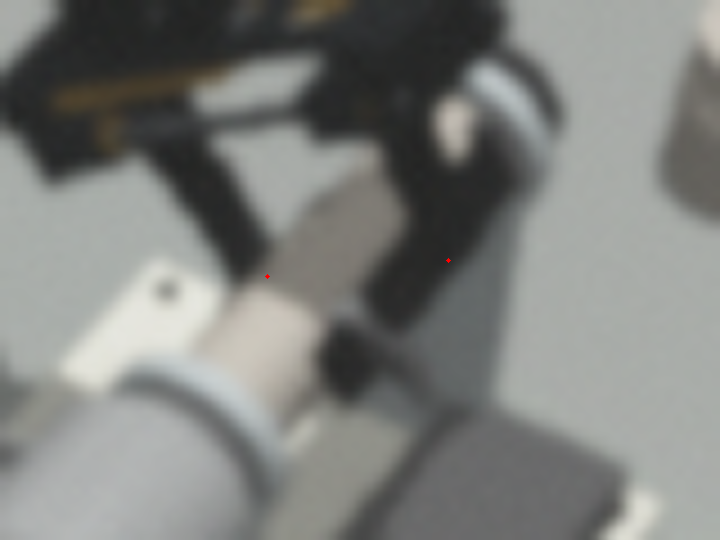

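View pics/top19c.png

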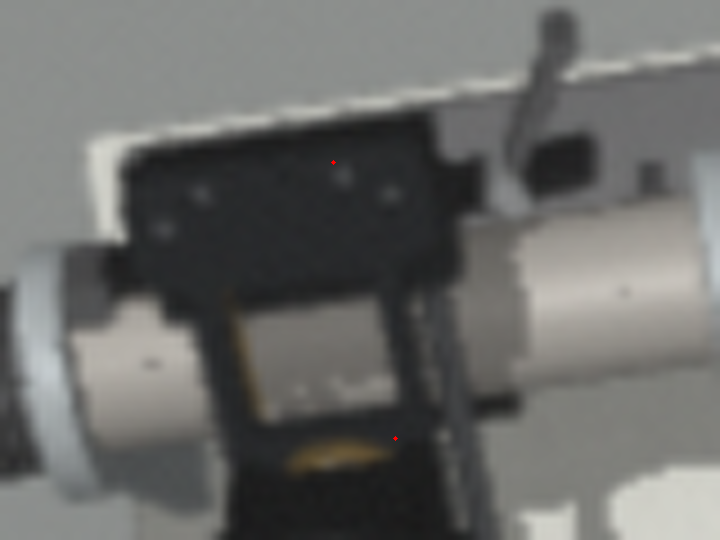

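{"name": "drive_tool", "arguments": {
  "plan": [
    {"offset": [0,0,0.6],"delta_rot": [0,0,0],"jaw": 8.7},
    {"offset": [0,0,1.2],"delta_rot": [0,0,0],"jaw": 8.7},
    {"offset": [0,0,1.6],"delta_rot": [0,0,0],"jaw": 8.7},
    {"offset": [0,0,1.8],"delta_rot": [0,0,0],"jaw": 8.7},
    {"offset": [0,0,1.8],"delta_rot": [0,0,0],"jaw": 8.7},
    {"offset": [0,0,1.8],"delta_rot": [0,0,0],"jaw": 8.0},
    {"offset": [0,0,1.8],"delta_rot": [0,0,0],"jaw": 7.4},
    {"offset": [0,0,1.8],"delta_rot": [0,0,0],"jaw": 7.0}
  ],
  "squeeze": 35
}}

```text
time: 25.33
position: [0.6105, 0.1869, 0.1594]
tool_rot: [0.95, 0.082, 0.3, -0.026]
ft_force: [-0.6, 0.5, 0.5]
grip_width: 0.0747
```

Run:
```python
from hd import *
o=get_obs(); print(inH(),o["grip_width"],RH.T@o["ft_force"]); go(h(5,2,-17),Rq)
```

```text
[  4.7875   2.1243 -16.2389] 0.07472733353155372 [-0.1396  0.5657  0.6515]
 t=25.33 off cm [0.02 0.01 0.08] rot deg [ 0.  -0.1 -0. ] | rows trans 0.0 rot 0.0
  pos [0.6105 0.1869 0.1594] q [ 0.103   0.5188  1.9368  0.4878  0.085  -0.5432] F [-0.578   0.4734  0.4536] w 0.0747
```

Now squeeze.

{"name": "drive_tool", "arguments": {
  "plan": [
    {"offset": [0,0,0],"delta_rot": [0,0,0],"jaw": 6.8},
    {"offset": [0,0,0],"delta_rot": [0,0,0],"jaw": 6.6},
    {"offset": [0,0,0],"delta_rot": [0,0,0],"jaw": 6.3},
    {"offset": [0,0,0],"delta_rot": [0,0,0],"jaw": 6.0},
    {"offset": [0,0,0],"delta_rot": [0,0,0],"jaw": 5.5},
    {"offset": [0,0,0],"delta_rot": [0,0,0],"jaw": 5.0},
    {"offset": [0,0,0],"delta_rot": [0,0,0],"jaw": 5.0},
    {"offset": [0,0,0],"delta_rot": [0,0,0],"jaw": 5.0}
  ],
  "squeeze": 35
}}

```text
time: 26.0
position: [0.6067, 0.1863, 0.1564]
tool_rot: [0.951, 0.082, 0.296, -0.026]
ft_force: [-6.7, -5.3, -2.9]
grip_width: 0.0591
```

Run:
```python
from hd import *
o=get_obs(); print(inH(),o["grip_width"],RH.T@o["ft_force"],o["moment"])
```

```text
[ -0.0791   2.1675 -16.5361] 0.05908592184548822 [-7.8152 -4.1173  1.8711] [-0.7871  1.0937 -0.4053]
```

{"name": "drive_tool", "arguments": {
  "plan": [
    {"offset": [-0.1,0,0],"delta_rot": [0,0,0],"jaw": 5.0},
    {"offset": [-0.2,0,0],"delta_rot": [0,0,0],"jaw": 5.0},
    {"offset": [-0.3,0,0],"delta_rot": [0,0,0],"jaw": 5.0},
    {"offset": [-0.3,0,0],"delta_rot": [0,0,0],"jaw": 5.0},
    {"offset": [-0.3,0,0],"delta_rot": [0,0,0],"jaw": 5.0},
    {"offset": [-0.3,0,0],"delta_rot": [0,0,0],"jaw": 5.0},
    {"offset": [-0.3,0,0],"delta_rot": [0,0,0],"jaw": 5.0},
    {"offset": [-0.3,0,0],"delta_rot": [0,0,0],"jaw": 5.0}
  ]
}}

```text
time: 26.67
position: [0.6068, 0.1862, 0.1565]
tool_rot: [0.951, 0.082, 0.298, -0.026]
ft_force: [-4.0, -4.6, -0.7]
grip_width: 0.0593
```

{"name": "drive_tool", "arguments": {
  "plan": [
    {"offset": [0,0,0],"delta_rot": [0,0,0],"jaw": 5.0},
    {"offset": [0,0,0],"delta_rot": [0,0,0],"jaw": 5.0},
    {"offset": [0,0,0],"delta_rot": [0,0,0],"jaw": 5.0},
    {"offset": [0,0,0],"delta_rot": [0,0,0],"jaw": 5.0},
    {"offset": [0,0,0],"delta_rot": [0,0,0],"jaw": 5.0},
    {"offset": [0,0,0],"delta_rot": [0,0,0],"jaw": 5.0},
    {"offset": [0,0,0],"delta_rot": [0,0,0],"jaw": 5.0},
    {"offset": [0,0,0],"delta_rot": [0,0,0],"jaw": 5.0}
  ]
}}

```text
time: 27.33
position: [0.6067, 0.1863, 0.1565]
tool_rot: [0.951, 0.082, 0.298, -0.026]
ft_force: [-3.6, -4.4, -0.5]
grip_width: 0.0594
```

Run:
```python
from hd import *
from look import look
o=get_obs(); print(o["time"],inH(),o["grip_width"],RH.T@o["ft_force"],o["moment"])
look("20",w=110,h=80,f=7,pts=(),extra=[],center=h(10,-30,0))
```

```text
27.3333 [ -0.0379   2.1658 -16.4833] 0.059367868403270095 [-3.85   -3.7189  2.0929] [-0.7875  1.6291 -0.3962]
scene crop origin 266 158
top crop origin 172 137
```

View pics/scene20c.png

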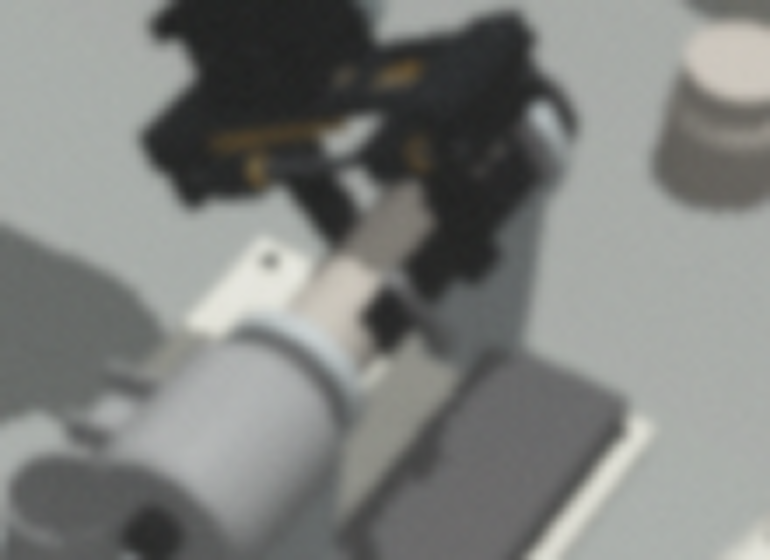

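View pics/top20c.png

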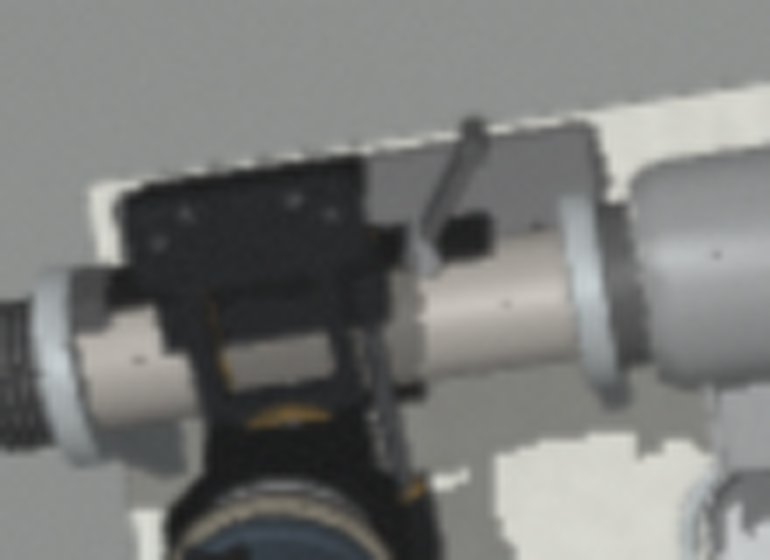

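{"name": "drive_tool", "arguments": {
  "plan": [
    {"offset": [0,0,0],"delta_rot": [0,0,0],"jaw": 5.0},
    {"offset": [0,0,0],"delta_rot": [0,0,0],"jaw": 5.0},
    {"offset": [0,0,0],"delta_rot": [0,0,0],"jaw": 5.0},
    {"offset": [0,0,0],"delta_rot": [0,0,0],"jaw": 5.0},
    {"offset": [0,0,0],"delta_rot": [0,0,0],"jaw": 5.0},
    {"offset": [0,0,0],"delta_rot": [0,0,0],"jaw": 5.0},
    {"offset": [0,0,0],"delta_rot": [0,0,0],"jaw": 5.0},
    {"offset": [0,0,0],"delta_rot": [0,0,0],"jaw": 5.0}
  ]
}}

```text
time: 28.1
position: [0.6067, 0.1863, 0.1565]
tool_rot: [0.951, 0.082, 0.298, -0.026]
ft_force: [-3.6, -4.2, -0.4]
grip_width: 0.0594
```

{"name": "drive_tool", "arguments": {
  "plan": [
    {"offset": [0,0,0],"delta_rot": [0,0,0],"jaw": 5.0},
    {"offset": [0,0,0],"delta_rot": [0,0,0],"jaw": 5.0},
    {"offset": [0,0,0],"delta_rot": [0,0,0],"jaw": 5.0},
    {"offset": [0,0,0],"delta_rot": [0,0,0],"jaw": 6.5},
    {"offset": [0,0,0],"delta_rot": [0,0,0],"jaw": 8.0},
    {"offset": [0,0,0],"delta_rot": [0,0,0],"jaw": 8.7},
    {"offset": [0,0,0],"delta_rot": [0,0,0],"jaw": 8.7},
    {"offset": [0,0,0],"delta_rot": [0,0,0],"jaw": 8.7}
  ]
}}

```text
time: 28.77
position: [0.6092, 0.1866, 0.1583]
tool_rot: [0.95, 0.082, 0.301, -0.026]
ft_force: [-0.3, -0.6, -0.0]
grip_width: 0.0826
```

{"name": "drive_tool", "arguments": {
  "plan": [
    {"offset": [0,0,0],"delta_rot": [0,0,0],"jaw": 8.7},
    {"offset": [0,0,0],"delta_rot": [0,0,0],"jaw": 8.7},
    {"offset": [0,0,0],"delta_rot": [0,0,0],"jaw": 8.7},
    {"offset": [0,0,0],"delta_rot": [0,0,0],"jaw": 8.7},
    {"offset": [0,0,-0.3],"delta_rot": [0,0,0],"jaw": 8.7},
    {"offset": [0,0,-0.8],"delta_rot": [0,0,0],"jaw": 8.7},
    {"offset": [0,0,-1.6],"delta_rot": [0,0,0],"jaw": 8.7},
    {"offset": [0,0,-2.5],"delta_rot": [0,0,0],"jaw": 8.7}
  ]
}}

```text
time: 29.43
position: [0.5937, 0.1838, 0.1779]
tool_rot: [0.95, 0.082, 0.3, -0.026]
ft_force: [0.2, 0.4, -0.0]
grip_width: 0.0869
```

Run:
```python
from hd import *
o=get_obs(); print(o["time"],inH(),o["grip_width"],RH.T@o["ft_force"],o["q"])
```

```text
29.4333 [1.3921 1.9997 8.6748] 0.08692176421348594 [ 0.2268  0.3727 -0.1745] [ 0.1001  0.4672  1.9625  0.3848  0.1101 -0.4418]
```

Retreat upward clear of the mill and check.

{"name": "drive_tool", "arguments": {
  "plan": [
    {"offset": [0,0,-2],"delta_rot": [0,0,0],"jaw": 8.7},
    {"offset": [0,0,-4.5],"delta_rot": [0,0,0],"jaw": 8.7},
    {"offset": [0,0,-7.5],"delta_rot": [0,0,0],"jaw": 8.7},
    {"offset": [0,0,-10.5],"delta_rot": [0,0,0],"jaw": 8.7},
    {"offset": [0,0,-13],"delta_rot": [0,0,0],"jaw": 8.7},
    {"offset": [0,0,-15],"delta_rot": [0,0,0],"jaw": 8.7},
    {"offset": [0,0,-15],"delta_rot": [0,0,0],"jaw": 8.7},
    {"offset": [0,0,-15],"delta_rot": [0,0,0],"jaw": 8.7}
  ]
}}

```text
time: 30.1
position: [0.5091, 0.1692, 0.302]
tool_rot: [0.95, 0.082, 0.301, -0.026]
ft_force: [-0.4, -0.3, 0.6]
grip_width: 0.0871
```

Run:
```python
from hd import *
from mv import rot
o=get_obs(); print(o["time"],o["position"],o["q"],o["ft_force"])
go([.38,.40,.36],R.from_quat(o["tool_rot"]).as_matrix())
path(o["q"],[([.38,.40,.36],R.from_quat(o["tool_rot"]).as_matrix())])
```

```text
30.1 [0.5091 0.1692 0.302 ] [ 0.0825  0.1291  2.0053  0.1329  0.3976 -0.1963] [-0.4201 -0.3259  0.5705]
 t=30.10 off cm [ -3.81 -24.95  -9.8 ] rot deg [0. 0. 0.] | rows trans 6.5 rot 0.0
  pos [0.5091 0.1692 0.302 ] q [ 0.0825  0.1291  2.0053  0.1329  0.3976 -0.1963] F [-0.4201 -0.3259  0.5705] w 0.0871
q [ 0.7966  0.1431  1.7935 -0.5154  0.754   0.9235] maxstep 0.13 time~0.56 minq5 0.41 limmargin 0.65
```

{"name": "drive_tool", "arguments": {
  "plan": [
    {"offset": [-1,-3,-3],"delta_rot": [0,0,0],"jaw": 8.7},
    {"offset": [-2,-6.5,-5],"delta_rot": [0,0,0],"jaw": 8.7},
    {"offset": [-2.5,-10,-7],"delta_rot": [0,0,0],"jaw": 8.7},
    {"offset": [-3,-13.5,-9],"delta_rot": [0,0,0],"jaw": 8.7},
    {"offset": [-3.5,-17,-9.8],"delta_rot": [0,0,0],"jaw": 8.7},
    {"offset": [-3.8,-21,-9.8],"delta_rot": [0,0,0],"jaw": 8.7},
    {"offset": [-3.8,-25,-9.8],"delta_rot": [0,0,0],"jaw": 8.7},
    {"offset": [-3.8,-25,-9.8],"delta_rot": [0,0,0],"jaw": 8.7}
  ]
}}

```text
time: 30.77
position: [0.3792, 0.4083, 0.3584]
tool_rot: [0.95, 0.086, 0.3, -0.029]
ft_force: [0.5, -0.1, 0.2]
grip_width: 0.0867
```

Run:
```python
from lev import *
from look import look,circ
col=np.array([.535,.0132,.01])
look("21",w=140,h=105,f=5.7,pts=(),extra=[circ(col,.029,.085)],center=h(20,-60,0))
draw("pics/top21.png","top",[(l,(0,255,0)) for l in tab(1.2)],h(60,-45,0),32,32,12,"pics/lv3.png")
o=get_obs(); print(o["time"],o["position"],o["joint_velocities"],o["ft_force"])
```

```text
scene crop origin 248 151
top crop origin 168 119
30.8667 [0.3794 0.4022 0.3569] [-0.0553 -0.0315  0.0402  0.0004  0.0115 -0.0036] [-0.8103 -0.4614 -1.127 ]
```

View pics/scene21c.png

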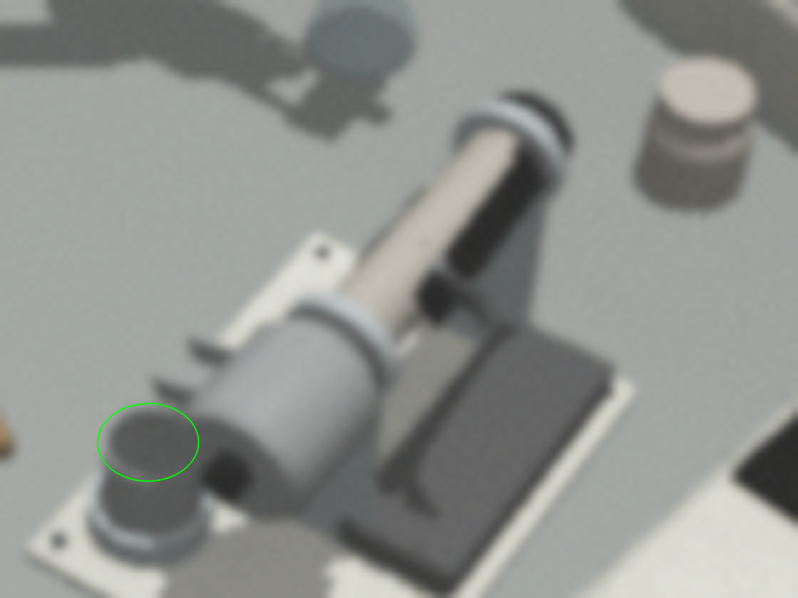

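View pics/top21c.png

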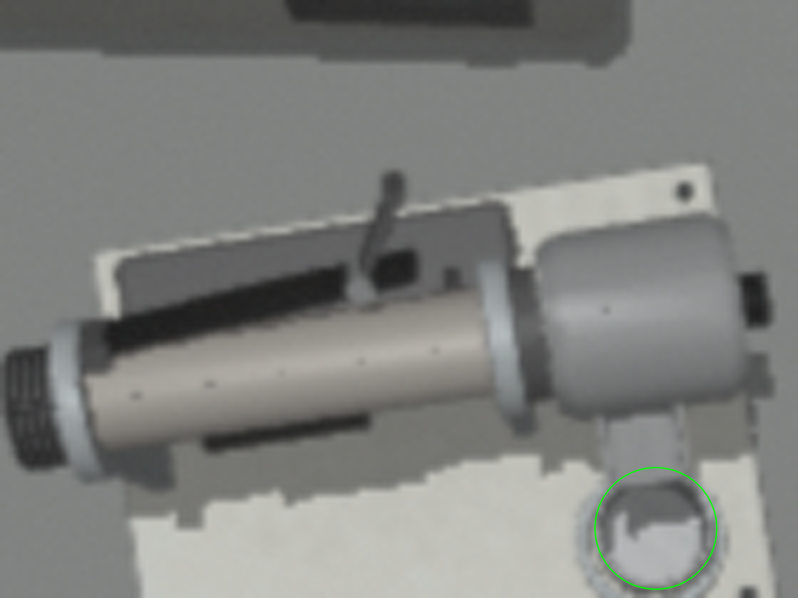

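View pics/lv3.png

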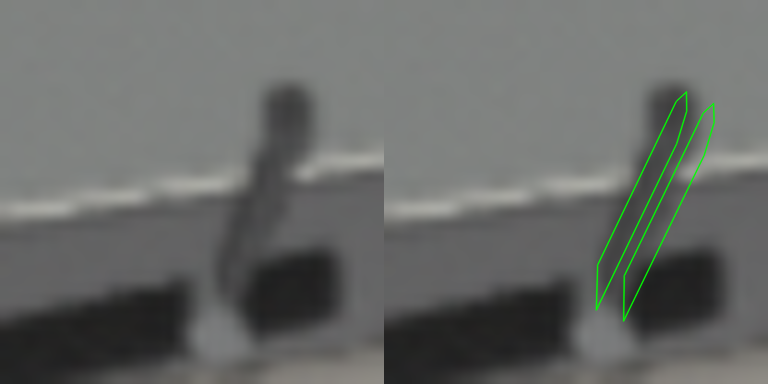

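View pics/scene21.png

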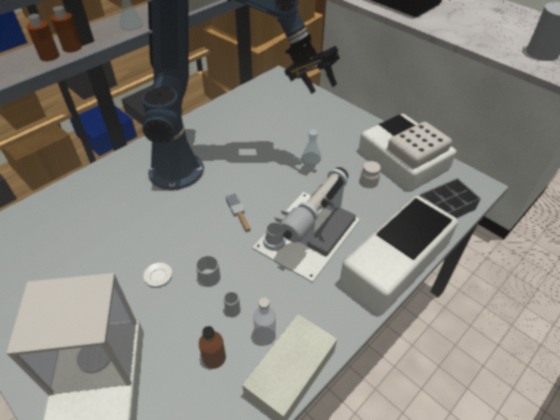

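Run:
```python
from lev import *
d=(-4,4,0)
draw("pics/top0.png","top",[(l,(0,255,0)) for l in tab(0,d)],h(60,-45,0),32,32,12,"pics/a0.png")
draw("pics/top21.png","top",[(l,(0,255,0)) for l in tab(1.2,d)]+[(l,(0,0,255)) for l in tab(.9,d)],h(60,-45,0),32,32,12,"pics/a1.png")
cv2.imwrite("pics/a01.png",cv2.resize(np.vstack([cv2.imread("pics/a0.png"),cv2.imread("pics/a1.png")]),None,fx=.78,fy=.78))
a=cv2.imread("pics/scene0.png").astype(int);b=cv2.imread("pics/scene21.png").astype(int)
for n,(x,y) in dict(small=(231,303),large=(207,268),amber=(211,345),clear=(264,318),flask=(312,148),jar=(371,172)).items():
    print(n,np.abs(a-b)[y-18:y+18,x-14:x+14].mean())
```

```text
small 1.0148809523809523
large 1.0813492063492063
amber 1.1732804232804233
clear 0.9692460317460317
flask 4.656746031746032
jar 0.9702380952380952
```

View pics/a01.png

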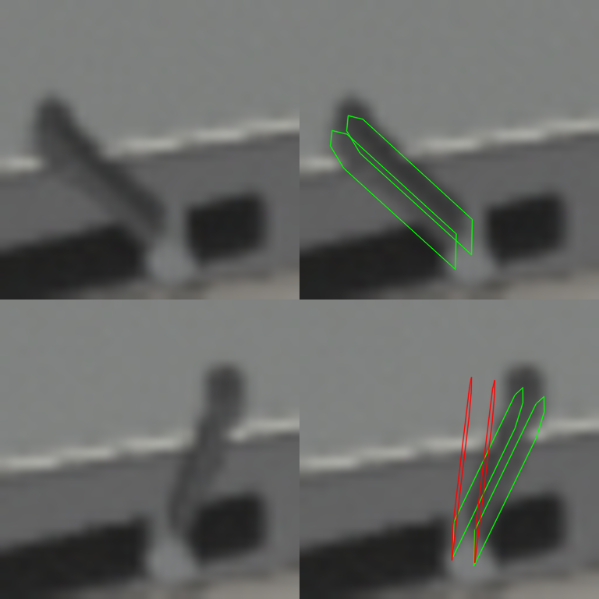

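Run:
```python
from rig import *
print(hand_in()); print(get_obs()["time"])
```

```text
the job is handed in; nothing more can be done
None
the job is handed in; nothing more can be done
```

The job is done and handed in at about 31 s of the 64 s allowed. One joint reading early in the run may count against it (first point at the end).

**What I did**
- **Cup:** I picked up the 58 mm cup with the tool leaning 36°, brought it in low under the spout, set it in the collar and let go.
- **Lever:** I flipped the lock-off lever forward with the shut fingers.
- **Paddle:** I squeezed it home and held it for more than two seconds (about 2.3 to 2.5 s). The fingers stopped at 59.4 mm, against 60 mm expected when home. Then I let it spring back and moved the arm clear.

**What the last pictures showed**
- **Cup:** it is upright and centred in the collar, with its rim at the seated height.
- **Paddle:** it is back out at rest.
- **Other objects:** the small and large cups, both bottles and the jar have not moved. The flask is still standing, but the arm's shadow fell across it, so its picture comparison was not clean.

**What did not fully agree**
- **Joint limit:** joint 6 ran up against its −2.85 rad limit early in the run, near a wrist singularity, and read −2.854 before I turned away. I don't know whether that counts as passing its range.
- **Lever angle:** measured from the pictures alone it looks 0.05 to 0.1 rad short of the full 1.2 rad. But it had stopped moving under a push of over 10 N, about three times its stated stiffness. A second, harder push slid past the tip and left the lever exactly where it was, so I take it to be at its stop.
- **Handle position:** it was about 4 to 5 mm off my estimate. The arm gave way and I re-centred it during the squeeze, with only about 8 N sideways.

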